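# Reunite bearing caps with their bases and shut the chest

### The job

Put every loose bearing cap lying on the bench back on its own base in the open chest, flush and the right way round: each cap fits only the base whose tabs match its notches. Then lift the knee of the folding stay at the chest's right-hand end past centre to unlock it, and lower the lid gently until it is fully shut. Leave the other things on the bench where they are.

Things in the scene. Friction and masses are not known exactly. Their poses are not given: they have to be found in the camera images.
- cap_a_mid (a point): centre of loose bearing cap A (may be absent), 20 mm above its underside. All caps: grey metal flange 124 (x) x 60 (y) x 12 mm, a half-round arch across its middle, 34 mm thick along y with flat end faces (grip it there), 80 mm wide at its foot, top 40 mm above the flat underside; 0.35 kg. Notch in the +y long edge 50 mm to +x of the middle, in the -y edge 50 mm to +x.
- base_a_seat (a point): where the centre of cap A comes, with the same axes, when home on its base A. All bases: grey block 124 x 60 x 26 mm fixed in the chest, top face 20 mm below this point; four stand side by side along the chest's y at 82 mm pitch, in any order. Tab at the +y edge 50 mm to +x of the middle, at the -y edge 50 mm to +x.
- cap_b_mid (a point): centre of loose bearing cap B (may be absent), 20 mm above its underside. All caps start lying flat, arch up, z up. Sizes as cap A; the arch's grip faces are 34 mm apart. Notch in the +y long edge 30 mm to +x of the middle, in the -y edge 50 mm to +x.
- base_b_seat (a point): where the centre of cap B comes, with the same axes, when home on its base B. Tabs on all bases: 14 x 9.5 mm, stepped to 10 x 6.5 mm at the top, 10 mm above the top face, 1.5 mm play all round in their notches. Tab at the +y edge 30 mm to +x of the middle, at the -y edge 50 mm to +x.
- cap_c_mid (a point): centre of loose bearing cap C (may be absent), 20 mm above its underside. Notches on all caps are 17 mm wide, 11 mm deep and go through the flange. Notch in the +y long edge 50 mm to +x of the middle, in the -y edge 30 mm to -x.
- base_c_seat (a point): where the centre of cap C comes, with the same axes, when home on its base C. Only the matching cap, the right way round, goes down flush; any other rests on the tabs. Tab at the +y edge 50 mm to +x of the middle, at the -y edge 30 mm to -x.
- cap_d_mid (a point): centre of loose bearing cap D (may be absent), 20 mm above its underside. Mirror image of a diagonal pattern like cap C's. Sizes as cap A. Notch in the +y long edge 50 mm to -x of the middle, in the -y edge 30 mm to +x.
- base_d_seat (a point): where the centre of cap D comes, with the same axes, when home on its base D. All four bases are always there, even if a cap is absent. Tab at the +y edge 50 mm to -x of the middle, at the -y edge 30 mm to +x.
- lid_hinge (a point): middle of the lid's hinge line, the outer far top edge of the fixed plywood chest. Axes are the chest's: x away from the robot, y along the hinge, z up. The chest is 176 mm deep (x) by 376 mm wide (y), walls 8 mm thick and 80 mm high.
- lid (a joint): lid angle, rad: 0 = standing open as at the start (88 degrees), 1.536 = shut flat on the walls. Plywood 376 mm wide, 178 mm from hinge line to free edge, 12 mm thick (inner face through the hinge line), 0.5 kg. The stiff hinge leaves it at any angle (a few newtons at the edge move it). The locked stay keeps it from closing.
- lid_edge (a point): middle of the lid's free edge, half-way through its thickness
- stay_knee (a joint): bend of the folding stay's knee, rad: 0 = sagging past centre against its stop, locking the lid open; 0.21 = straight; above that it is past centre on the upper, front side and folds freely as the lid comes down, to about 2.95 with the lid shut. It stays where it is left.
- stay_grip (a point): point to take the stay's knee: on the axis of a black round bar 13 mm thick that stands out from the knee along the chest's y, 12 to 68 mm out from the stay at the chest's right-hand (-y) end; this point is 45 mm out. To unlock, move it up and to the chest's front (about 40 degrees above level at first) on an 87 mm arc about stay_pivot; a few newtons do.
- stay_pivot (a point): a point on the axis of the stay's lower pivot (axis along the chest's y), level with the grip point along y; the knee bar circles it
- tape: bystander: roll of tape, 90 mm across, 25 mm high; origin at its underside (tools: on the shaft)
- brush: bystander: paint brush 180 mm long; origin at its underside (tools: on the shaft)
- jar: bystander: amber jar 64 mm across, 85 mm high; origin at its underside (tools: on the shaft)
- paint_tin: bystander: paint tin 90 mm across, 100 mm high; origin at its underside (tools: on the shaft)
- offcut: bystander: wood offcut 75 x 40 x 22 mm; origin at its underside (tools: on the shaft)
- screwdriver: bystander: screwdriver 190 mm long; origin at its underside (tools: on the shaft)
- carton: bystander: small carton 90 x 120 x 70 mm; origin at its underside (tools: on the shaft)
Mind the look-alikes: they are no part of the job. Leave any brown look-alike of the part that bears cap_a_mid alone.

How it is judged:
On the way, in this order (a step that is already met when the one before it is completed fails the run):
1. every cap present sits flush on its own base (distance between cap_a_mid and base_a_seat below 0.005 m and angle between each of cap_a_mid, cap_b_mid, cap_c_mid, cap_d_mid's own z axis and vertical below 0.06 rad and distance between cap_b_mid and base_b_seat below 0.005 m and distance between cap_c_mid and base_c_seat below 0.005 m and distance between cap_d_mid and base_d_seat below 0.005 m), for 0.2 s.
2. the stay's knee has been lifted past centre (value of joint stay_knee above 0.4 rad), for 0.1 s.
At the end, for the whole second after the job is handed in: every cap present is on its own base, its centre within 5 mm of home and level within 0.06 rad, and the lid is shut (joint above 1.49 rad) and at rest (all of step 1 and value of joint lid above 1.49 rad and velocity of joint lid below 0.05 rad/s); the robot touches nothing.
It fails at once if the lid is slammed (faster than 2.5 rad/s) (velocity of joint lid above 2.5 rad/s).
It fails at once if a bystander is moved more than 6 cm (distance of any of tape, brush, jar, paint_tin, offcut, screwdriver, carton from where it was at the start of the episode above 0.06 m).
Of cap_a, cap_b, cap_c, cap_d only 3 to 4 are there at a start; the rules pass over those that are not, and their reading is None.
At some moment in a run one of cap_a, cap_b, cap_c, cap_d may be knocked a few centimetres aside while the robot is not near it.
Once in a run the grip may slacken for a moment while it holds something.
It also fails if it takes over 200 s, if anything falls off the work surface, if the arm or the gripper's body presses on something with over 40 N, if the wrist force passes 120 N, or if a joint passes its speed limit or range.

### The arm

A 6-joint arm with a two-finger parallel gripper is mounted at the origin on the work surface. World frame = base frame: x ahead of the robot, y to its left, z up, the work surface at z = 0. Lengths are in m, angles in rad, forces in N, time in s.
With the tool pointing down it reaches from about 0.25 to 0.8 m from the base axis. Payload 3.9 kg.
Tool frame: the origin (TCP) lies at the very end of the fingers, on their centre line; the grasp point (between the pads) lies 19 mm behind it; x points along the fingers, z is the direction in which the jaws open and shut, and the axes are right-handed (so a half turn about x gives the same grasp; the last joint's range is limited). The gripper opens to 85 mm and grips with 20 to 120 N. Pads are 22 mm wide; open, the fingers measure 114 mm over their backs; the gripper's body (76 mm by 85 mm) begins 54 mm behind the grasp point. The pads swing forward as they close: fully open they stand 13 mm farther back than shut.
Start: joints at [-1.237, 0.26, -0.138, 1.173, 0, 1.571], TCP at [0.172, -0.496, 0.231] pointing down, gripper open.
Joint ranges: [-2.78, 2.78], [-0.83, 1.72], [-1.28, 1.37], [-1.9, 2.12], [-1.57, 1.48], [-3.14, 3.14]. Speed limits (rad/s): [2.57, 2.57, 3.14, 3.14, 3.14, 3.14].

### API

Orientations are given as [roll, pitch, yaw] about the fixed x, y, z axes, in that order (R = Rz(yaw) Ry(pitch) Rx(roll)).
In Python, from bench import sensors, viewer, env gives the robot as it stands.
- The arm moves only by the tool send_rows, never from a script. Its argument "increments" is a list of rows, each an object with "travel": the shift along the tool's x, y, z in mm, a list of three; "rot": the turn, a rotation vector about the tool's x, y, z in degrees, a list of three; "gripper": the finger opening in mm, from 0 to 85.4. A call has 1 to 8 rows; each row is the pose to reach, as a shift and turn from the pose measured when the call began, along the tool's axes at that moment; what a row does not reach only later rows make up. A row lasts 1/10 s, in which the tool goes at most 50 mm and 8.59 degrees, less where a joint would pass 70% of its speed; a pose out of reach is approached as far as the arm can. A call with a gripper value outside its range is refused whole. The fingers move at their own pace and stop on an object; "grip_force" is the grip in N (left out, the last holds). Time passes only in rows, so rows that repeat a pose let the fingers close. It gives the time, the measured TCP pose, the force and the opening at its end, in the units of the state.
- sensors.observe(): the state, without advancing time (a new reading comes with each control period).
- viewer.read_camera(name): name is "scene" or "top" or "wrist"; returns a dict with "pixels" (384x512x3 uint8, blue, green, red), "vertical_fov" (degrees; the focal length in pixels is half the picture's height over the tangent of half this angle, whatever the lens; pixels are square), "cx", "cy" (the principal point, pixels), "k1" (the pictures are not rectified: a ray, as slopes to the right and down, at radius r is drawn at 1 + k1 r^2 times it, then the intrinsics apply), "R" (3x3) and "t" (3): a world point X has camera coordinates R X + t. Camera axes: x right, y down, z forward; pixel columns grow to the right and rows downward; lengths in m; the calibration is good to about 2 mm. A picture is of the moment at which its call begins. There is no depth.
- env.hand_in(): hands the job in, once; it reports no verdict.
The state is a dict: "time_s": time; "q": joint angles; "joint_vel": joint speeds; "joint_torque": joint torques, N m; "eef_pos": TCP position; "ee_rot": TCP orientation; "contact_force": force on the tool from outside, world axes, zero at the start; "moment": the same for the moment, N m; "finger_gap": finger opening in m.
Only numpy, scipy, OpenCV 4.12 (cv2) and the standard library are available. Lean on these libraries where they do the work, as an engineer would, in place of code of your own. Each camera call takes 0.05 s, during which the arm holds its last target.

## Working session

There is one attempt and no reset: what is moved stays moved. The work goes in short steps, Python scripts to look and compute and a tool call to move; the robot and the scene stay as the last step left them, time stands still between calls to the robot, and variables do not carry over. Pictures are saved under pics/ and viewed, and the job is handed in when it is done.

Besides the shell and the picture viewer there is one more tool, called after "Request:" by a JSON object that holds its "api" and its "payload". send_rows: Moves the arm, as the interface text tells. Its arguments: {"type":"object","properties":{"increments":{"type":"array","items":{"type":"object","properties":{"travel":{"type":"array","items":{"type":"number"}},"rot":{"type":"array","items":{"type":"number"}},"gripper":{"type":"number"}}}},"grip_force":{"type":"number"}},"required":["increments"]}

```bash
ls -la; mkdir -p pics; python3 - <<'E'
from bench import sensors, viewer, env
import cv2
print(sensors.observe())
for n in ["scene","top","wrist"]:
    c=viewer.read_camera(n); cv2.imwrite(f"pics/{n}0.png",c["pixels"])
    print(n,{k:c[k] for k in c if k!="pixels"})
E
```

```text
total 12
drwxr-xr-x  3 agent agent 4096 Dec  7 15:33 .
drwxr-xr-x 23 root  root  4096 Dec  7 15:33 ..
drwxr-xr-x  2 agent agent 4096 Dec  7 15:33 pics
{'time_s': 0.0, 'q': array([-1.23703109e+00,  2.60707206e-01, -1.39404004e-01,  1.17271680e+00,
        3.63897962e-06,  1.57080470e+00]), 'joint_vel': array([-9.21064423e-04,  2.10992542e-04, -1.41800174e-03,  5.91567929e-05,
       -1.57378389e-04,  4.68513737e-04]), 'joint_torque': array([-1.47480219e-03, -4.05676460e+01,  2.53921849e+01,  1.85787608e-02,
       -6.77390790e-05,  1.40175811e-05]), 'eef_pos': array([ 0.17176123, -0.49536059,  0.23043955]), 'ee_rot': array([3.13980992, 1.56876464, 1.90277045]), 'contact_force': array([ 0.24699701, -0.5674759 , -0.10354534]), 'moment': array([-0.00829582,  0.02801725, -0.01229494]), 'finger_gap': 0.08551870629048401}
scene {'vertical_fov': 50.755735486349714, 'cx': 254.52898816107196, 'cy': 196.22229630104155, 'k1': -0.11984185196197403, 'R': array([[-0.34908801,  0.93708886,  0.0014221 ],
       [ 0.69872385,  0.26130199, -0.66596265],
       [-0.62443778, -0.23148592, -0.74598373]]), 't': array([ 0.12203934, -0.23945756,  1.76985146])}
top {'vertical_fov': 53.348112450730355, 'cx': 254.64934827089047, 'cy': 191.1931162544837, 'k1': -0.12742362049659373, 'R': array([[ 0.00642209, -0.99951275,  0.03054542],
       [-0.99444814, -0.00959195, -0.10478974],
       [ 0.10503167, -0.02970286, -0.99402519]]), 't': array([0.02481346, 0.5098839 , 1.16700437])}
wrist {'vertical_fov': 65.10270815073608, 'cx': 261.392007190089, 'cy': 186.16524437639106, 'k1': -0.03724952027789415, 'R': array([[ 0.32684897, -0.94507439, -0.00203383],
       [-0.91142976, -0.31578081,  0.26377692],
       [-0.24993106, -0.08436152, -0.96458157]]), 't': array([-0.52347575, -0.03563513,  0.37773652])}
```

View pics/scene0.png

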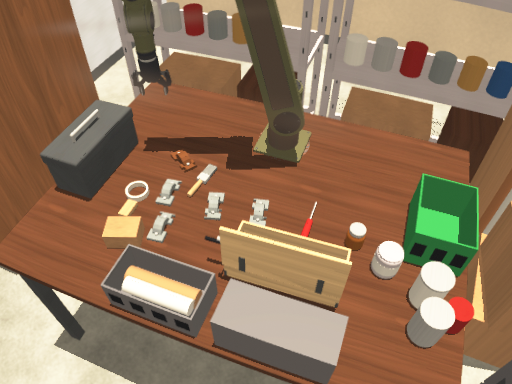

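View pics/top0.png

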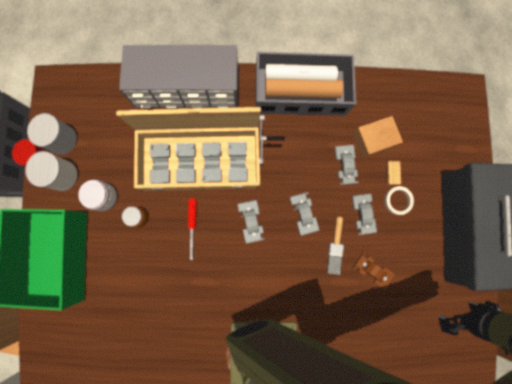

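View pics/wrist0.png

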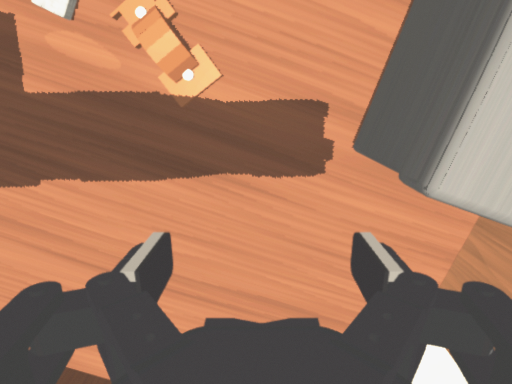

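The scene has four grey caps, at top-view pixels (251,221), (304,214), (365,214) and (346,164). The brown look-alike at (374,269) is left alone. The chest is at (198,160), with its stay knee near (275,140). Next I'll enlarge the caps and the bases.

```bash
cat > h.py <<'E'
import numpy as np, cv2
from scipy.spatial.transform import Rotation as Ro
from bench import sensors, viewer, env
def K(c):
    f=c["pixels"].shape[0]/2/np.tan(np.radians(c["vertical_fov"])/2)
    return np.array([[f,0,c["cx"]],[0,f,c["cy"]],[0,0,1]]), np.array([c["k1"],0,0,0.])
def rays(c,px):
    k,d=K(c); p=cv2.undistortPointsIter(np.float64(px).reshape(-1,1,2),k,d,None,None,(3,50,1e-9)).reshape(-1,2) if hasattr(cv2,'undistortPointsIter') else cv2.undistortPoints(np.float64(px).reshape(-1,1,2),k,d).reshape(-1,2)
    D=np.c_[p,np.ones(len(p))]@np.array(c["R"]); o=-np.array(c["R"]).T@np.array(c["t"])
    return o,D
def onz(c,px,z):
    o,D=rays(c,px); return o+D*((z-o[2])/D[:,2])[:,None]
def proj(c,X):
    k,d=K(c); return cv2.projectPoints(np.float64(X).reshape(-1,1,3),cv2.Rodrigues(np.array(c["R"]))[0],np.float64(c["t"]),k,d)[0].reshape(-1,2)
def tri(c1,p1,c2,p2):
    o1,d1=rays(c1,[p1]);o2,d2=rays(c2,[p2]);d1=d1[0];d2=d2[0]
    s=np.linalg.lstsq(np.c_[d1,-d2],o2-o1,rcond=None)[0]
    a=o1+s[0]*d1;b=o2+s[1]*d2
    return (a+b)/2,np.linalg.norm(a-b)
def pose():
    s=sensors.observe(); return s["eef_pos"],Ro.from_euler("xyz",s["ee_rot"]),s
def crop(c,x0,y0,w,h,k,name):
    im=cv2.resize(c["pixels"][y0:y0+h,x0:x0+w],None,fx=k,fy=k,interpolation=cv2.INTER_CUBIC); cv2.imwrite("pics/"+name+".png",im)
E
python3 - <<'E'
from h import *
c=viewer.read_camera("top")
crop(c,230,130,160,130,5,"topcaps"); crop(c,115,100,180,100,4.4,"topchest")
s=viewer.read_camera("scene"); crop(s,140,160,140,100,5.5,"scenecaps"); crop(s,190,190,180,110,4.4,"scenechest")
p,R,st=pose(); print(p,R.as_matrix().round(3))
E
```

```text
[ 0.17190932 -0.4957375   0.23091932] [[-0.     0.945  0.328]
 [ 0.001  0.328 -0.945]
 [-1.    -0.    -0.001]]
```

View pics/topcaps.png

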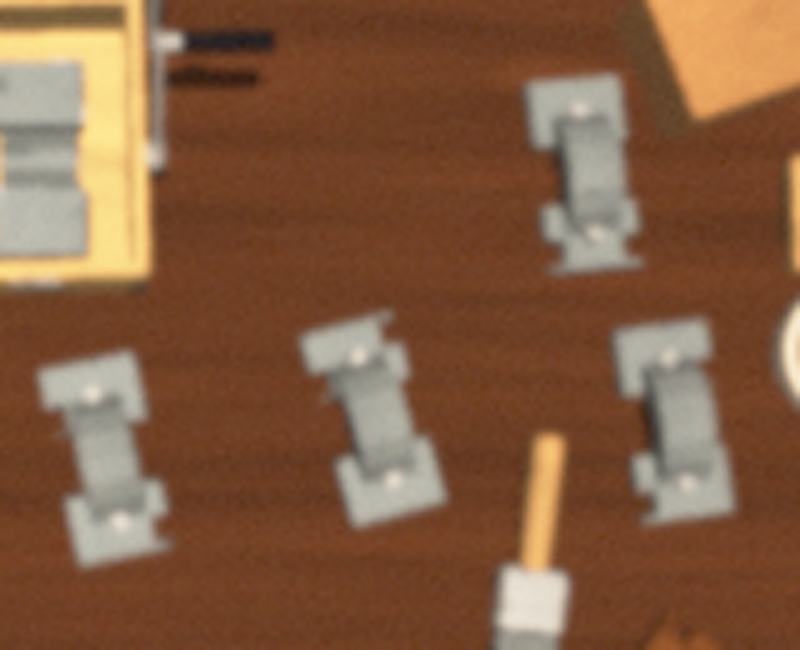

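View pics/topchest.png

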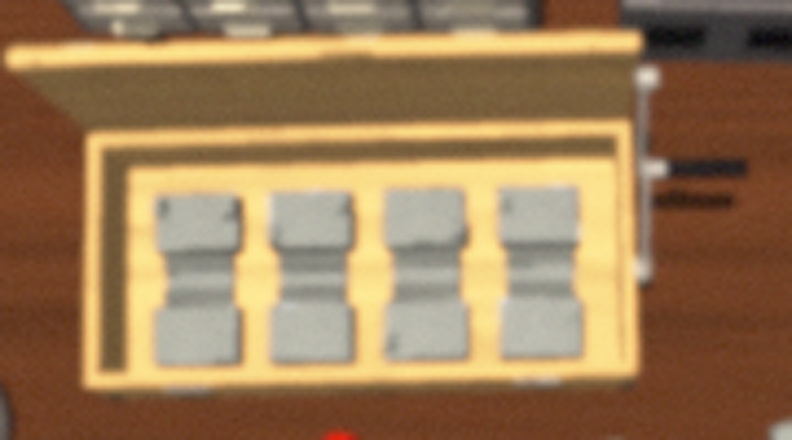

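View pics/scenechest.png

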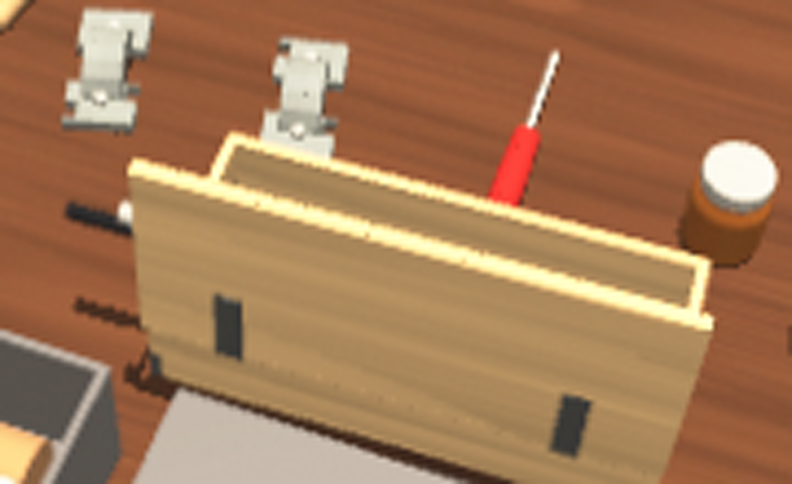

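From the top view, C is at (251,221), turned about 180°. B is at (304,214). A is at (346,164), turned about 180°. D is at (365,214). The bases from left to right look like A, B, D, C. At 3 mm per pixel this is too coarse to grasp from, so I'll survey with the wrist camera.

```bash
python3 - <<'E'
from h import *
c=viewer.read_camera("top"); w=viewer.read_camera("wrist")
p,R,st=pose()
o=-np.array(w["R"]).T@w["t"]; print("cam in tool",R.inv().apply(o-p),"axis in tool",R.inv().apply(np.array(w["R"])[2]))
f=lambda u,v,x0,y0,k:[(u+.5)/k-.5+x0,(v+.5)/k-.5+y0]
caps=[f(105,460,230,130,5),f(373,422,230,130,5),f(583,172,230,130,5),f(672,420,230,130,5)]
print(onz(c,caps,.02).round(3))
ch=[f(85,385,115,100,4.4),f(638,378,115,100,4.4),f(630,122,115,100,4.4),f(88,134,115,100,4.4)]
print("walls",onz(c,ch,.08).round(3))
print("bases",onz(c,[f(199,280,115,100,4.4),f(313,277,115,100,4.4),f(427,275,115,100,4.4),f(541,272,115,100,4.4)],.034).round(3))
print("bar",onz(c,[f(668,168,115,100,4.4),f(745,167,115,100,4.4)],.15).round(3))
E
```

```text
cam in tool [-0.1420458   0.06481878 -0.00038876] axis in tool [ 9.64577755e-01 -2.63797766e-01 -7.02736677e-04]
[[ 0.415  0.041  0.02 ]
 [ 0.44  -0.127  0.02 ]
 [ 0.601 -0.265  0.02 ]
 [ 0.442 -0.32   0.02 ]]
walls [[0.513 0.392 0.08 ]
 [0.521 0.016 0.08 ]
 [0.7   0.022 0.08 ]
 [0.688 0.398 0.08 ]]
bases [[0.594 0.327 0.034]
 [0.597 0.245 0.034]
 [0.599 0.164 0.034]
 [0.602 0.083 0.034]]
bar [[ 0.65  -0.     0.15 ]
 [ 0.651 -0.05   0.15 ]]
```

Request:
{"api": "send_rows", "payload": {"increments": [{"travel": [0, 404, -156], "rot": [19, 0, 0], "gripper": 60}, {"travel": [0, 404, -156], "rot": [19, 0, 0], "gripper": 60}, {"travel": [0, 404, -156], "rot": [19, 0, 0], "gripper": 60}, {"travel": [0, 404, -156], "rot": [19, 0, 0], "gripper": 60}, {"travel": [0, 404, -156], "rot": [19, 0, 0], "gripper": 60}, {"travel": [0, 404, -156], "rot": [19, 0, 0], "gripper": 60}, {"travel": [0, 404, -156], "rot": [19, 0, 0], "gripper": 60}, {"travel": [0, 404, -156], "rot": [19, 0, 0], "gripper": 60}]}}

```text
time_s: 1.15
eef_pos: [0.4712, -0.2423, 0.2314]
ee_rot: [1.6, 1.571, 0.032]
contact_force: [0.5, -0.4, -0.1]
finger_gap: 0.0598
```

Request:
{"api": "send_rows", "payload": {"increments": [{"travel": [0, 0, 0], "rot": [0, 0, 0], "gripper": 60}]}}

```text
time_s: 1.25
eef_pos: [0.4755, -0.2388, 0.2312]
ee_rot: [1.917, 1.568, 0.355]
contact_force: [-0.4, -1.0, -0.5]
finger_gap: 0.06
```

```bash
python3 - <<'E'
from h import *
w=viewer.read_camera("wrist"); cv2.imwrite("pics/w1.png",cv2.resize(w["pixels"],None,fx=1.5,fy=1.5))
p,R,st=pose(); print(st["time_s"],p,st["q"].round(3),R.as_matrix().round(3))
E
```

```text
1.3 [ 0.47335115 -0.24018152  0.23115688] [-0.47   0.27  -0.125  1.176  0.     2.664] [[ 0.001  1.     0.008]
 [ 0.     0.008 -1.   ]
 [-1.     0.001 -0.   ]]
```

View pics/w1.png

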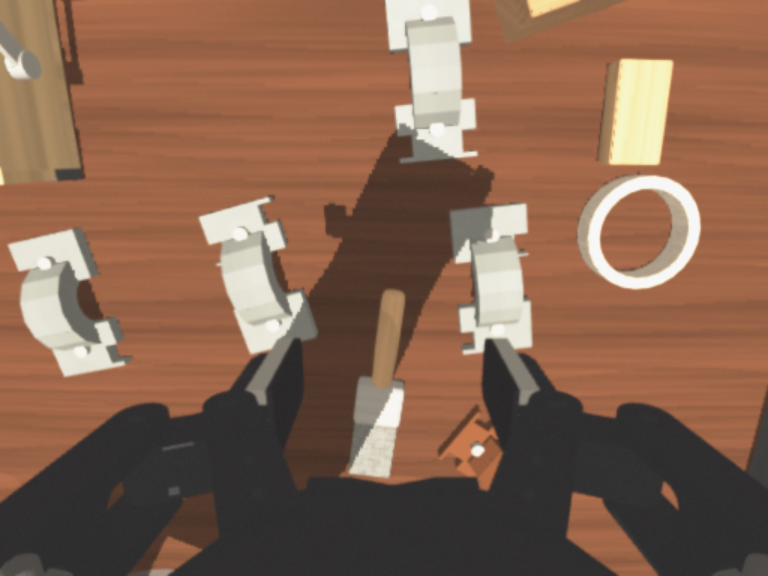

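```bash
python3 - <<'E'
from h import *
w=viewer.read_camera("wrist")
crop(w,125,125,95,120,5,"cB"); crop(w,290,128,75,112,5,"cD");crop(w,250,0,75,112,5,"cA")
import numpy as np
a=cv2.imread("pics/cB.png");b=cv2.imread("pics/cD.png");c=cv2.imread("pics/cA.png");h=520
im=np.hstack([cv2.resize(x,None,fx=.85,fy=.85)[:470] for x in (a,b,c)][0:0]+[cv2.copyMakeBorder(x,0,600-x.shape[0],0,0,0) for x in (b,c)])
cv2.imwrite("pics/cDA.png",im)
E
```

```text
(no output)
```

View pics/cDA.png

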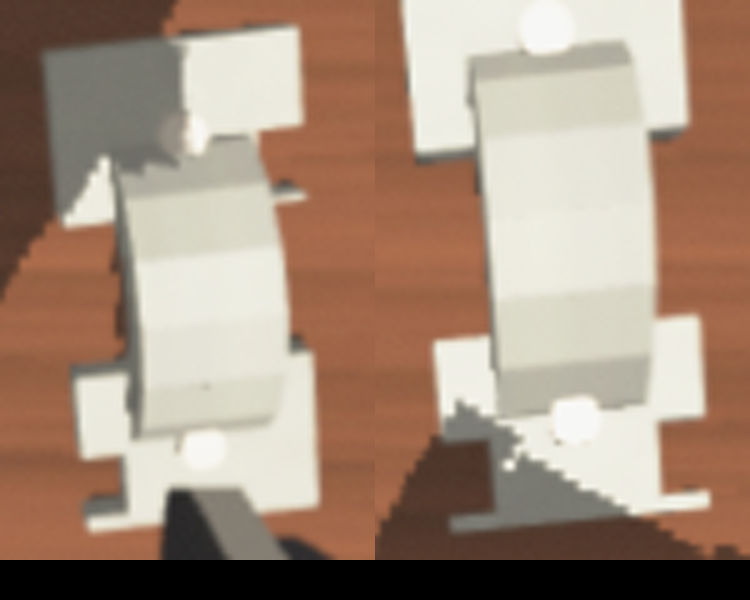

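View pics/cB.png

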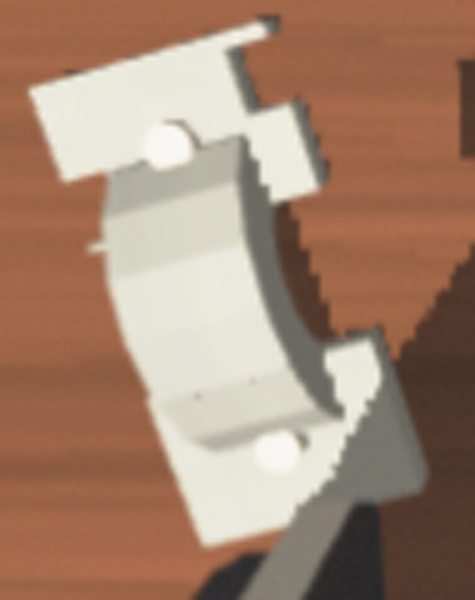

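```bash
cat >> h.py <<'E'
def uncrop(pts,x0,y0,k): return [[(u+.5)/k-.5+x0,(v+.5)/k-.5+y0] for u,v in pts]
def toolmove(target_xyz, axis_z_deg=None):
    """print travel mm and rot x deg to reach world point with tool down; jaws(z tool) at world angle"""
    p,R,st=pose(); d=R.inv().apply(np.array(target_xyz)-p)*1000
    M=R.as_matrix(); a=np.degrees(np.arctan2(M[1,2],M[0,2]))
    r=None if axis_z_deg is None else -((axis_z_deg-a+180)%360-180)
    print("travel",d.round(1),"rotx",r,"jaw angle now",a.round(2),"tilt",R.inv().apply([0,0,-1]).round(4))
E
python3 - <<'E'
from h import *
w=viewer.read_camera("wrist")
def go(n,P,x0,y0):
    X=onz(w,uncrop(P,x0,y0,5),.012); print(n,X.round(4).tolist()); 
    ux=X[0]-X[2]; uy=X[0]-X[1]
    print(" len",np.linalg.norm(ux),np.linalg.norm(uy),"yaw",np.degrees(np.arctan2(ux[1],ux[0])),np.degrees(np.arctan2(uy[1],uy[0]))-90,"mid(diag)",(X[1]+X[2])/2, (X[0]+X[3])/2 if len(X)>3 else '')
go("D",[(42,52),(298,28),(88,530),(318,505)],290,128)
go("B",[(30,92),(278,18),(207,547)],125,125)
p=onz(w,uncrop([(75,525),(333,500)],250,0,5),.012);print("A",p.round(4),np.linalg.norm(p[0]-p[1]))
E
```

```text
D [[0.4976, -0.2851, 0.012], [0.5037, -0.3461, 0.012], [0.3738, -0.3017, 0.012], [0.381, -0.3614, 0.012]]
 len 0.12482651171331763 0.06129194118851089 yaw 7.619201702632165 5.733611704004261 mid(diag) [ 0.43876023 -0.32390504  0.012     ] [ 0.43927658 -0.32325536  0.012     ]
B [[0.491, -0.0835, 0.012], [0.5086, -0.1449, 0.012], [0.3722, -0.1171, 0.012]]
 len 0.12346419600480235 0.0639041155404676 yaw 15.805557366273552 15.993828371221568 mid(diag) [ 0.44043957 -0.13103307  0.012     ] 
A [[ 0.536  -0.245   0.012 ]
 [ 0.542  -0.3047  0.012 ]] 0.06006468972073093
```

D's corners give 124.8 × 61 mm and B's length comes out at 123.5 mm, so the measurements are sound. In the crops D has its left notch at the bottom and a right notch 30 mm up. A has both notches at the near end, and B has its left notch at 30 and its right at 50. Next I'll survey the bases from above.

Request:
{"api": "send_rows", "payload": {"increments": [{"travel": [-70, 60, -60], "rot": [0, 0, 0], "gripper": 60}, {"travel": [-70, 127, -440], "rot": [0, 0, 0], "gripper": 60}, {"travel": [-70, 127, -440], "rot": [0, 0, 0], "gripper": 60}, {"travel": [-70, 127, -440], "rot": [0, 0, 0], "gripper": 60}, {"travel": [-70, 127, -440], "rot": [0, 0, 0], "gripper": 60}, {"travel": [-70, 127, -440], "rot": [0, 0, 0], "gripper": 60}, {"travel": [-70, 127, -440], "rot": [0, 0, 0], "gripper": 60}, {"travel": [-70, 127, -440], "rot": [0, 0, 0], "gripper": 60}]}}

```text
time_s: 2.2
eef_pos: [0.579, 0.0469, 0.2933]
ee_rot: [-3.084, 1.539, 1.693]
contact_force: [0.4, -1.2, -0.2]
finger_gap: 0.0601
```

```bash
python3 - <<'E'
from h import *
toolmove([.6,.2,.3],-90)
E
```

```text
travel [  -1.9   30.8 -151.6] rotx 3.7065454560518276 jaw angle now -86.29 tilt [0.9995 0.0018 0.0319]
```

Request:
{"api": "send_rows", "payload": {"increments": [{"travel": [-2, 31, -152], "rot": [4, 2, 0], "gripper": 60}, {"travel": [-2, 31, -152], "rot": [4, 2, 0], "gripper": 60}, {"travel": [-2, 31, -152], "rot": [4, 2, 0], "gripper": 60}, {"travel": [-2, 31, -152], "rot": [4, 2, 0], "gripper": 60}, {"travel": [-2, 31, -152], "rot": [4, 2, 0], "gripper": 60}]}}

```text
time_s: 2.7
eef_pos: [0.6055, 0.081, 0.2996]
ee_rot: [-3.074, 1.463, 1.716]
contact_force: [0.2, -0.1, -0.0]
finger_gap: 0.0601
```

```bash
python3 - <<'E'
from h import *
w=viewer.read_camera("wrist"); cv2.imwrite("pics/w2.png",cv2.resize(w["pixels"],None,fx=1.5,fy=1.5))
np.savez("w2.npz",**{k:np.array(w[k]) for k in w})
toolmove([.6,.2,.3],-90)
E
```

```text
travel [  12.3    3.4 -118.1] rotx 4.43482267011359 jaw angle now -85.57 tilt [0.9942 0.0068 0.1074]
```

View pics/w2.png

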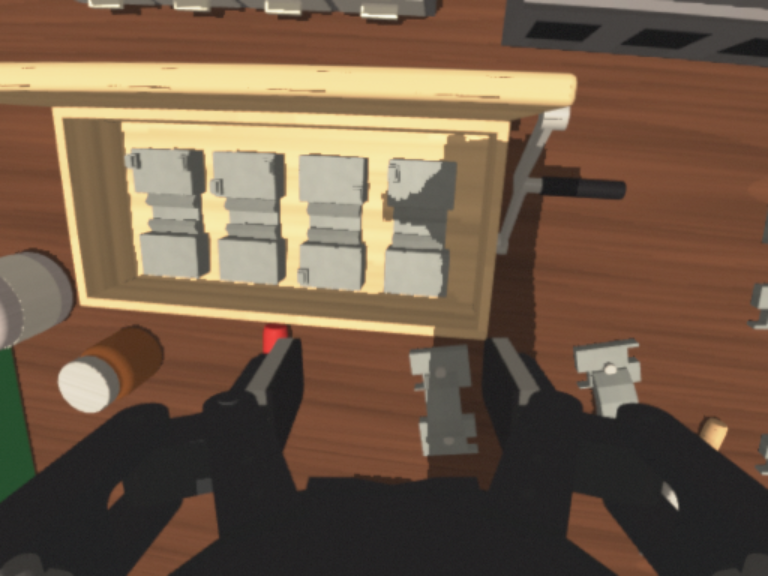

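The arm hit the wrist-roll limit there: jaw angle -90° is out of range for y > 0, so in the chest I use the half-turned grasp. The picture confirms the bases from left to right are A, B, D, C. For base A the tabs are at (135,160) and (200,158). B has (217,187) and (280,160), D has (360,187) and (303,275), and C has (395,172). I'll turn the wrist over now.

```bash
cat >> h.py <<'E'
def plan(xyz,jaw,unwrap=None):
    """tool-down target: travel (mm, tool axes now) and rotvec deg; unwrap: sign to force turn direction about tool x"""
    p,R,st=pose(); d=R.inv().apply(np.array(xyz)-p)*1000
    a=np.radians(jaw); z=np.array([np.cos(a),np.sin(a),0]); x=np.array([0,0,-1.]); T=Ro.from_matrix(np.c_[x,np.cross(z,x),z])
    rv=np.degrees((R.inv()*T).as_rotvec())
    n=np.linalg.norm(rv)
    if unwrap and rv[0]*unwrap<0 and n>20: rv=rv/n*(n-360)
    print("t",st["time_s"],"pos",p.round(4),"travel",d.round(1),"rot",rv.round(2),"F",st["contact_force"].round(1),"gap",round(st["finger_gap"],4),"q",st["q"].round(2))
E
python3 - <<'E'
from h import *
plan([.55,.18,.32],90,-1)
E
```

```text
t 2.75 pos [0.6059 0.0813 0.2996] travel [  -8.9  -48.1 -104.3] rot [-175.3    -0.96   -9.42] F [0.9 0.6 0.2] gap 0.0601 q [0.08 0.4  0.25 1.42 0.11 3.14]
```

Request:
{"api": "send_rows", "payload": {"increments": [{"travel": [-9, -48, -104], "rot": [-170, -1, -9], "gripper": 60}, {"travel": [-9, -48, -104], "rot": [-170, -1, -9], "gripper": 60}, {"travel": [-9, -48, -104], "rot": [-170, -1, -9], "gripper": 60}, {"travel": [-9, -48, -104], "rot": [-170, -1, -9], "gripper": 60}, {"travel": [-9, -48, -104], "rot": [-170, -1, -9], "gripper": 60}, {"travel": [-9, -48, -104], "rot": [-170, -1, -9], "gripper": 60}, {"travel": [-9, -48, -104], "rot": [-170, -1, -9], "gripper": 60}, {"travel": [-9, -48, -104], "rot": [-170, -1, -9], "gripper": 60}]}}

```text
time_s: 3.55
eef_pos: [0.5498, 0.1795, 0.3202]
ee_rot: [2.597, 1.485, 2.311]
contact_force: [0.1, 0.4, 0.3]
finger_gap: 0.0602
```

```bash
python3 - <<'E'
from h import *
plan([.50,.18,.30],90,-1)
E
```

```text
t 3.55 pos [0.5498 0.1795 0.3202] travel [ 23.  -14.5 -46.4] rot [-106.29   -0.56   -5.67] F [0.1 0.4 0.3] gap 0.0602 q [0.27 0.37 0.25 1.49 0.08 2.13]
```

```bash
python3 - <<'E'
from h import *
w=dict(np.load("w2.npz")); w={k:(float(w[k]) if w[k].ndim==0 else w[k]) for k in w}
crop(w,75,85,120,115,5.2,"b1");crop(w,185,90,130,130,4.6,"b2")
E
```

```text
(no output)
```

View pics/b1.png

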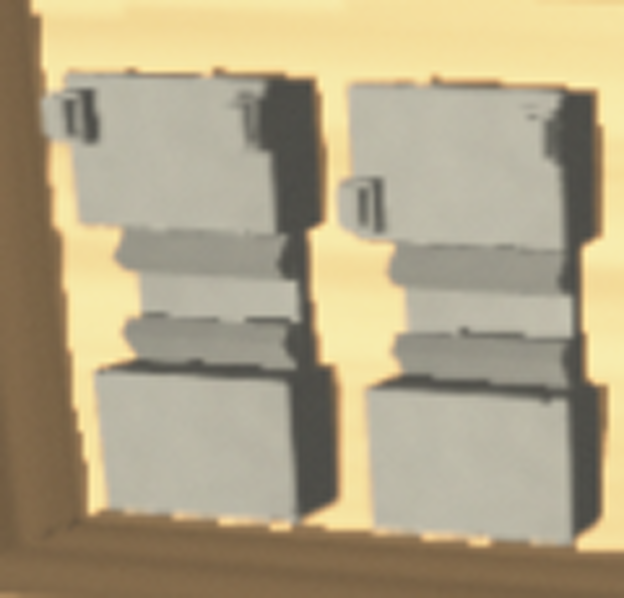

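View pics/b2.png

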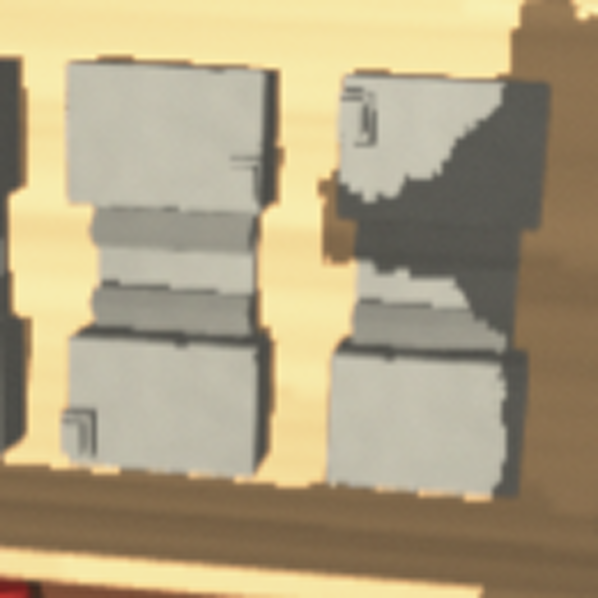

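```bash
python3 - <<'E'
from h import *
w=dict(np.load("w2.npz")); w={k:(float(w[k]) if w[k].ndim==0 else w[k]) for k in w}
Q={"A":uncrop([(65,72),(268,78),(105,512),(297,520)],75,85,5.2),"B":uncrop([(350,85),(567,92),(374,528),(574,540)],75,85,5.2),
"D":uncrop([(67,60),(262,70),(65,460),(255,474)],185,90,4.6),"C":uncrop([(342,73),(530,83),(330,485),(505,496)],185,90,4.6)}
for z in(.026,.034,.040):
  ms=[]
  for n,P in Q.items():
    X=onz(w,P,z); m=X.mean(0); ms.append(m[:2])
    print(z,n,m.round(4),"len",np.linalg.norm(X[0]-X[2]).round(4),np.linalg.norm(X[1]-X[3]).round(4),"wid",np.linalg.norm(X[0]-X[1]).round(4),np.linalg.norm(X[2]-X[3]).round(4))
  ms=np.array(ms); d=np.diff(ms,axis=0); print(" pitch",np.linalg.norm(d,axis=1).round(4),"yaw",np.degrees(np.arctan2(-d[:,1],-d[:,0])).round(2)-90, np.degrees(np.arctan2((ms[0]-ms[3])[1],(ms[0]-ms[3])[0]))-90)
E
```

```text
0.026 A [0.5943 0.3359 0.026 ] len 0.1265 0.1249 wid 0.0601 0.0612
0.026 B [0.5971 0.2517 0.026 ] len 0.1245 0.1241 wid 0.0608 0.0604
0.026 D [0.6001 0.1696 0.026 ] len 0.1247 0.1242 wid 0.0589 0.0621
0.026 C [0.6019 0.0881 0.026 ] len 0.1262 0.1253 wid 0.0547 0.0551
 pitch [0.0843 0.0821 0.0816] yaw [1.9  2.09 1.3 ] 1.7647618771733988
0.034 A [0.5958 0.3308 0.034 ] len 0.1241 0.1225 wid 0.059 0.06
0.034 B [0.5985 0.2482 0.034 ] len 0.1221 0.1217 wid 0.0596 0.0592
0.034 D [0.6015 0.1677 0.034 ] len 0.1223 0.1218 wid 0.0578 0.0609
0.034 C [0.6033 0.0877 0.034 ] len 0.1238 0.1228 wid 0.0536 0.0541
 pitch [0.0826 0.0806 0.08  ] yaw [1.9  2.09 1.3 ] 1.764761877173413
0.04 A [0.5969 0.3269 0.04  ] len 0.1223 0.1206 wid 0.0581 0.0591
0.04 B [0.5996 0.2456 0.04  ] len 0.1203 0.1199 wid 0.0588 0.0583
0.04 D [0.6025 0.1663 0.04  ] len 0.1205 0.12 wid 0.0569 0.06
0.04 C [0.6043 0.0875 0.04  ] len 0.1219 0.121 wid 0.0528 0.0533
 pitch [0.0814 0.0794 0.0788] yaw [1.9  2.09 1.3 ] 1.7647618771733704
```

```bash
python3 - <<'E'
from h import *
plan([.62,.25,.30],90,-1)
E
```

```text
t 3.55 pos [0.5498 0.1795 0.3202] travel [20.5 86.5 49. ] rot [-106.29   -0.56   -5.67] F [0.1 0.4 0.3] gap 0.0602 q [0.27 0.37 0.25 1.49 0.08 2.13]
```

Request:
{"api": "send_rows", "payload": {"increments": [{"travel": [0, 50, 30], "rot": [-106, -1, -6], "gripper": 60}, {"travel": [20, 86, 49], "rot": [-106, -1, -6], "gripper": 60}, {"travel": [20, 86, 49], "rot": [-106, -1, -6], "gripper": 60}, {"travel": [20, 86, 49], "rot": [-106, -1, -6], "gripper": 60}, {"travel": [20, 86, 49], "rot": [-106, -1, -6], "gripper": 60}, {"travel": [20, 86, 49], "rot": [-106, -1, -6], "gripper": 60}, {"travel": [20, 86, 49], "rot": [-106, -1, -6], "gripper": 60}, {"travel": [20, 86, 49], "rot": [-106, -1, -6], "gripper": 60}]}}

```text
time_s: 4.35
eef_pos: [0.6197, 0.2493, 0.3004]
ee_rot: [2.038, 1.542, 2.952]
contact_force: [-0.7, 0.4, 0.2]
finger_gap: 0.0599
```

```bash
python3 - <<'E'
from h import *
plan([.63,.25,.30],90,-1)
E
```

```text
t 4.35 pos [0.6197 0.2493 0.3004] travel [ 0.1 -7.7  6.9] rot [-37.65  -0.23  -1.68] F [-0.7  0.4  0.2] gap 0.0599 q [0.37 0.54 0.47 1.53 0.02 1.03]
```

Request:
{"api": "send_rows", "payload": {"increments": [{"travel": [0, -8, 7], "rot": [-40, 0, -2], "gripper": 60}, {"travel": [0, -8, 7], "rot": [-40, 0, -2], "gripper": 60}, {"travel": [0, -8, 7], "rot": [-40, 0, -2], "gripper": 60}, {"travel": [0, -8, 7], "rot": [-40, 0, -2], "gripper": 60}, {"travel": [0, -8, 7], "rot": [-40, 0, -2], "gripper": 60}, {"travel": [0, -8, 7], "rot": [-40, 0, -2], "gripper": 60}]}}

```text
time_s: 4.95
eef_pos: [0.6299, 0.2497, 0.3003]
ee_rot: [-2.513, 1.564, -0.901]
contact_force: [0.1, -0.3, 0.5]
finger_gap: 0.06
```

```bash
python3 - <<'E'
from h import *
w=viewer.read_camera("wrist"); cv2.imwrite("pics/w3.png",cv2.resize(w["pixels"],None,fx=1.5,fy=1.5))
np.savez("w3.npz",**{k:np.array(w[k]) for k in w})
plan([.63,.25,.3],92)
E
```

```text
t 5.0 pos [0.63   0.2497 0.3002] travel [0.2 0.  0.3] rot [ 0.23 -0.3   0.22] F [ 0.6  0.3 -0.3] gap 0.0604 q [ 0.38  0.53  0.47  1.5  -0.01  0.34]
```

View pics/w3.png

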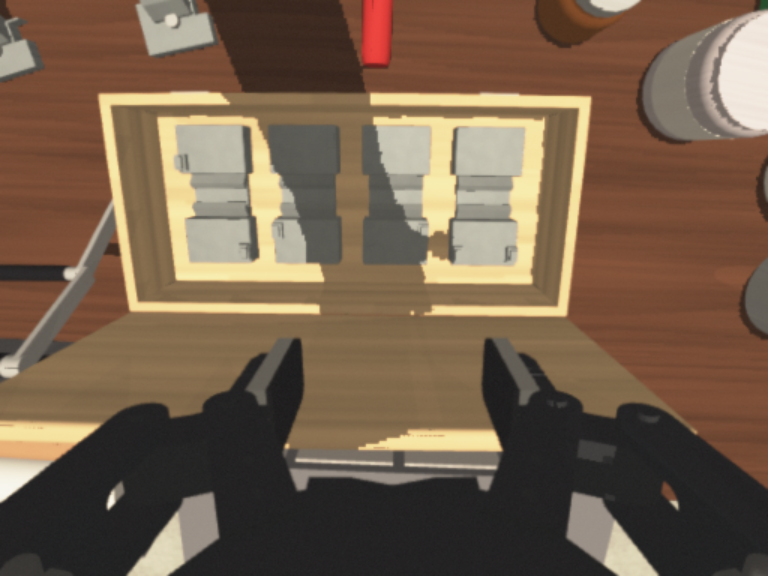

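The straight-down view of the chest is clear, with image up being -x. Left to right the bases are C, D, B, A, at (220,190), (305,190), (396,190) and (486,195). I'll measure from here.

```bash
python3 - <<'E'
from h import *
w=dict(np.load("w3.npz")); w={k:(float(w[k]) if w[k].ndim==0 else w[k]) for k in w}
g=dict(w); g["pixels"]=(255*(w["pixels"]/255.)**.6).astype(np.uint8)
crop(g,110,75,125,110,6,"b3");crop(g,235,75,125,110,6,"b4")
E
```

```text
(no output)
```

View pics/b3.png

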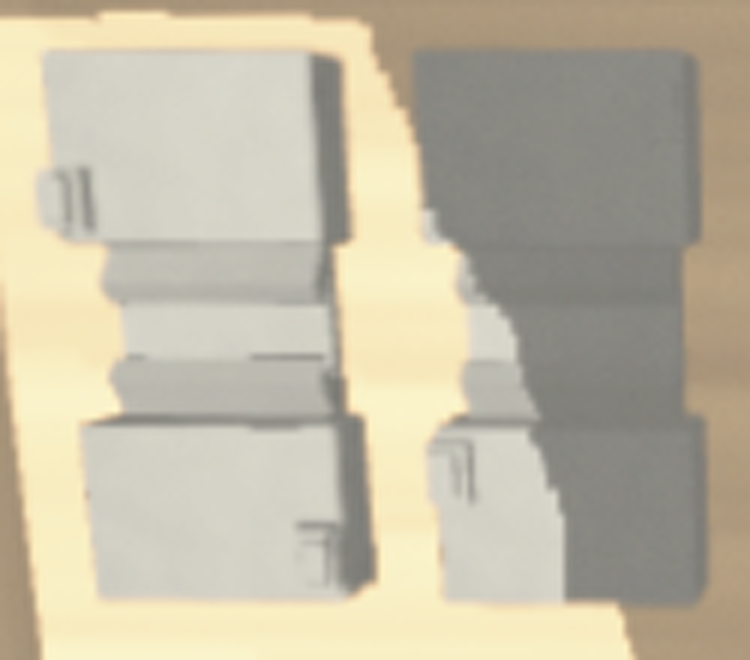

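View pics/b4.png

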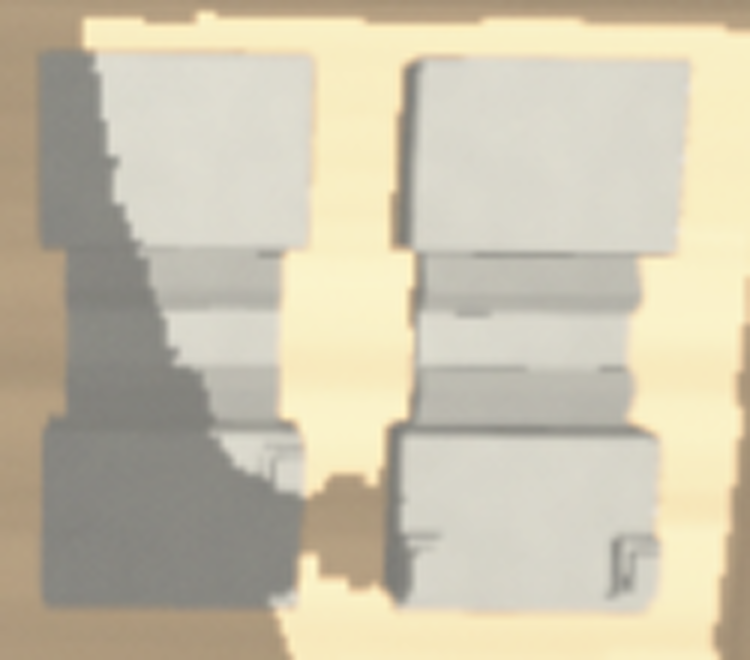

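```bash
python3 - <<'E'
from h import *
w=dict(np.load("w3.npz")); w={k:(float(w[k]) if w[k].ndim==0 else w[k]) for k in w}
Q={"A":uncrop([(415,60),(690,60),(405,608),(657,612)],235,75,6),"B":uncrop([(40,52),(315,55),(43,605),(300,608)],235,75,6),
"D":uncrop([(413,50),(686,52),(443,600),(694,602)],110,75,6),"C":uncrop([(42,50),(310,52),(98,600),(345,598)],110,75,6)}
for z in(.030,.034):
  ms=[]
  for n,P in Q.items():
    X=onz(w,P,z); m=X.mean(0); ms.append(m[:2])
    print(z,n,m.round(4),"len",np.linalg.norm(X[0]-X[2]).round(4),np.linalg.norm(X[1]-X[3]).round(4),"wid",np.linalg.norm(X[0]-X[1]).round(4),np.linalg.norm(X[2]-X[3]).round(4),"yaw",np.degrees(np.arctan2(*(X[2:].mean(0)-X[:2].mean(0))[1::-1])).round(2))
  ms=np.array(ms); d=np.diff(ms,axis=0); print(" pitch",np.linalg.norm(d,axis=1).round(4), np.degrees(np.arctan2((ms[0]-ms[3])[1],(ms[0]-ms[3])[0]))-90)
# chest wall-top outer corners (w3 px/1.5)
P=np.array([(99,95),(590,97),(130,312),(566,317)])/1.5-.17
X=onz(w,P,.08);print(X.round(4),np.linalg.norm(X[0]-X[1]),np.linalg.norm(X[2]-X[3]),X.mean(0))
P=np.array([(68,272)])/1.5; print("knee end?",onz(w,P,.16))
E
```

```text
0.03 A [0.5956 0.333  0.03  ] len 0.1226 0.1238 wid 0.06 0.0594 yaw 3.1
0.03 B [0.598  0.2499 0.03  ] len 0.1236 0.1237 wid 0.0598 0.0603 yaw 1.78
0.03 D [0.6003 0.1672 0.03  ] len 0.1233 0.123 wid 0.0597 0.0592 yaw 1.47
0.03 C [0.6031 0.0849 0.03  ] len 0.1241 0.1226 wid 0.0595 0.0592 yaw 1.4
 pitch [0.0831 0.0827 0.0824] 1.7214656082705773
0.034 A [0.5953 0.3321 0.034 ] len 0.1215 0.1226 wid 0.0594 0.0588 yaw 3.1
0.034 B [0.5977 0.2499 0.034 ] len 0.1224 0.1225 wid 0.0592 0.0598 yaw 1.78
0.034 D [0.6   0.168 0.034] len 0.1221 0.1218 wid 0.0591 0.0586 yaw 1.47
0.034 C [0.6027 0.0865 0.034 ] len 0.1229 0.1214 wid 0.0589 0.0586 yaw 1.4
 pitch [0.0823 0.0819 0.0816] 1.7214656082705773
[[0.5241 0.0192 0.08  ]
 [0.512  0.3933 0.08  ]
 [0.6999 0.0242 0.08  ]
 [0.6885 0.3995 0.08  ]] 0.3743547169749818 0.37547843015140014 [0.60610138 0.20904422 0.08      ]
knee end? [[0.64304525 0.03460979 0.16      ]]
```

Base tops are at z = 0.034, where the pitch comes out at 82 mm. Averaging the two views, the bases are A (.5955,.3314), B (.598,.2493), D (.6005,.1678) and C (.603,.0856), with yaw about 1.7°. Cap D comes first.

```bash
python3 - <<'E'
from h import *
plan([.455,-.3236,.20],97)
E
```

```text
t 5.0 pos [0.63   0.2497 0.3002] travel [ 102.5  197.6 -565.5] rot [-4.77 -0.31  0.21] F [ 0.6  0.3 -0.3] gap 0.0604 q [ 0.38  0.53  0.47  1.5  -0.01  0.34]
```

Request:
{"api": "send_rows", "payload": {"increments": [{"travel": [0, 40, -50], "rot": [0, 0, 0], "gripper": 60}, {"travel": [0, 80, -100], "rot": [0, 0, 0], "gripper": 60}, {"travel": [0, 110, -150], "rot": [-5, 0, 0], "gripper": 60}, {"travel": [0, 140, -200], "rot": [-5, 0, 0], "gripper": 60}, {"travel": [0, 160, -245], "rot": [-5, 0, 0], "gripper": 60}, {"travel": [0, 180, -290], "rot": [-5, 0, 0], "gripper": 60}, {"travel": [0, 190, -340], "rot": [-5, 0, 0], "gripper": 60}, {"travel": [20, 198, -385], "rot": [-5, 0, 0], "gripper": 60}]}}

```text
time_s: 5.8
eef_pos: [0.4548, -0.1053, 0.292]
ee_rot: [-2.381, 1.561, -0.686]
contact_force: [1.8, -0.6, -0.2]
finger_gap: 0.0601
```

```bash
python3 - <<'E'
from h import *
plan([.455,-.3236,.18],97)
E
```

```text
t 5.8 pos [ 0.4548 -0.1053  0.292 ] travel [ 113.3   27.6 -215.8] rot [ 0.12 -0.4   0.38] F [ 1.8 -0.6 -0.2] gap 0.0601 q [-0.22  0.13 -0.14  1.29 -0.   -0.35]
```

Request:
{"api": "send_rows", "payload": {"increments": [{"travel": [20, 10, -45], "rot": [0, 0, 0], "gripper": 60}, {"travel": [40, 20, -90], "rot": [0, 0, 0], "gripper": 60}, {"travel": [70, 28, -130], "rot": [0, 0, 0], "gripper": 60}, {"travel": [90, 28, -170], "rot": [0, 0, 0], "gripper": 60}, {"travel": [113, 28, -216], "rot": [0, 0, 0], "gripper": 60}, {"travel": [113, 28, -216], "rot": [0, 0, 0], "gripper": 60}, {"travel": [113, 28, -216], "rot": [0, 0, 0], "gripper": 60}]}}

```text
time_s: 6.5
eef_pos: [0.4538, -0.3243, 0.1793]
ee_rot: [-2.369, 1.564, -0.677]
contact_force: [-0.8, 0.7, 0.1]
finger_gap: 0.0599
```

```bash
python3 - <<'E'
from h import *
w=viewer.read_camera("wrist"); cv2.imwrite("pics/w4.png",cv2.resize(w["pixels"],None,fx=1.5,fy=1.5))
np.savez("w4.npz",**{k:np.array(w[k]) for k in w})
plan([.4390,-.3236,.014],97)
E
```

```text
t 6.55 pos [ 0.4542 -0.3235  0.1802] travel [166.1  16.    2.8] rot [ 0.02 -0.34  0.34] F [0.  1.1 0.2] gap 0.06 q [-0.62  0.33 -0.17  1.06 -0.   -0.74]
```

View pics/w4.png

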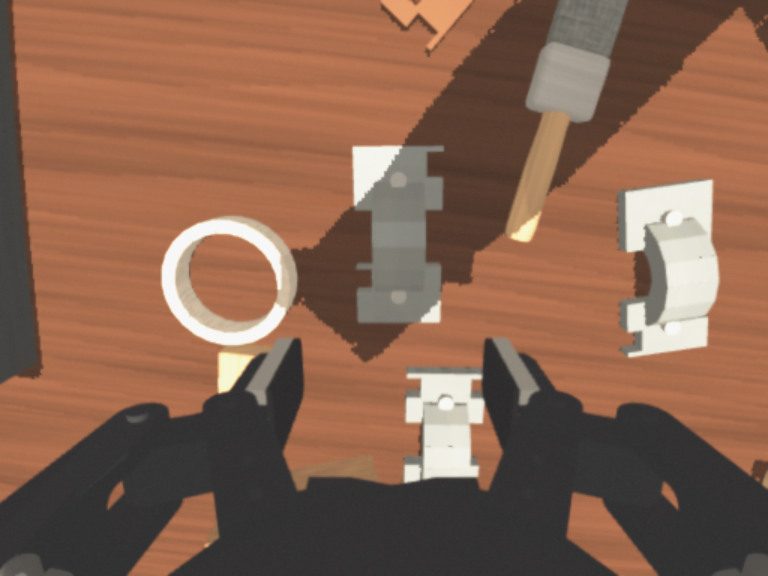

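Cap D is at (398,235) in w4. Its notches are at upper right and at the lower-left spur, which viewed from the half-turned camera matches D. B is at (670,270).

```bash
cat >> h.py <<'E'
def load(n):
    w=dict(np.load(n)); return {k:(float(w[k]) if w[k].ndim==0 else w[k]) for k in w}
def cap(w,P,z=.012,name=""):
    X=onz(w,P,z); m=X.mean(0); v=X[2:].mean(0)-X[:2].mean(0); u=X[0]+X[2]-X[1]-X[3]
    print(name,"mid",m.round(4),"len",np.linalg.norm(X[0]-X[2]).round(4),np.linalg.norm(X[1]-X[3]).round(4),"wid",np.linalg.norm(X[0]-X[1]).round(4),np.linalg.norm(X[2]-X[3]).round(4),"long dir",np.degrees(np.arctan2(v[1],v[0])).round(2),"u dir",np.degrees(np.arctan2(u[1],u[0])).round(2))
def show(w,x0,y0,wd,ht,k,name,g=.7):
    c=dict(w); c["pixels"]=(255*(w["pixels"]/255.)**g).astype(np.uint8); crop(c,x0,y0,wd,ht,k,name)
E
python3 - <<'E'
from h import *
w=load("w4.npz"); show(w,225,88,85,132,4.5,"d4a"); show(w,405,110,85,132,4.5,"b4a")
cv2.imwrite("pics/db4.png",np.hstack([cv2.imread("pics/d4a.png"),cv2.imread("pics/b4a.png")]))
E
```

```text
(no output)
```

View pics/db4.png

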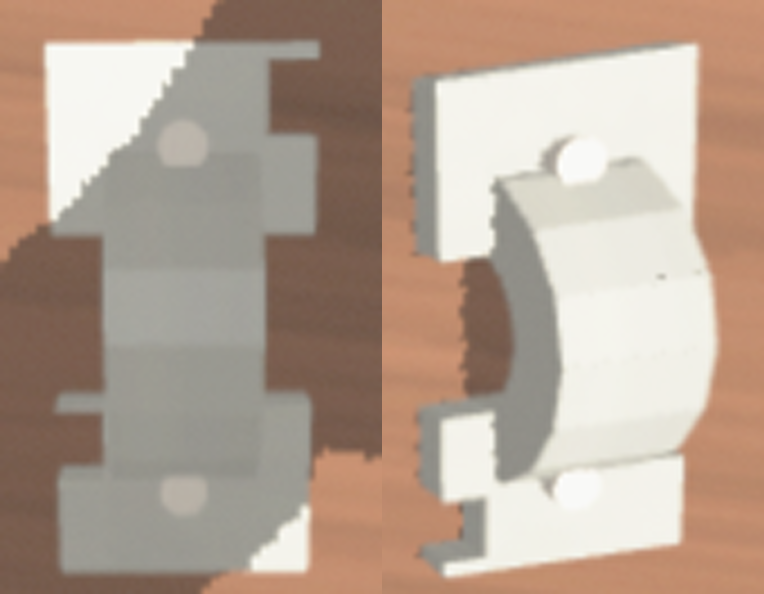

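```bash
python3 - <<'E'
from h import *
w=load("w4.npz")
cap(w,uncrop([(46,43),(320,43),(60,570),(310,570)],225,88,4.5),name="D")
cap(w,uncrop([(435-382,80),(697-382,46),(442-382,577),(683-382,541)],405,110,4.5),name="B")
E
```

```text
D mid [ 0.4407 -0.3225  0.012 ] len 0.1234 0.1233 wid 0.0602 0.0609 long dir 7.28 u dir -83.08
B mid [ 0.4416 -0.1275  0.012 ] len 0.1244 0.1233 wid 0.0604 0.0613 long dir 15.84 u dir -74.78
```

```bash
python3 - <<'E'
from h import *
plan([.4399,-.3230,.013],97.1)
E
```

```text
t 6.55 pos [ 0.4542 -0.3235  0.1802] travel [167.1  15.1   3.3] rot [-0.08 -0.34  0.34] F [0.  1.1 0.2] gap 0.06 q [-0.62  0.33 -0.17  1.06 -0.   -0.74]
```

Request:
{"api": "send_rows", "payload": {"increments": [{"travel": [40, 15, 3], "rot": [0, 0, 0], "gripper": 60}, {"travel": [85, 15, 3], "rot": [0, -0.3, 0.3], "gripper": 60}, {"travel": [125, 15, 3], "rot": [0, -0.3, 0.3], "gripper": 60}, {"travel": [150, 15, 3], "rot": [0, -0.3, 0.3], "gripper": 60}, {"travel": [167, 15, 3], "rot": [0, -0.3, 0.3], "gripper": 60}, {"travel": [167, 15, 3], "rot": [0, -0.3, 0.3], "gripper": 60}, {"travel": [167, 15, 3], "rot": [0, -0.3, 0.3], "gripper": 60}]}}

```text
time_s: 7.25
eef_pos: [0.4407, -0.3225, 0.0143]
ee_rot: [-2.215, 1.569, -0.521]
contact_force: [0.6, -0.7, 0.5]
finger_gap: 0.0601
```

Request:
{"api": "send_rows", "payload": {"increments": [{"travel": [0, 0, 0], "rot": [0, 0, 0], "gripper": 25}, {"travel": [0, 0, 0], "rot": [0, 0, 0], "gripper": 25}, {"travel": [0, 0, 0], "rot": [0, 0, 0], "gripper": 25}, {"travel": [0, 0, 0], "rot": [0, 0, 0], "gripper": 25}, {"travel": [0, 0, 0], "rot": [0, 0, 0], "gripper": 25}, {"travel": [0, 0, 0], "rot": [0, 0, 0], "gripper": 25}], "grip_force": 60}}

```text
time_s: 7.85
eef_pos: [0.4423, -0.323, 0.0165]
ee_rot: [-2.072, 1.565, -0.377]
contact_force: [-0.0, 2.1, 6.5]
finger_gap: 0.0325
```

```bash
python3 - <<'E'
from h import *
plan([.44,-.323,.16],97)
E
```

```text
t 7.85 pos [ 0.4423 -0.323   0.0165] travel [-1.435e+02  1.600e+00 -1.000e-01] rot [ 0.09 -0.16  0.29] F [-0.   2.1  6.5] gap 0.0325 q [-0.63  0.47 -0.43  0.66  0.   -0.76]
```

Request:
{"api": "send_rows", "payload": {"increments": [{"travel": [-20, 0, 0], "rot": [0, 0, 0], "gripper": 25}, {"travel": [-60, 0, 0], "rot": [0, 0, 0], "gripper": 25}, {"travel": [-105, 0, 0], "rot": [0, 0, 0], "gripper": 25}, {"travel": [-145, 0, 0], "rot": [0, 0, 0], "gripper": 25}, {"travel": [-145, 0, 0], "rot": [0, 0, 0], "gripper": 25}, {"travel": [-145, 0, 0], "rot": [0, 0, 0], "gripper": 25}]}}

```text
time_s: 8.45
eef_pos: [0.4418, -0.3229, 0.1624]
ee_rot: [-2.141, 1.563, -0.446]
contact_force: [0.8, 0.4, -5.1]
finger_gap: 0.0327
```

```bash
python3 - <<'E'
from h import *
w=viewer.read_camera("wrist"); cv2.imwrite("pics/w5.png",cv2.resize(w["pixels"],None,fx=1.5,fy=1.5))
np.savez("w5.npz",**{k:np.array(w[k]) for k in w})
plan([.6005,.05,.25],92)
E
```

```text
t 8.5 pos [ 0.4407 -0.322   0.1607] travel [ -89.1 -204.9  349.3] rot [ 5.09 -0.08  0.23] F [-0.3  0.4 -4.4] gap 0.0329 q [-0.63  0.33 -0.23  1.01  0.   -0.76]
```

View pics/w5.png

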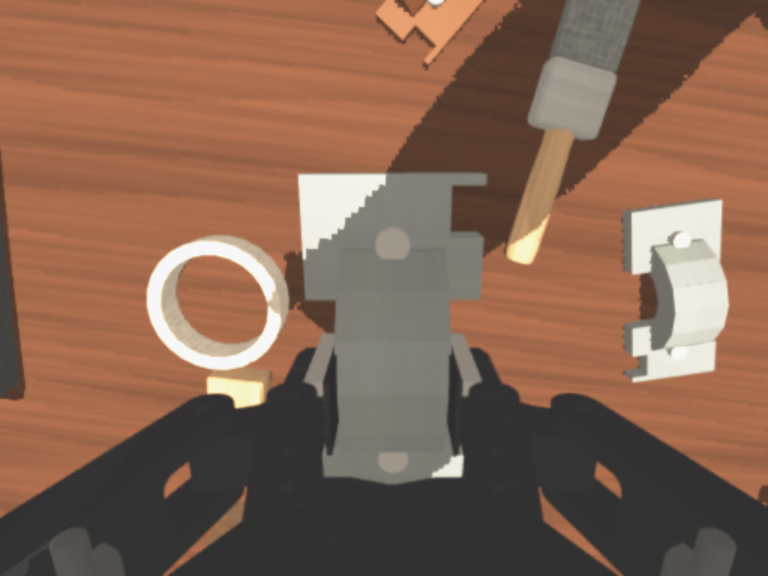

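```bash
cat >> h.py <<'E'
def inhand(w,P,dz=-.002):
    p,R,st=pose(); P=(np.array(P)+.5)/1.5-.5
    X=onz(w,P,p[2]+dz); Y=R.inv().apply(X-p); m=Y.mean(0)
    print("in tool mm mid",(m*1000).round(1),"len",np.linalg.norm(X[0]-X[2]).round(4),np.linalg.norm(X[1]-X[3]).round(4),"wid",np.linalg.norm(X[0]-X[1]).round(4),np.linalg.norm(X[2]-X[3]).round(4),"angle(z vs y)",np.degrees(np.arctan2(*( (Y[2:].mean(0)-Y[:2].mean(0))[[2,1]]*-1))).round(2))
E
python3 - <<'E'
from h import *
w=load("w5.npz")
for dz in(0,-.004,-.008): inhand(w,[(299,174),(486,174),(323,477),(463,477)],dz)
E
```

```text
in tool mm mid [-0.   6.4 -0.9] len 0.1121 0.1119 wid 0.0581 0.0532 angle(z vs y) -0.05
in tool mm mid [ 4.   4.7 -0.9] len 0.1152 0.115 wid 0.0597 0.0547 angle(z vs y) -0.05
in tool mm mid [ 8.  3. -1.] len 0.1183 0.1182 wid 0.0614 0.0561 angle(z vs y) -0.05
```

```bash
cat >> h.py <<'E'
def near(w,P,dz=-.0045):
    p,R,st=pose(); P=(np.array(P)+.5)/1.5-.5
    X=onz(w,P,p[2]+dz); Y=R.inv().apply(X-p)*1000; m=Y.mean(0)
    print("near edge in tool",Y.round(1).tolist(),"wid",np.linalg.norm(X[0]-X[1]).round(4),"-> centre y",(m[1]-62).round(2),"z",m[2].round(2))
E
python3 - <<'E'
from h import *
w=load("w5.npz")
near(w,[(299,174),(486,174)])
E
```

```text
near edge in tool [[4.3, 62.2, -31.0], [4.2, 62.2, 29.0]] wid 0.0599 -> centre y 0.22 z -1.0
```

Cap D sits centred in the hand, with a near-edge offset of 0.2 mm and no twist. I'll carry it around in front of the stay bar to base D.

```bash
python3 - <<'E'
from h import *
plan([.45,.168,.2],91.7)
E
```

```text
t 8.5 pos [ 0.4407 -0.322   0.1607] travel [-39.8 -69.9 485.1] rot [ 5.39 -0.08  0.23] F [-0.3  0.4 -4.4] gap 0.0329 q [-0.63  0.33 -0.23  1.01  0.   -0.76]
```

Request:
{"api": "send_rows", "payload": {"increments": [{"travel": [-40, -5, 40], "rot": [0, 0, 0], "gripper": 25}, {"travel": [-40, -12, 85], "rot": [2, 0, 0], "gripper": 25}, {"travel": [-40, -19, 130], "rot": [3, 0, 0], "gripper": 25}, {"travel": [-40, -26, 175], "rot": [4, 0, 0], "gripper": 25}, {"travel": [-40, -32, 220], "rot": [5, 0, 0], "gripper": 25}, {"travel": [-40, -38, 265], "rot": [5.4, 0, 0], "gripper": 25}, {"travel": [-40, -45, 310], "rot": [5.4, 0, 0], "gripper": 25}, {"travel": [-40, -51, 355], "rot": [5.4, 0, 0], "gripper": 25}]}}

```text
time_s: 9.3
eef_pos: [0.4451, 0.0382, 0.1979]
ee_rot: [2.698, 1.569, -1.985]
contact_force: [0.1, -0.8, -3.8]
finger_gap: 0.0325
```

```bash
python3 - <<'E'
from h import *
plan([.6003,.168,.16],91.7)
E
```

```text
t 9.3 pos [0.4451 0.0382 0.1979] travel [  37.6 -158.9  125.3] rot [-0.02 -0.09 -0.04] F [ 0.1 -0.8 -3.8] gap 0.0325 q [ 0.09  0.15 -0.38  1.05 -0.    0.06]
```

Request:
{"api": "send_rows", "payload": {"increments": [{"travel": [0, -20, 40], "rot": [0, 0, 0], "gripper": 25}, {"travel": [0, -50, 80], "rot": [0, 0, 0], "gripper": 25}, {"travel": [0, -85, 110], "rot": [0, 0, 0], "gripper": 25}, {"travel": [15, -130, 125], "rot": [0, 0, 0], "gripper": 25}, {"travel": [38, -159, 125], "rot": [0, 0, 0], "gripper": 25}, {"travel": [38, -159, 125], "rot": [0, 0, 0], "gripper": 25}, {"travel": [38, -159, 125], "rot": [0, 0, 0], "gripper": 25}]}}

```text
time_s: 10.0
eef_pos: [0.5979, 0.167, 0.1554]
ee_rot: [1.939, 1.561, -2.744]
contact_force: [-0.5, -0.8, -4.5]
finger_gap: 0.0328
```

```bash
python3 - <<'E'
from h import *
w=viewer.read_camera("wrist"); cv2.imwrite("pics/w6.png",cv2.resize(w["pixels"],None,fx=1.5,fy=1.5))
np.savez("w6.npz",**{k:np.array(w[k]) for k in w})
plan([.6003,.168,.0505],91.7)
E
```

```text
t 10.05 pos [0.598  0.167  0.1569] travel [106.4  -3.1   1.2] rot [-0.03 -0.17 -0.41] F [ 0.   0.1 -4.5] gap 0.0329 q [ 0.27  0.47 -0.02  1.09 -0.    0.24]
```

View pics/w6.png

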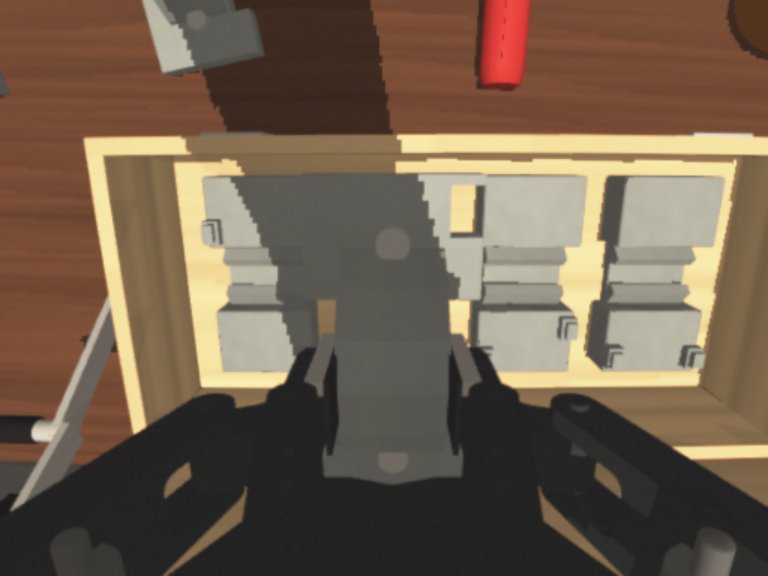

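```bash
python3 - <<'E'
from h import *
w=load("w6.npz"); s=lambda P:(np.array(P)+.5)/1.5-.5
cap(w,s([(626,179),(724,178),(606,370),(698,371)]),.034,"A")
X=onz(w,s([(587,177),(570,371)]),.034);print("B +y edge",X.mean(0).round(4),np.linalg.norm(X[0]-X[1]))
X=onz(w,s([(203,178),(222,373)]),.034);print("C -y edge",X.mean(0).round(4),np.linalg.norm(X[0]-X[1]))
E
```

```text
A mid [0.5956 0.3327 0.034 ] len 0.1204 0.123 wid 0.0584 0.0613 long dir 3.67 u dir -88.38
B +y edge [0.5969 0.2796 0.034 ] 0.12192591914538915
C -y edge [0.6044 0.0569 0.034 ] 0.12304459721011249
```

Request:
{"api": "send_rows", "payload": {"increments": [{"travel": [40, -3, 1], "rot": [0, 0, -0.4], "gripper": 25}, {"travel": [75, -3, 1], "rot": [0, 0, -0.4], "gripper": 25}, {"travel": [90, -3, 1], "rot": [0, 0, -0.4], "gripper": 25}, {"travel": [92, -3, 1], "rot": [0, 0, -0.4], "gripper": 25}, {"travel": [92, -3, 1], "rot": [0, 0, -0.4], "gripper": 25}]}}

```text
time_s: 10.55
eef_pos: [0.5996, 0.1675, 0.0654]
ee_rot: [2.992, 1.568, -1.691]
contact_force: [0.7, 0.0, -4.2]
finger_gap: 0.0328
```

```bash
python3 - <<'E'
from h import *
plan([.6003,.168,.0505],91.7)
E
```

```text
t 10.55 pos [0.5996 0.1675 0.0654] travel [14.9 -0.7  0.5] rot [-0.05 -0.17 -0.03] F [ 0.7  0.  -4.2] gap 0.0328 q [ 0.27  0.53 -0.16  0.88 -0.    0.25]
```

Request:
{"api": "send_rows", "payload": {"increments": [{"travel": [4, -1, 0], "rot": [0, 0, 0], "gripper": 25}, {"travel": [7, -1, 0], "rot": [0, 0, 0], "gripper": 25}, {"travel": [10, -1, 0], "rot": [0, 0, 0], "gripper": 25}, {"travel": [13, -1, 0], "rot": [0, 0, 0], "gripper": 25}, {"travel": [15, -1, 0], "rot": [0, 0, 0], "gripper": 25}, {"travel": [15, -1, 0], "rot": [0, 0, 0], "gripper": 25}]}}

```text
time_s: 11.15
eef_pos: [0.6006, 0.1675, 0.0507]
ee_rot: [3.023, 1.568, -1.661]
contact_force: [-1.5, 0.3, -1.5]
finger_gap: 0.0324
```

```bash
python3 - <<'E'
from h import *
plan([.6003,.168,.0505],91.7)
E
```

```text
t 11.15 pos [0.6006 0.1675 0.0507] travel [0.2 0.3 0.5] rot [-0.04 -0.17 -0.02] F [-1.5  0.3 -1.5] gap 0.0324 q [ 0.27  0.55 -0.18  0.85 -0.    0.24]
```

It went straight down with no tab contact. I'll nudge it down 1 mm, release and retreat.

Request:
{"api": "send_rows", "payload": {"increments": [{"travel": [1.5, 0, 0], "rot": [0, 0, 0], "gripper": 25}, {"travel": [1.5, 0, 0], "rot": [0, 0, 0], "gripper": 54}, {"travel": [1.5, 0, 0], "rot": [0, 0, 0], "gripper": 54}, {"travel": [1.5, 0, 0], "rot": [0, 0, 0], "gripper": 54}, {"travel": [-20, 0, 0], "rot": [0, 0, 0], "gripper": 54}, {"travel": [-65, 0, 0], "rot": [0, 0, 0], "gripper": 54}, {"travel": [-110, 0, 0], "rot": [0, 0, 0], "gripper": 54}, {"travel": [-120, 0, 0], "rot": [0, 0, 0], "gripper": 54}]}}

```text
time_s: 11.95
eef_pos: [0.6041, 0.1689, 0.1767]
ee_rot: [-1.623, 1.561, -0.023]
contact_force: [1.0, 0.2, -0.5]
finger_gap: 0.0541
```

```bash
python3 - <<'E'
from h import *
w=viewer.read_camera("wrist"); cv2.imwrite("pics/w7.png",cv2.resize(w["pixels"],None,fx=1.5,fy=1.5))
np.savez("w7.npz",**{k:np.array(w[k]) for k in w})
plan([.45,.0,.19],106)
E
```

```text
t 12.0 pos [0.6039 0.1688 0.1761] travel [ -15.2  158.6 -164.3] rot [-14.34  -0.1    0.5 ] F [0.6 0.2 0.5] gap 0.0538 q [ 0.27  0.45  0.01  1.12 -0.    0.25]
```

View pics/w7.png

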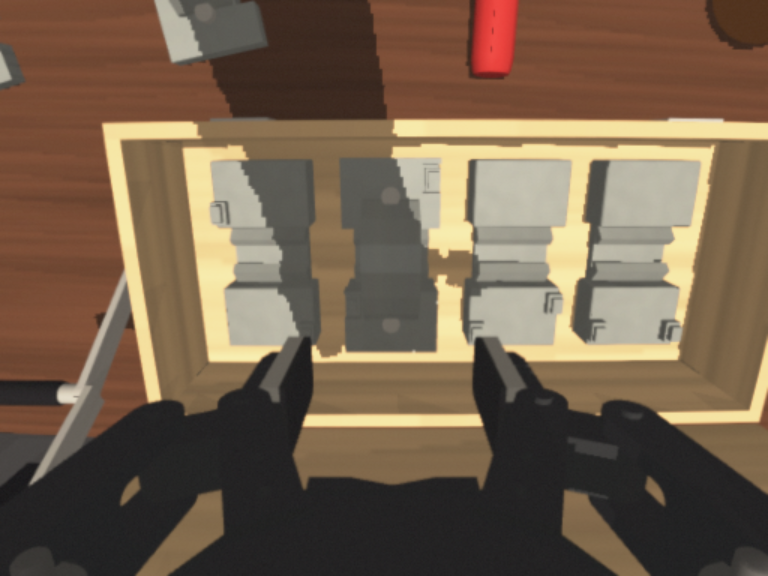

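Cap D is seated, with its tab showing inside the notch at (430,178). Next is B.

```bash
python3 - <<'E'
from h import *
plan([.46,-.129,.18],105.9)
E
```

```text
t 12.0 pos [0.6039 0.1688 0.1761] travel [  -5.1  152.4 -293.6] rot [-14.24  -0.1    0.5 ] F [0.6 0.2 0.5] gap 0.0538 q [ 0.27  0.45  0.01  1.12 -0.    0.25]
```

Request:
{"api": "send_rows", "payload": {"increments": [{"travel": [-25, 40, -10], "rot": [0, 0, 0], "gripper": 60}, {"travel": [-25, 85, -20], "rot": [-5, 0, 0], "gripper": 60}, {"travel": [-25, 115, -60], "rot": [-10, 0, 0], "gripper": 60}, {"travel": [-25, 135, -100], "rot": [-14, 0, 0], "gripper": 60}, {"travel": [-25, 145, -145], "rot": [-14, 0, 0.5], "gripper": 60}, {"travel": [-25, 152, -190], "rot": [-14, 0, 0.5], "gripper": 60}, {"travel": [-15, 152, -235], "rot": [-14, 0, 0.5], "gripper": 60}, {"travel": [-5, 152, -280], "rot": [-14, 0, 0.5], "gripper": 60}]}}

```text
time_s: 12.8
eef_pos: [0.4591, -0.117, 0.1788]
ee_rot: [2.802, 1.569, -1.637]
contact_force: [-0.3, 0.2, 0.0]
finger_gap: 0.0604
```

```bash
python3 - <<'E'
from h import *
w=viewer.read_camera("wrist"); cv2.imwrite("pics/w8.png",cv2.resize(w["pixels"],None,fx=1.5,fy=1.5))
np.savez("w8.npz",**{k:np.array(w[k]) for k in w})
show(w,200,80,100,140,4.2,"b8")
plan([.441,-.1293,.013],105.9)
E
```

```text
t 12.85 pos [ 0.4588 -0.1232  0.1771] travel [ 1.642e+02  1.800e+01 -1.000e-01] rot [-0.59 -0.36 -0.24] F [ 1.5 -5.7 -0.8] gap 0.06 q [-0.26  0.21 -0.36  1.01 -0.01 -0.52]
```

View pics/w8.png

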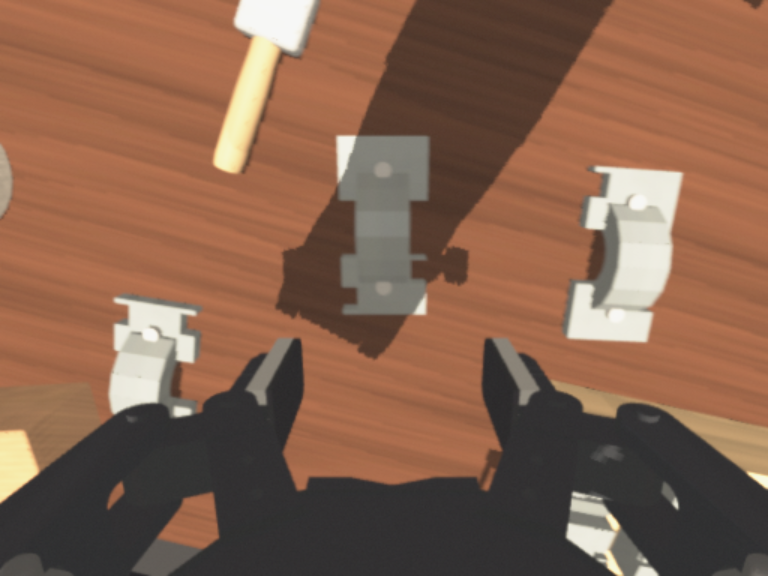

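B is at (383,225), with its right notch at 30 and left at 50. C is at (630,255). Both identities hold.

```bash
python3 - <<'E'
from h import *
w=load("w8.npz"); s=lambda P:(np.array(P)+.5)/1.5-.5
cap(w,s([(337,136),(429,136),(343,314),(427,314)]),.012,"B")
show(w,370,105,95,130,4.5,"c8")
plan([.441,-.1285,.013],105.9)
E
```

```text
B mid [ 0.4415 -0.1279  0.012 ] len 0.1235 0.1235 wid 0.0603 0.0609 long dir 15.99 u dir -74.38
t 12.85 pos [ 0.4588 -0.1232  0.1771] travel [164.2  17.8   0.6] rot [-0.59 -0.36 -0.24] F [ 1.5 -5.7 -0.8] gap 0.06 q [-0.26  0.21 -0.36  1.01 -0.01 -0.52]
```

View pics/c8.png

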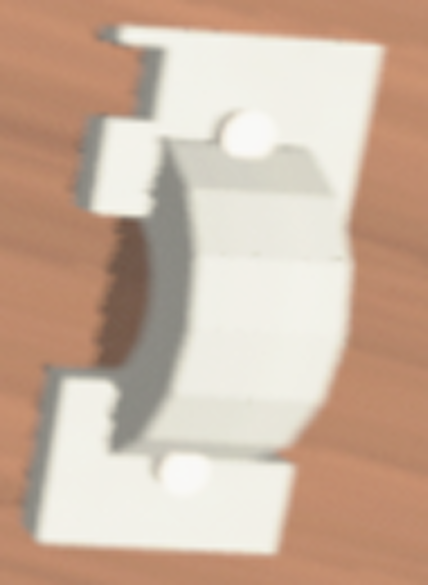

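Request:
{"api": "send_rows", "payload": {"increments": [{"travel": [40, 15, 1], "rot": [-0.6, 0, 0], "gripper": 60}, {"travel": [85, 17, 1], "rot": [-0.6, -0.3, 0], "gripper": 60}, {"travel": [125, 17, 1], "rot": [-0.6, -0.3, 0], "gripper": 60}, {"travel": [150, 17, 1], "rot": [-0.6, -0.3, 0], "gripper": 60}, {"travel": [163, 17, 1], "rot": [-0.6, -0.3, 0], "gripper": 60}, {"travel": [163, 17, 1], "rot": [-0.6, -0.3, 0], "gripper": 60}, {"travel": [163, 17, 1], "rot": [-0.6, -0.3, 0], "gripper": 60}]}}

```text
time_s: 13.55
eef_pos: [0.4411, -0.1276, 0.0137]
ee_rot: [1.599, 1.565, -2.836]
contact_force: [-0.6, 0.6, 0.1]
finger_gap: 0.06
```

Request:
{"api": "send_rows", "payload": {"increments": [{"travel": [0, 0, 0], "rot": [0, 0, 0], "gripper": 25}, {"travel": [0, 0, 0], "rot": [0, 0, 0], "gripper": 25}, {"travel": [0, 0, 0], "rot": [0, 0, 0], "gripper": 25}, {"travel": [0, 0, 0], "rot": [0, 0, 0], "gripper": 25}, {"travel": [0, 0, 0], "rot": [0, 0, 0], "gripper": 25}, {"travel": [0, 0, 0], "rot": [0, 0, 0], "gripper": 25}]}}

```text
time_s: 14.15
eef_pos: [0.442, -0.1277, 0.0147]
ee_rot: [1.837, 1.567, -2.597]
contact_force: [-0.7, 1.2, 6.5]
finger_gap: 0.0327
```

Request:
{"api": "send_rows", "payload": {"increments": [{"travel": [-20, 0, 0], "rot": [0, 0, 0], "gripper": 25}, {"travel": [-60, 0, 0], "rot": [0, 0, 0], "gripper": 25}, {"travel": [-105, 0, 0], "rot": [0, 0, 0], "gripper": 25}, {"travel": [-150, 0, 0], "rot": [0, 0, 0], "gripper": 25}, {"travel": [-165, 0, 0], "rot": [0, 0, 0], "gripper": 25}, {"travel": [-165, 0, 0], "rot": [0, 0, 0], "gripper": 25}]}}

```text
time_s: 14.75
eef_pos: [0.4443, -0.1279, 0.1822]
ee_rot: [-2.869, 1.567, -1.021]
contact_force: [0.6, -0.5, -4.7]
finger_gap: 0.0328
```

```bash
python3 - <<'E'
from h import *
w=viewer.read_camera("wrist"); cv2.imwrite("pics/w9.png",cv2.resize(w["pixels"],None,fx=1.5,fy=1.5))
np.savez("w9.npz",**{k:np.array(w[k]) for k in w})
w8=load("w8.npz"); cap(w8,uncrop([(115,28),(383,47),(38,543),(278,552)],370,105,4.5),.012,"C")
plan([.45,.249,.2],91.7)
E
```

```text
C mid [0.4159 0.04   0.012 ] len 0.1237 0.1229 wid 0.0622 0.0609 long dir 13.06 u dir -77.28
t 14.8 pos [ 0.4428 -0.1275  0.1801] travel [ -20.8 -110.1  360. ] rot [14.22 -0.13 -0.11] F [ 0.3 -0.6 -4.1] gap 0.0329 q [-0.28  0.18 -0.38  1.01 -0.   -0.56]
```

View pics/w9.png

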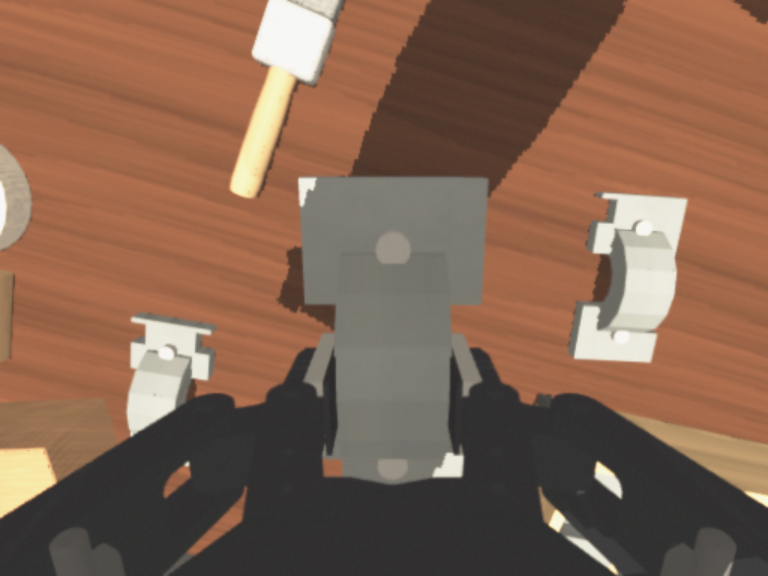

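```bash
python3 - <<'E'
from h import *
w=load("w9.npz")
for dz in(-.0027,-.0045):near(w,[(299,178),(488,178)],dz)
E
```

```text
near edge in tool [[2.9, 60.7, -30.3], [2.8, 60.7, 29.9]] wid 0.0603 -> centre y -1.29 z -0.2
near edge in tool [[4.7, 60.6, -30.7], [4.6, 60.6, 30.3]] wid 0.061 -> centre y -1.37 z -0.2
```

Cap B is 1.3 mm off along the cap's length, and I'll compensate for that. I'm carrying it to base B.

Request:
{"api": "send_rows", "payload": {"increments": [{"travel": [-20, -8, 40], "rot": [2, 0, 0], "gripper": 25}, {"travel": [-20, -20, 85], "rot": [4, 0, 0], "gripper": 25}, {"travel": [-20, -32, 130], "rot": [7, 0, 0], "gripper": 25}, {"travel": [-20, -45, 175], "rot": [10, 0, 0], "gripper": 25}, {"travel": [-20, -60, 220], "rot": [14, 0, 0], "gripper": 25}, {"travel": [-20, -75, 265], "rot": [14.2, 0, 0], "gripper": 25}, {"travel": [-20, -95, 310], "rot": [14.2, 0, 0], "gripper": 25}, {"travel": [-20, -110, 350], "rot": [14.2, 0, 0], "gripper": 25}]}}

```text
time_s: 15.6
eef_pos: [0.4511, 0.241, 0.1964]
ee_rot: [2.238, 1.564, -2.443]
contact_force: [2.1, -1.0, -3.9]
finger_gap: 0.0327
```

```bash
python3 - <<'E'
from h import *
plan([.5965,.2498,.09],91.7)
E
```

```text
t 15.6 pos [0.4511 0.241  0.1964] travel [ 105.6 -146.2    4.8] rot [ 0.07 -0.25 -0.32] F [ 2.1 -1.  -3.9] gap 0.0327 q [ 0.49  0.26 -0.23  1.09 -0.    0.46]
```

Request:
{"api": "send_rows", "payload": {"increments": [{"travel": [10, -40, 5], "rot": [0, 0, 0], "gripper": 25}, {"travel": [20, -85, 5], "rot": [0, 0, 0], "gripper": 25}, {"travel": [35, -125, 5], "rot": [0, 0, -0.3], "gripper": 25}, {"travel": [55, -146, 5], "rot": [0, -0.2, -0.3], "gripper": 25}, {"travel": [80, -146, 5], "rot": [0, -0.2, -0.3], "gripper": 25}, {"travel": [106, -146, 5], "rot": [0, -0.2, -0.3], "gripper": 25}, {"travel": [125, -146, 5], "rot": [0, -0.2, -0.3], "gripper": 25}, {"travel": [128, -146, 5], "rot": [0, -0.2, -0.3], "gripper": 25}]}}

```text
time_s: 16.4
eef_pos: [0.5915, 0.2479, 0.0612]
ee_rot: [1.999, 1.558, -2.682]
contact_force: [-1.2, -0.3, -4.4]
finger_gap: 0.0328
```

```bash
python3 - <<'E'
from h import *
plan([.5965,.2498,.0487],91.7)
w=viewer.read_camera("wrist"); cv2.imwrite("pics/w10.png",cv2.resize(w["pixels"],None,fx=1.5,fy=1.5))
E
```

```text
t 16.4 pos [0.5915 0.2479 0.0612] travel [12.5 -5.2  1.8] rot [ 0.07 -0.3  -0.65] F [-1.2 -0.3 -4.4] gap 0.0328 q [ 0.4   0.57 -0.1   0.91 -0.    0.37]
```

View pics/w10.png

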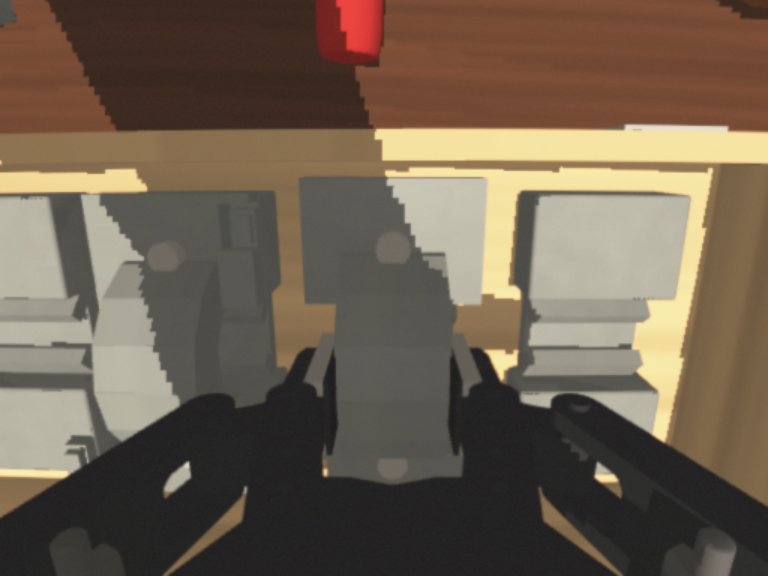

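Request:
{"api": "send_rows", "payload": {"increments": [{"travel": [-3, -5, 2], "rot": [0, -0.3, -0.6], "gripper": 25}, {"travel": [-3, -5.2, 2], "rot": [0, -0.3, -0.6], "gripper": 25}, {"travel": [-1, -5.2, 2], "rot": [0, -0.3, -0.6], "gripper": 25}]}}

```text
time_s: 16.75
eef_pos: [0.5989, 0.2511, 0.0652]
ee_rot: [-1.13, 1.566, 0.472]
contact_force: [0.9, -0.2, -3.6]
finger_gap: 0.0332
```

```bash
python3 - <<'E'
from h import *
plan([.5965,.2498,.0487],91.7)
E
```

```text
t 16.75 pos [0.5989 0.2511 0.0652] travel [16.5  2.5 -1.2] rot [0.07 0.12 0.25] F [ 0.9 -0.2 -3.6] gap 0.0332 q [ 0.4   0.57 -0.09  0.9   0.    0.37]
```

Request:
{"api": "send_rows", "payload": {"increments": [{"travel": [2, 1.5, -0.8], "rot": [0, 0, 0], "gripper": 25}, {"travel": [2, 1.5, -0.8], "rot": [0, 0, 0], "gripper": 25}, {"travel": [2, 1.5, -0.8], "rot": [0, 0, 0], "gripper": 25}]}}

```text
time_s: 17.05
eef_pos: [0.5975, 0.2502, 0.0635]
ee_rot: [-1.136, 1.566, 0.466]
contact_force: [-0.1, -0.1, -3.8]
finger_gap: 0.0328
```

```bash
python3 - <<'E'
from h import *
plan([.5965,.2498,.0487],91.7)
w=viewer.read_camera("wrist")
plan([.5965,.2498,.0487],91.7)
E
```

```text
t 17.05 pos [0.5975 0.2502 0.0635] travel [14.8  1.1 -0.4] rot [0.07 0.13 0.27] F [-0.1 -0.1 -3.8] gap 0.0328 q [ 0.4   0.57 -0.1   0.9   0.    0.37]
t 17.1 pos [0.5975 0.2503 0.0635] travel [14.7  1.1 -0.5] rot [0.08 0.13 0.27] F [-0.1  0.1 -4.1] gap 0.0328 q [ 0.4   0.57 -0.1   0.9   0.    0.37]
```

Request:
{"api": "send_rows", "payload": {"increments": [{"travel": [2, 1, -0.4], "rot": [0, 0, 0.2], "gripper": 25}, {"travel": [5, 1, -0.4], "rot": [0, 0, 0.2], "gripper": 25}, {"travel": [8, 1, -0.4], "rot": [0, 0, 0.2], "gripper": 25}, {"travel": [11, 1, -0.4], "rot": [0, 0, 0.2], "gripper": 25}, {"travel": [14, 1, -0.4], "rot": [0, 0, 0.2], "gripper": 25}, {"travel": [16, 1, -0.4], "rot": [0, 0, 0.2], "gripper": 25}, {"travel": [16, 1, -0.4], "rot": [0, 0, 0.2], "gripper": 25}]}}

```text
time_s: 17.8
eef_pos: [0.5968, 0.2499, 0.0489]
ee_rot: [-0.763, 1.568, 0.839]
contact_force: [-2.0, 0.2, 4.4]
finger_gap: 0.0324
```

Request:
{"api": "send_rows", "payload": {"increments": [{"travel": [0, 0, 0], "rot": [0, 0, 0], "gripper": 52}, {"travel": [0, 0, 0], "rot": [0, 0, 0], "gripper": 52}, {"travel": [0, 0, 0], "rot": [0, 0, 0], "gripper": 52}, {"travel": [-15, 0, 0], "rot": [0, 0, 0], "gripper": 52}, {"travel": [-60, 0, 0], "rot": [0, 0, 0], "gripper": 52}, {"travel": [-105, 0, 0], "rot": [0, 0, 0], "gripper": 52}, {"travel": [-150, 0, 0], "rot": [0, 0, 0], "gripper": 52}, {"travel": [-150, 0, 0], "rot": [0, 0, 0], "gripper": 52}]}}

```text
time_s: 18.6
eef_pos: [0.6006, 0.2512, 0.2067]
ee_rot: [-1.123, 1.554, 0.479]
contact_force: [1.1, -0.9, 0.3]
finger_gap: 0.0521
```

```bash
python3 - <<'E'
from h import *
w=viewer.read_camera("wrist"); cv2.imwrite("pics/w11.png",cv2.resize(w["pixels"],None,fx=1.5,fy=1.5))
plan([.43,.04,.2],180,1)
E
```

```text
t 18.65 pos [0.5992 0.2507 0.2033] travel [   0.3  175.7 -205.3] rot [271.76   0.66  -2.24] F [-0.3  0.4 -0.7] gap 0.0522 q [0.4  0.48 0.12 1.2  0.   0.36]
```

View pics/w11.png

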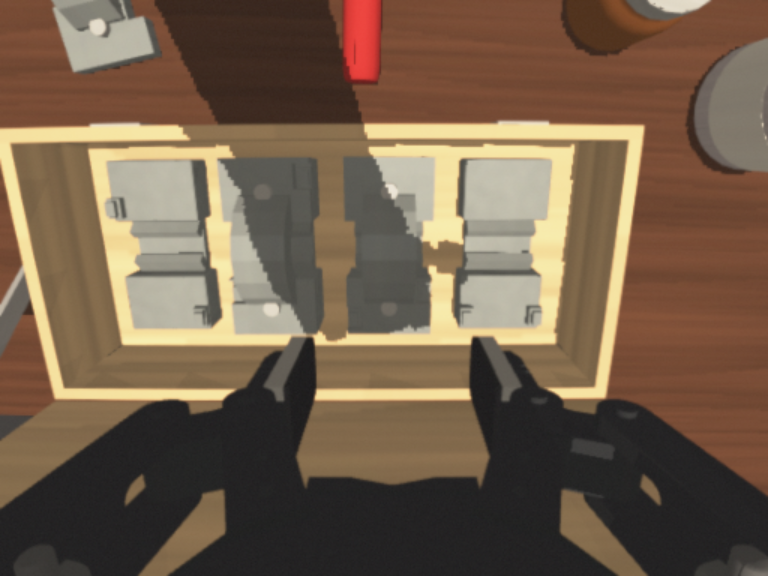

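B is flush with both tabs taken. Caps C and A must turn half a turn between pick and place, so I'll pick them with the wrist near q6 ≈ 3 and place them near q6 ≈ 0. C comes next.

```bash
python3 - <<'E'
from h import *
plan([.40,.04,.19],-77,1)
E
```

```text
t 18.65 pos [0.5992 0.2507 0.2033] travel [  10.   205.7 -204.5] rot [168.77   0.94  -0.38] F [-0.3  0.4 -0.7] gap 0.0522 q [0.4  0.48 0.12 1.2  0.   0.36]
```

Request:
{"api": "send_rows", "payload": {"increments": [{"travel": [0, 40, -30], "rot": [8, 0, 0], "gripper": 60}, {"travel": [0, 80, -60], "rot": [16, 0, 0], "gripper": 60}, {"travel": [0, 120, -90], "rot": [25, 0, 0], "gripper": 60}, {"travel": [0, 150, -120], "rot": [33, 0, 0], "gripper": 60}, {"travel": [0, 180, -150], "rot": [42, 0, 0], "gripper": 60}, {"travel": [0, 206, -180], "rot": [50, 0, 0], "gripper": 60}, {"travel": [10, 206, -205], "rot": [59, 0, 0], "gripper": 60}, {"travel": [10, 206, -205], "rot": [67, 0, 0], "gripper": 60}]}}

```text
time_s: 19.45
eef_pos: [0.397, 0.0371, 0.1881]
ee_rot: [0.161, 1.563, 0.584]
contact_force: [-0.4, 0.2, 1.2]
finger_gap: 0.0601
```

```bash
python3 - <<'E'
from h import *
plan([.40,.04,.19],-77,1)
E
```

```text
t 19.45 pos [0.397  0.0371 0.1881] travel [-1.9  1.4  3.9] rot [101.23   0.27  -0.46] F [-0.4  0.2  1.2] gap 0.0601 q [ 0.09  0.07 -0.5   1.    0.    1.24]
```

Request:
{"api": "send_rows", "payload": {"increments": [{"travel": [-2, 1, 4], "rot": [8, 0, 0], "gripper": 60}, {"travel": [-2, 1, 4], "rot": [17, 0, 0], "gripper": 60}, {"travel": [-2, 1, 4], "rot": [25, 0, 0], "gripper": 60}, {"travel": [-2, 1, 4], "rot": [34, 0, 0], "gripper": 60}, {"travel": [-2, 1, 4], "rot": [42, 0, 0], "gripper": 60}, {"travel": [-2, 1, 4], "rot": [51, 0, 0], "gripper": 60}, {"travel": [-2, 1, 4], "rot": [59, 0, 0], "gripper": 60}, {"travel": [-2, 1, 4], "rot": [68, 0, 0], "gripper": 60}]}}

```text
time_s: 20.25
eef_pos: [0.3993, 0.0395, 0.1889]
ee_rot: [1.509, 1.565, 0.746]
contact_force: [0.2, -0.8, -0.9]
finger_gap: 0.0602
```

```bash
python3 - <<'E'
from h import *
plan([.40,.04,.19],-77,1)
E
```

```text
t 20.25 pos [0.3993 0.0395 0.1889] travel [-1.1  0.8  0.2] rot [33.28 -0.08 -0.35] F [ 0.2 -0.8 -0.9] gap 0.0602 q [ 0.1   0.07 -0.49  1.01  0.    2.43]
```

Request:
{"api": "send_rows", "payload": {"increments": [{"travel": [-1, 1, 0], "rot": [33, 0, 0], "gripper": 60}, {"travel": [-1, 1, 0], "rot": [33, 0, 0], "gripper": 60}, {"travel": [-1, 1, 0], "rot": [33, 0, 0], "gripper": 60}, {"travel": [-1, 1, 0], "rot": [33, 0, 0], "gripper": 60}, {"travel": [-1, 1, 0], "rot": [33, 0, 0], "gripper": 60}, {"travel": [-1, 1, 0], "rot": [33, 0, 0], "gripper": 60}]}}

```text
time_s: 20.85
eef_pos: [0.3994, 0.0402, 0.1891]
ee_rot: [2.268, 1.566, 0.932]
contact_force: [-0.2, 0.6, 0.5]
finger_gap: 0.0605
```

```bash
python3 - <<'E'
from h import *
w=viewer.read_camera("wrist"); cv2.imwrite("pics/w12.png",cv2.resize(w["pixels"],None,fx=1.5,fy=1.5))
np.savez("w12.npz",**{k:np.array(w[k]) for k in w})
plan([.4159,.04,.013],-77)
E
```

```text
t 20.9 pos [0.3995 0.0402 0.1893] travel [176.3  15.1   4.6] rot [ 0.41 -0.19 -0.25] F [0.6 0.1 0.2] gap 0.0598 q [ 0.1   0.07 -0.49  1.01  0.    3.  ]
```

View pics/w12.png

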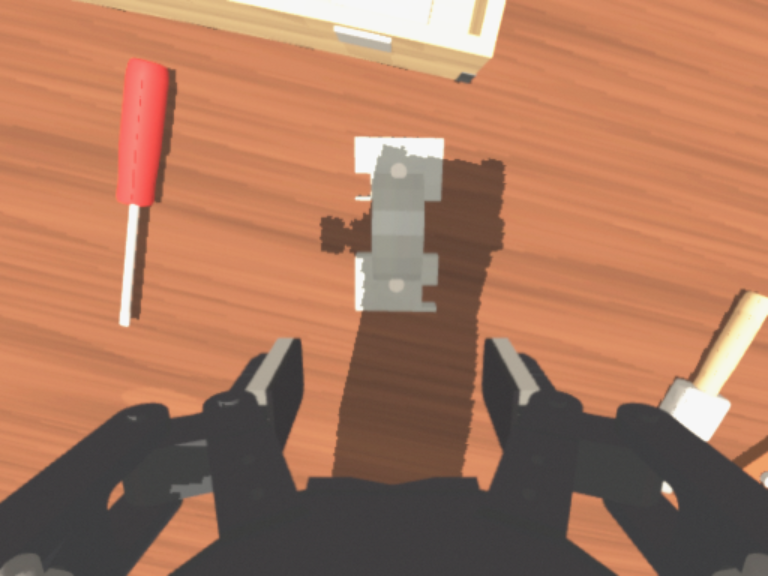

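```bash
python3 - <<'E'
from h import *
w=load("w12.npz"); s=lambda P:(np.array(P)+.5)/1.5-.5
cap(w,s([(355,137),(444,138),(355,311),(436,311)]),.012,"C")
plan([.415,.039,.013],-77)
E
```

```text
C mid [0.4155 0.0413 0.012 ] len 0.1246 0.1239 wid 0.0604 0.0606 long dir -167.76 u dir 103.12
t 20.9 pos [0.3995 0.0402 0.1893] travel [176.3  14.    5.4] rot [ 0.41 -0.19 -0.25] F [0.6 0.1 0.2] gap 0.0598 q [ 0.1   0.07 -0.49  1.01  0.    3.  ]
```

Request:
{"api": "send_rows", "payload": {"increments": [{"travel": [45, 15, 4], "rot": [0.5, 0, 0], "gripper": 60}, {"travel": [90, 15, 4], "rot": [0.5, 0, -0.2], "gripper": 60}, {"travel": [135, 15, 4], "rot": [0.5, -0.2, -0.2], "gripper": 60}, {"travel": [160, 15, 4], "rot": [0.5, -0.2, -0.2], "gripper": 60}, {"travel": [176, 15, 4], "rot": [0.5, -0.2, -0.2], "gripper": 60}, {"travel": [176, 15, 4], "rot": [0.5, -0.2, -0.2], "gripper": 60}, {"travel": [176, 15, 4], "rot": [0.5, -0.2, -0.2], "gripper": 60}]}}

```text
time_s: 21.6
eef_pos: [0.4156, 0.0405, 0.0134]
ee_rot: [1.042, 1.571, -0.302]
contact_force: [0.3, -0.9, 0.5]
finger_gap: 0.0599
```

Request:
{"api": "send_rows", "payload": {"increments": [{"travel": [0, 0, 0], "rot": [0, 0, 0], "gripper": 25}, {"travel": [0, 0, 0], "rot": [0, 0, 0], "gripper": 25}, {"travel": [0, 0, 0], "rot": [0, 0, 0], "gripper": 25}, {"travel": [0, 0, 0], "rot": [0, 0, 0], "gripper": 25}, {"travel": [0, 0, 0], "rot": [0, 0, 0], "gripper": 25}, {"travel": [0, 0, 0], "rot": [0, 0, 0], "gripper": 25}]}}

```text
time_s: 22.2
eef_pos: [0.4169, 0.0409, 0.0148]
ee_rot: [1.608, 1.567, 0.263]
contact_force: [-1.6, 0.7, 6.1]
finger_gap: 0.0332
```

Request:
{"api": "send_rows", "payload": {"increments": [{"travel": [-20, 0, 0], "rot": [0, 0, 0], "gripper": 25}, {"travel": [-60, 0, 0], "rot": [0, 0, 0], "gripper": 25}, {"travel": [-105, 0, 0], "rot": [0, 0, 0], "gripper": 25}, {"travel": [-150, 0, 0], "rot": [0, 0, 0], "gripper": 25}, {"travel": [-185, 0, 0], "rot": [0, 0, 0], "gripper": 25}, {"travel": [-185, 0, 0], "rot": [0, 0, 0], "gripper": 25}]}}

```text
time_s: 22.8
eef_pos: [0.4198, 0.041, 0.2048]
ee_rot: [1.472, 1.557, 0.128]
contact_force: [1.6, 0.2, -3.8]
finger_gap: 0.0328
```

```bash
python3 - <<'E'
from h import *
w=viewer.read_camera("wrist"); cv2.imwrite("pics/w13.png",cv2.resize(w["pixels"],None,fx=1.5,fy=1.5))
np.savez("w13.npz",**{k:np.array(w[k]) for k in w})
plan([.45,.0858,.2],91.7,-1)
E
```

```text
t 22.85 pos [0.4181 0.0409 0.2021] travel [  2.5  41.1 -36.6] rot [-1.6871e+02  8.1000e-01 -2.0000e-02] F [ 0.4  0.7 -4.5] gap 0.0333 q [ 0.1   0.09 -0.43  1.04  0.    3.01]
```

View pics/w13.png

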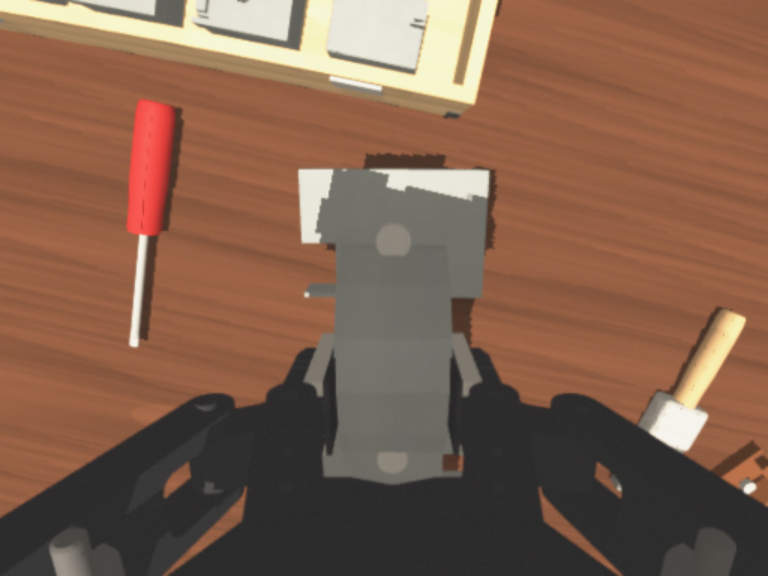

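```bash
python3 - <<'E'
from h import *
w=load("w13.npz")
near(w,[(299,170),(489.5,170)],-.0028)
E
```

```text
near edge in tool [[3.4, 62.4, -29.9], [3.4, 62.3, 31.3]] wid 0.0612 -> centre y 0.35 z 0.67
```

Request:
{"api": "send_rows", "payload": {"increments": [{"travel": [0, 10, -10], "rot": [-8, 0, 0], "gripper": 25}, {"travel": [0, 20, -20], "rot": [-17, 0, 0], "gripper": 25}, {"travel": [0, 30, -30], "rot": [-25, 0, 0], "gripper": 25}, {"travel": [0, 40, -36], "rot": [-34, 0, 0], "gripper": 25}, {"travel": [0, 41, -36], "rot": [-42, 0, 0], "gripper": 25}, {"travel": [0, 41, -36], "rot": [-51, 0, 0], "gripper": 25}, {"travel": [0, 41, -36], "rot": [-59, 0, 0], "gripper": 25}, {"travel": [0, 41, -36], "rot": [-68, 0, 0], "gripper": 25}]}}

```text
time_s: 23.65
eef_pos: [0.448, 0.0849, 0.1998]
ee_rot: [0.238, 1.566, 0.08]
contact_force: [0.4, 0.1, -3.6]
finger_gap: 0.0324
```

Request:
{"api": "send_rows", "payload": {"increments": [{"travel": [0, 0, 0], "rot": [-8, 0, 0], "gripper": 25}, {"travel": [0, 0, 0], "rot": [-17, 0, 0], "gripper": 25}, {"travel": [0, 0, 0], "rot": [-25, 0, 0], "gripper": 25}, {"travel": [0, 0, 0], "rot": [-34, 0, 0], "gripper": 25}, {"travel": [0, 0, 0], "rot": [-42, 0, 0], "gripper": 25}, {"travel": [0, 0, 0], "rot": [-51, 0, 0], "gripper": 25}, {"travel": [0, 0, 0], "rot": [-59, 0, 0], "gripper": 25}, {"travel": [0, 0, 0], "rot": [-68, 0, 0], "gripper": 25}]}}

```text
time_s: 24.45
eef_pos: [0.446, 0.0844, 0.1973]
ee_rot: [3.067, 1.57, -2.188]
contact_force: [1.4, -0.4, -3.8]
finger_gap: 0.0323
```

```bash
python3 - <<'E'
from h import *
plan([.46,.0861,.19],91.7,-1)
E
```

```text
t 24.45 pos [0.446  0.0844 0.1973] travel [  7.3 -11.2   8.7] rot [-3.279e+01 -4.000e-02 -2.000e-02] F [ 1.4 -0.4 -3.8] gap 0.0323 q [ 0.19  0.16 -0.36  1.05 -0.    0.73]
```

Request:
{"api": "send_rows", "payload": {"increments": [{"travel": [7, -11, 9], "rot": [-8, 0, 0], "gripper": 25}, {"travel": [7, -11, 9], "rot": [-17, 0, 0], "gripper": 25}, {"travel": [7, -11, 9], "rot": [-25, 0, 0], "gripper": 25}, {"travel": [7, -11, 9], "rot": [-33, 0, 0], "gripper": 25}, {"travel": [7, -11, 9], "rot": [-33, 0, 0], "gripper": 25}]}}

```text
time_s: 24.95
eef_pos: [0.4582, 0.0861, 0.188]
ee_rot: [1.842, 1.566, -2.837]
contact_force: [-0.0, 0.3, -3.8]
finger_gap: 0.0327
```

```bash
python3 - <<'E'
from h import *
w=viewer.read_camera("wrist"); cv2.imwrite("pics/w14.png",cv2.resize(w["pixels"],None,fx=1.5,fy=1.5))
near(w,[(299,170),(489.5,170)],-.0028)
plan([.6031,.0861,.15],91.7,-1)
E
```

```text
near edge in tool [[3.1, 64.8, -29.6], [3.0, 64.9, 30.1]] wid 0.0597 -> centre y 2.86 z 0.2
t 25.0 pos [0.4584 0.0861 0.1883] travel [  37.7 -144.8   -4.4] rot [ 0.05 -0.07 -0.25] F [-1.1 -0.2 -4.6] gap 0.0328 q [ 0.19  0.19 -0.35  1.04 -0.    0.16]
```

View pics/w14.png

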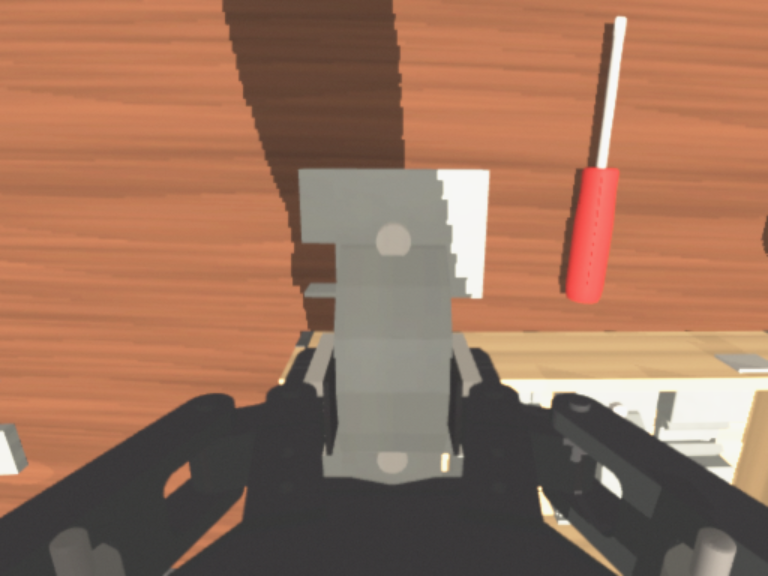

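Request:
{"api": "send_rows", "payload": {"increments": [{"travel": [0, -40, -4], "rot": [0, 0, 0], "gripper": 25}, {"travel": [0, -85, -4], "rot": [0, 0, -0.2], "gripper": 25}, {"travel": [10, -120, -4], "rot": [0, 0, -0.2], "gripper": 25}, {"travel": [28, -147, -4], "rot": [0, 0, -0.2], "gripper": 25}, {"travel": [38, -147, -4], "rot": [0, 0, -0.2], "gripper": 25}, {"travel": [38, -147, -4], "rot": [0, 0, -0.2], "gripper": 25}, {"travel": [38, -147, -4], "rot": [0, 0, -0.2], "gripper": 25}]}}

```text
time_s: 25.7
eef_pos: [0.6034, 0.0864, 0.1488]
ee_rot: [1.928, 1.566, -2.755]
contact_force: [1.5, -0.4, -3.3]
finger_gap: 0.0327
```

```bash
python3 - <<'E'
from h import *
w=viewer.read_camera("wrist"); cv2.imwrite("pics/w15.png",cv2.resize(w["pixels"],None,fx=1.5,fy=1.5))
np.savez("w15.npz",**{k:np.array(w[k]) for k in w})
plan([.6054,.0860,.0488],91.7,-1)
E
```

```text
t 25.75 pos [0.604  0.0865 0.1497] travel [100.9  -1.6  -0.4] rot [ 0.01 -0.08 -0.13] F [ 0.2  1.  -4.6] gap 0.0326 q [ 0.14  0.45 -0.07  1.06 -0.    0.11]
```

View pics/w15.png

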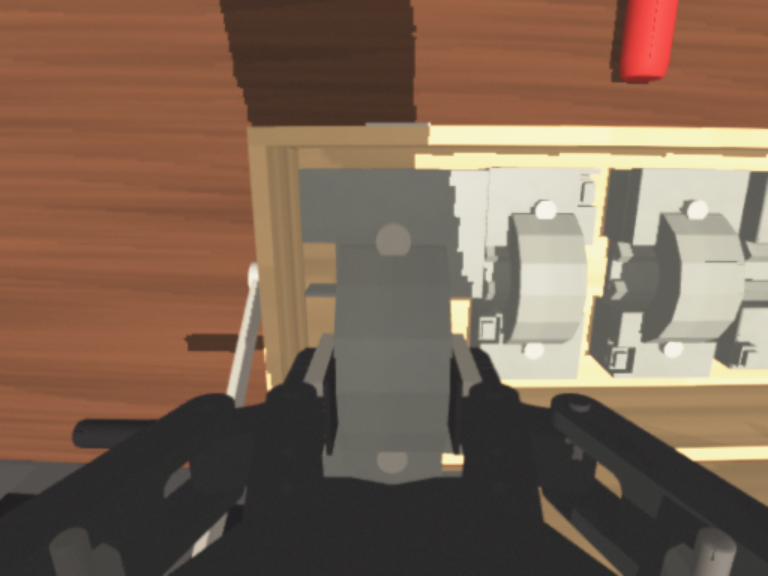

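D and B are flush in their bases in this view. Lowering C.

Request:
{"api": "send_rows", "payload": {"increments": [{"travel": [35, -1.5, 0], "rot": [0, 0, 0], "gripper": 25}, {"travel": [65, -1.5, 0], "rot": [0, 0, 0], "gripper": 25}, {"travel": [80, -1.5, 0], "rot": [0, 0, 0], "gripper": 25}, {"travel": [85, -1.5, 0], "rot": [0, 0, 0], "gripper": 25}, {"travel": [85, -1.5, 0], "rot": [0, 0, 0], "gripper": 25}, {"travel": [85, -1.5, 0], "rot": [0, 0, 0], "gripper": 25}]}}

```text
time_s: 26.35
eef_pos: [0.6063, 0.0866, 0.0664]
ee_rot: [-2.776, 1.57, -1.175]
contact_force: [0.7, -0.7, -3.0]
finger_gap: 0.0331
```

```bash
python3 - <<'E'
from h import *
plan([.6054,.0860,.0488],91.7,-1)
E
```

```text
t 26.35 pos [0.6063 0.0866 0.0664] travel [17.6  0.9 -0.6] rot [ 0.   -0.07  0.02] F [ 0.7 -0.7 -3. ] gap 0.0331 q [ 0.14  0.51 -0.19  0.86 -0.    0.11]
```

Request:
{"api": "send_rows", "payload": {"increments": [{"travel": [3, 0.7, -0.5], "rot": [0, 0, 0], "gripper": 25}, {"travel": [6, 0.7, -0.5], "rot": [0, 0, 0], "gripper": 25}, {"travel": [9, 0.7, -0.5], "rot": [0, 0, 0], "gripper": 25}, {"travel": [12, 0.7, -0.5], "rot": [0, 0, 0], "gripper": 25}, {"travel": [15, 0.7, -0.5], "rot": [0, 0, 0], "gripper": 25}, {"travel": [18, 0.7, -0.5], "rot": [0, 0, 0], "gripper": 25}, {"travel": [18.5, 0.7, -0.5], "rot": [0, 0, 0], "gripper": 25}]}}

```text
time_s: 27.05
eef_pos: [0.6056, 0.0861, 0.0488]
ee_rot: [-2.617, 1.57, -1.017]
contact_force: [-4.0, -1.1, 6.4]
finger_gap: 0.0329
```

C is seated at z = .0488. Releasing.

Request:
{"api": "send_rows", "payload": {"increments": [{"travel": [0, 0, 0], "rot": [0, 0, 0], "gripper": 52}, {"travel": [0, 0, 0], "rot": [0, 0, 0], "gripper": 52}, {"travel": [0, 0, 0], "rot": [0, 0, 0], "gripper": 52}, {"travel": [-15, 0, 0], "rot": [0, 0, 0], "gripper": 52}, {"travel": [-60, 0, 0], "rot": [0, 0, 0], "gripper": 52}, {"travel": [-105, 0, 0], "rot": [0, 0, 0], "gripper": 52}, {"travel": [-150, 0, 0], "rot": [0, 0, 0], "gripper": 52}, {"travel": [-150, 0, 0], "rot": [0, 0, 0], "gripper": 52}]}}

```text
time_s: 27.85
eef_pos: [0.61, 0.0869, 0.2063]
ee_rot: [-1.531, 1.557, 0.07]
contact_force: [0.8, 0.1, 0.8]
finger_gap: 0.0521
```

```bash
python3 - <<'E'
from h import *
w=viewer.read_camera("wrist"); cv2.imwrite("pics/w16.png",cv2.resize(w["pixels"],None,fx=1.5,fy=1.5))
np.savez("w16.npz",**{k:np.array(w[k]) for k in w})
t=viewer.read_camera("top"); crop(t,230,130,160,130,5,"top2")
np.savez("t2.npz",**{k:np.array(t[k]) for k in t})
plan([.585,-.2687,.21],-84,1)
E
```

```text
t 27.95 pos [0.6066 0.0864 0.2003] travel [  -9.6   32.1 -354.3] rot [1.757e+02 3.800e-01 6.000e-02] F [ 0.1  0.1 -0.9] gap 0.0521 q [ 0.14  0.42  0.02  1.17 -0.    0.11]
```

View pics/w16.png

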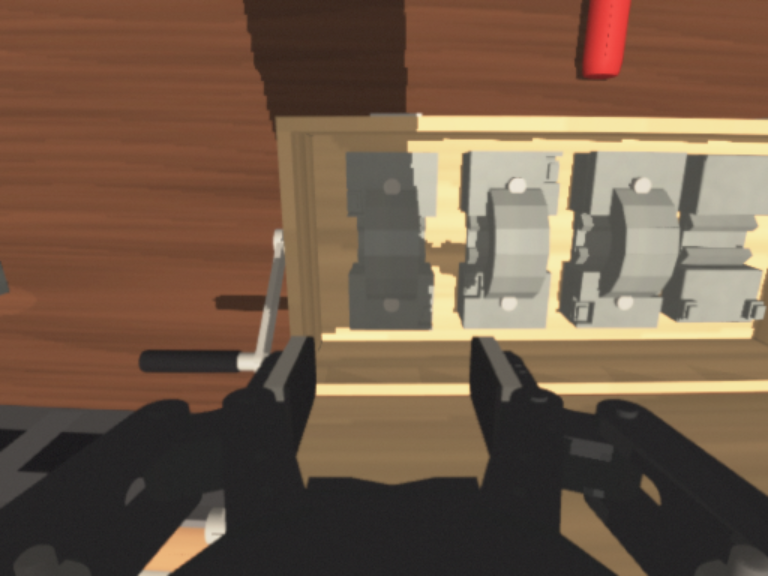

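View pics/top2.png

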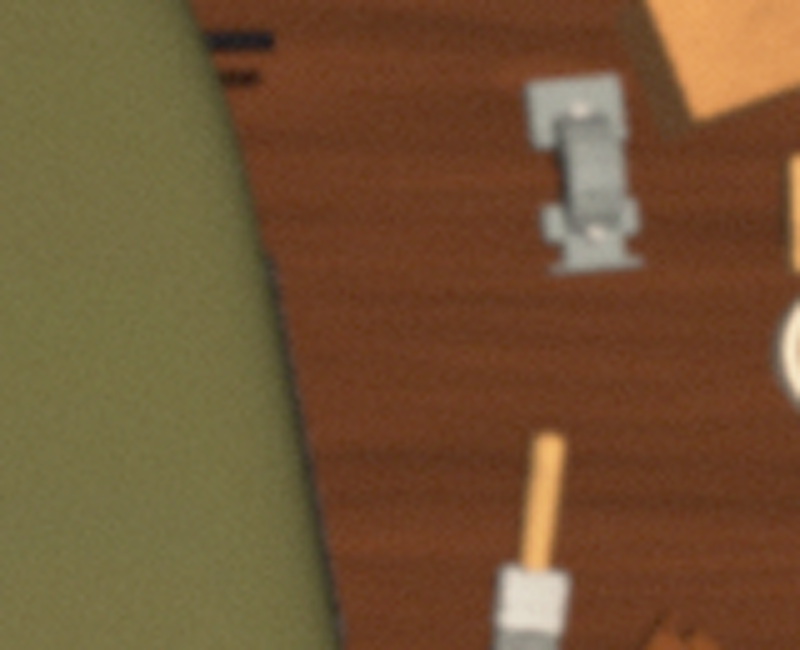

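C is home as well. Cap A has not moved in the top view. I'm going for A with the half-turned wrist, keeping clear of the stay bar.

Request:
{"api": "send_rows", "payload": {"increments": [{"travel": [-5, 45, 0], "rot": [0, 0, 0], "gripper": 60}, {"travel": [-10, 90, 0], "rot": [8, 0, 0], "gripper": 60}, {"travel": [-10, 110, -40], "rot": [17, 0, 0], "gripper": 60}, {"travel": [-10, 110, -85], "rot": [25, 0, 0], "gripper": 60}, {"travel": [-10, 110, -130], "rot": [34, 0, 0], "gripper": 60}, {"travel": [-10, 110, -175], "rot": [42, 0, 0], "gripper": 60}, {"travel": [-10, 110, -220], "rot": [51, 0, 0], "gripper": 60}, {"travel": [-10, 90, -260], "rot": [59, 0, 0], "gripper": 60}]}}

```text
time_s: 28.75
eef_pos: [0.5209, -0.1775, 0.2081]
ee_rot: [1.792, 1.569, 2.355]
contact_force: [0.9, 0.3, 1.4]
finger_gap: 0.0602
```

```bash
python3 - <<'E'
from h import *
plan([.585,-.2687,.20],-84,1)
E
```

```text
t 28.75 pos [ 0.5209 -0.1775  0.2081] travel [   7.9 -111.3    5.5] rot [ 1.1627e+02 -1.1000e-01 -4.0000e-02] F [0.9 0.3 1.4] gap 0.0602 q [-0.33  0.31 -0.12  1.14  0.    0.68]
```

Request:
{"api": "send_rows", "payload": {"increments": [{"travel": [5, -35, 0], "rot": [8, 0, 0], "gripper": 60}, {"travel": [8, -75, 3], "rot": [17, 0, 0], "gripper": 60}, {"travel": [8, -111, 5], "rot": [25, 0, 0], "gripper": 60}, {"travel": [8, -111, 5], "rot": [34, 0, 0], "gripper": 60}, {"travel": [8, -111, 5], "rot": [42, 0, 0], "gripper": 60}, {"travel": [8, -111, 5], "rot": [51, 0, 0], "gripper": 60}, {"travel": [8, -111, 5], "rot": [59, 0, 0], "gripper": 60}, {"travel": [8, -111, 5], "rot": [67, 0, 0], "gripper": 60}]}}

```text
time_s: 29.55
eef_pos: [0.5831, -0.2682, 0.1971]
ee_rot: [-3.05, 1.565, 2.621]
contact_force: [-0.1, 1.1, 0.1]
finger_gap: 0.0599
```

Request:
{"api": "send_rows", "payload": {"increments": [{"travel": [0, 0, 0], "rot": [8, 0, 0], "gripper": 60}, {"travel": [0, 0, 0], "rot": [17, 0, 0], "gripper": 60}, {"travel": [0, 0, 0], "rot": [25, 0, 0], "gripper": 60}, {"travel": [0, 0, 0], "rot": [34, 0, 0], "gripper": 60}, {"travel": [0, 0, 0], "rot": [42, 0, 0], "gripper": 60}, {"travel": [0, 0, 0], "rot": [49, 0, 0], "gripper": 60}, {"travel": [0, 0, 0], "rot": [49, 0, 0], "gripper": 60}, {"travel": [0, 0, 0], "rot": [49, 0, 0], "gripper": 60}]}}

```text
time_s: 30.35
eef_pos: [0.5823, -0.2679, 0.1954]
ee_rot: [-2.171, 1.562, 2.648]
contact_force: [-0.2, -1.0, 0.6]
finger_gap: 0.0599
```

```bash
python3 - <<'E'
from h import *
w=viewer.read_camera("wrist"); cv2.imwrite("pics/w17.png",cv2.resize(w["pixels"],None,fx=1.5,fy=1.5))
np.savez("w17.npz",**{k:np.array(w[k]) for k in w})
plan([.6007,-.2687,.013],-84.3)
E
```

```text
t 30.4 pos [ 0.5825 -0.2679  0.1958] travel [182.6  19.3   3.6] rot [ 0.35 -0.27  0.4 ] F [-0.  -0.1  0.6] gap 0.0606 q [-0.43  0.48  0.11  1.21  0.    2.6 ]
```

View pics/w17.png

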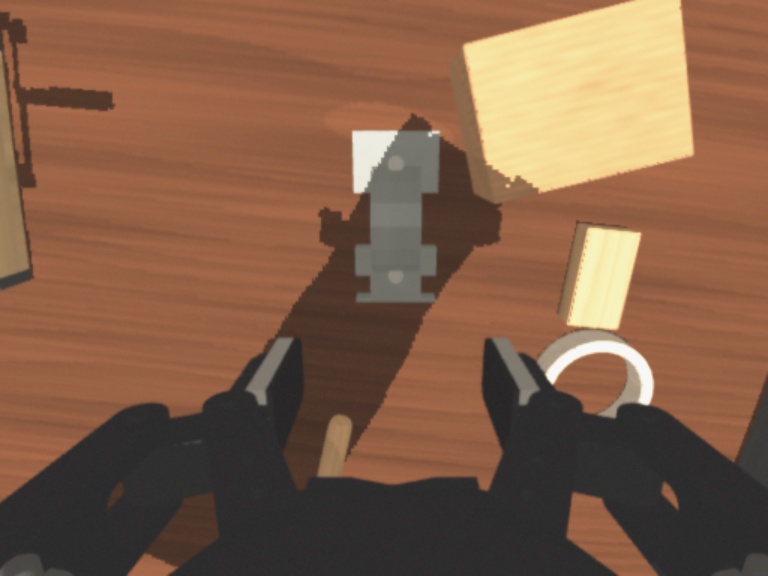

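```bash
python3 - <<'E'
from h import *
w=load("w17.npz"); s=lambda P:(np.array(P)+.5)/1.5-.5
cap(w,s([(352,130),(440,131),(356,302),(436,302)]),.012,"A")
plan([.6007,-.2687,.013],-84.3)
E
```

```text
A mid [ 0.6011 -0.2675  0.012 ] len 0.1246 0.1238 wid 0.0605 0.0607 long dir -173.86 u dir 95.76
t 30.4 pos [ 0.5825 -0.2679  0.1958] travel [182.6  19.3   3.6] rot [ 0.35 -0.27  0.4 ] F [-0.  -0.1  0.6] gap 0.0606 q [-0.43  0.48  0.11  1.21  0.    2.6 ]
```

Request:
{"api": "send_rows", "payload": {"increments": [{"travel": [45, 21, 3], "rot": [0.3, -0.2, 0.4], "gripper": 60}, {"travel": [90, 21, 3], "rot": [0.3, -0.2, 0.4], "gripper": 60}, {"travel": [135, 21, 3], "rot": [0.3, -0.2, 0.4], "gripper": 60}, {"travel": [165, 21, 3], "rot": [0.3, -0.2, 0.4], "gripper": 60}, {"travel": [182, 21, 3], "rot": [0.3, -0.2, 0.4], "gripper": 60}, {"travel": [182, 21, 3], "rot": [0.3, -0.2, 0.4], "gripper": 60}, {"travel": [182, 21, 3], "rot": [0.3, -0.2, 0.4], "gripper": 60}]}}

```text
time_s: 31.1
eef_pos: [0.6023, -0.268, 0.0136]
ee_rot: [-2.872, 1.569, 1.941]
contact_force: [0.6, -0.4, 0.5]
finger_gap: 0.0599
```

Request:
{"api": "send_rows", "payload": {"increments": [{"travel": [0, 0, 0], "rot": [0, 0, 0], "gripper": 25}, {"travel": [0, 0, 0], "rot": [0, 0, 0], "gripper": 25}, {"travel": [0, 0, 0], "rot": [0, 0, 0], "gripper": 25}, {"travel": [0, 0, 0], "rot": [0, 0, 0], "gripper": 25}, {"travel": [0, 0, 0], "rot": [0, 0, 0], "gripper": 25}, {"travel": [0, 0, 0], "rot": [0, 0, 0], "gripper": 25}]}}

```text
time_s: 31.7
eef_pos: [0.6038, -0.2684, 0.0157]
ee_rot: [1.643, 1.568, 0.174]
contact_force: [-1.2, 1.5, 6.2]
finger_gap: 0.0327
```

Request:
{"api": "send_rows", "payload": {"increments": [{"travel": [-20, 0, 0], "rot": [0, 0, 0], "gripper": 25}, {"travel": [-60, 0, 0], "rot": [0, 0, 0], "gripper": 25}, {"travel": [-105, 0, 0], "rot": [0, 0, 0], "gripper": 25}, {"travel": [-150, 0, 0], "rot": [0, 0, 0], "gripper": 25}, {"travel": [-190, -20, 0], "rot": [0, 0, 0], "gripper": 25}, {"travel": [-190, -60, 0], "rot": [0, 0, 0], "gripper": 25}, {"travel": [-190, -100, 0], "rot": [0, 0, 0], "gripper": 25}, {"travel": [-190, -120, 0], "rot": [0, 0, 0], "gripper": 25}]}}

```text
time_s: 32.5
eef_pos: [0.4798, -0.2801, 0.2053]
ee_rot: [-2.978, 1.57, 1.835]
contact_force: [-0.3, 0.7, -3.5]
finger_gap: 0.0325
```

```bash
python3 - <<'E'
from h import *
plan([.46,.33,.21],91.7,-1)
E
```

```text
t 32.5 pos [ 0.4798 -0.2801  0.2053] travel [  -4.    41.5 -609. ] rot [-1.7594e+02 -2.0000e-02 -9.0000e-02] F [-0.3  0.7 -3.5] gap 0.0325 q [-0.53  0.32 -0.11  1.13  0.    2.51]
```

Request:
{"api": "send_rows", "payload": {"increments": [{"travel": [-5, 5, -40], "rot": [-8, 0, 0], "gripper": 25}, {"travel": [-5, 8, -80], "rot": [-17, 0, 0], "gripper": 25}, {"travel": [-5, 10, -120], "rot": [-25, 0, 0], "gripper": 25}, {"travel": [-5, 12, -160], "rot": [-34, 0, 0], "gripper": 25}, {"travel": [-5, 14, -200], "rot": [-42, 0, 0], "gripper": 25}, {"travel": [-5, 16, -240], "rot": [-51, 0, 0], "gripper": 25}, {"travel": [-5, 18, -280], "rot": [-59, 0, 0], "gripper": 25}, {"travel": [-5, 20, -310], "rot": [-68, 0, 0], "gripper": 25}]}}

```text
time_s: 33.3
eef_pos: [0.4675, 0.0323, 0.2104]
ee_rot: [2.597, 1.569, 2.314]
contact_force: [0.5, 0.2, -4.2]
finger_gap: 0.0325
```

```bash
python3 - <<'E'
from h import *
plan([.46,.33,.20],91.7,-1)
E
```

```text
t 33.3 pos [0.4675 0.0323 0.2104] travel [ 10.8 283.8 -90.3] rot [-1.0792e+02 -1.0000e-02 -1.1000e-01] F [ 0.5  0.2 -4.2] gap 0.0325 q [ 0.07  0.18 -0.31  1.09  0.    1.92]
```

Request:
{"api": "send_rows", "payload": {"increments": [{"travel": [5, 35, -11], "rot": [-8, 0, 0], "gripper": 25}, {"travel": [5, 75, -24], "rot": [-17, 0, 0], "gripper": 25}, {"travel": [5, 115, -37], "rot": [-25, 0, 0], "gripper": 25}, {"travel": [5, 155, -50], "rot": [-34, 0, 0], "gripper": 25}, {"travel": [5, 195, -62], "rot": [-42, 0, 0], "gripper": 25}, {"travel": [5, 235, -75], "rot": [-51, 0, 0], "gripper": 25}, {"travel": [10, 270, -86], "rot": [-59, 0, 0], "gripper": 25}, {"travel": [10, 284, -90], "rot": [-68, 0, 0], "gripper": 25}]}}

```text
time_s: 34.1
eef_pos: [0.4595, 0.3332, 0.1998]
ee_rot: [1.501, 1.568, 2.407]
contact_force: [-0.8, -1.1, -3.7]
finger_gap: 0.0329
```

Request:
{"api": "send_rows", "payload": {"increments": [{"travel": [0, 0, 0], "rot": [-8, 0, 0], "gripper": 25}, {"travel": [0, 0, 0], "rot": [-17, 0, 0], "gripper": 25}, {"travel": [0, 0, 0], "rot": [-25, 0, 0], "gripper": 25}, {"travel": [0, 0, 0], "rot": [-34, 0, 0], "gripper": 25}, {"travel": [0, 0, 0], "rot": [-40, 0, 0], "gripper": 25}, {"travel": [0, 0, 0], "rot": [-40, 0, 0], "gripper": 25}, {"travel": [0, 0, 0], "rot": [-40, 0, 0], "gripper": 25}]}}

```text
time_s: 34.8
eef_pos: [0.4592, 0.3329, 0.1996]
ee_rot: [1.102, 1.568, 2.704]
contact_force: [-0.1, 0.4, -3.8]
finger_gap: 0.0329
```

```bash
python3 - <<'E'
from h import *
w=viewer.read_camera("wrist"); cv2.imwrite("pics/w18.png",cv2.resize(w["pixels"],None,fx=1.5,fy=1.5))
np.savez("w18.npz",**{k:np.array(w[k]) for k in w})
near(w,[(299,178),(488,178)],-.0037)
plan([.5952,.332,.15],91.7,-1)
E
```

```text
near edge in tool [[3.8, 62.2, -29.8], [3.9, 62.1, 30.1]] wid 0.0599 -> centre y 0.16 z 0.14
t 34.85 pos [0.4593 0.3329 0.1996] travel [  49.3 -135.9   -5.3] rot [ 0.11  0.08 -0.13] F [ 0.8  0.3 -3.6] gap 0.0329 q [ 0.63  0.35 -0.1   1.13  0.    0.59]
```

View pics/w18.png

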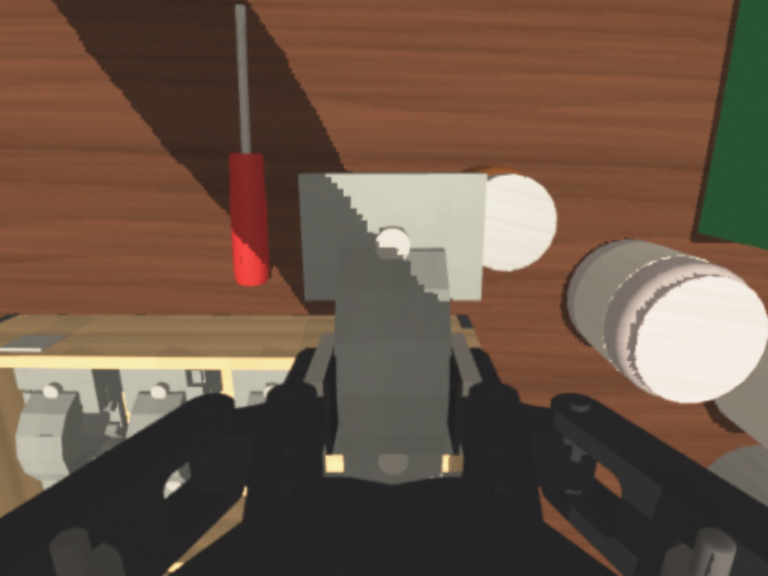

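```bash
python3 - <<'E'
from h import *
w=load("w18.npz")
near(w,[(299.5,174),(487.5,174)],-.0037)
plan([.597,.332,.14],91.7,-1)
E
```

```text
near edge in tool [[3.8, 63.4, -29.6], [3.9, 63.4, 29.9]] wid 0.0595 -> centre y 1.4 z 0.15
t 34.85 pos [0.4593 0.3329 0.1996] travel [  59.3 -137.7   -5.4] rot [ 0.11  0.08 -0.13] F [ 0.8  0.3 -3.6] gap 0.0329 q [ 0.63  0.35 -0.1   1.13  0.    0.59]
```

Request:
{"api": "send_rows", "payload": {"increments": [{"travel": [0, -40, -5], "rot": [0, 0, 0], "gripper": 25}, {"travel": [5, -80, -5], "rot": [0, 0, 0], "gripper": 25}, {"travel": [25, -120, -5], "rot": [0, 0, 0], "gripper": 25}, {"travel": [50, -137, -5], "rot": [0, 0, 0], "gripper": 25}, {"travel": [59, -137, -5], "rot": [0, 0, 0], "gripper": 25}, {"travel": [59, -137, -5], "rot": [0, 0, 0], "gripper": 25}, {"travel": [59, -137, -5], "rot": [0, 0, 0], "gripper": 25}]}}

```text
time_s: 35.55
eef_pos: [0.5952, 0.3323, 0.1407]
ee_rot: [1.242, 1.567, 2.844]
contact_force: [-0.1, -0.2, -3.1]
finger_gap: 0.0329
```

```bash
python3 - <<'E'
from h import *
w=viewer.read_camera("wrist"); cv2.imwrite("pics/w19.png",cv2.resize(w["pixels"],None,fx=1.5,fy=1.5))
plan([.5966,.332,.0497],91.7,-1)
E
```

```text
t 35.6 pos [0.5956 0.3328 0.1416] travel [91.9 -1.1 -1. ] rot [ 0.13  0.11 -0.09] F [ 0.   1.7 -3.6] gap 0.0328 q [0.51 0.57 0.13 1.13 0.   0.48]
```

View pics/w19.png

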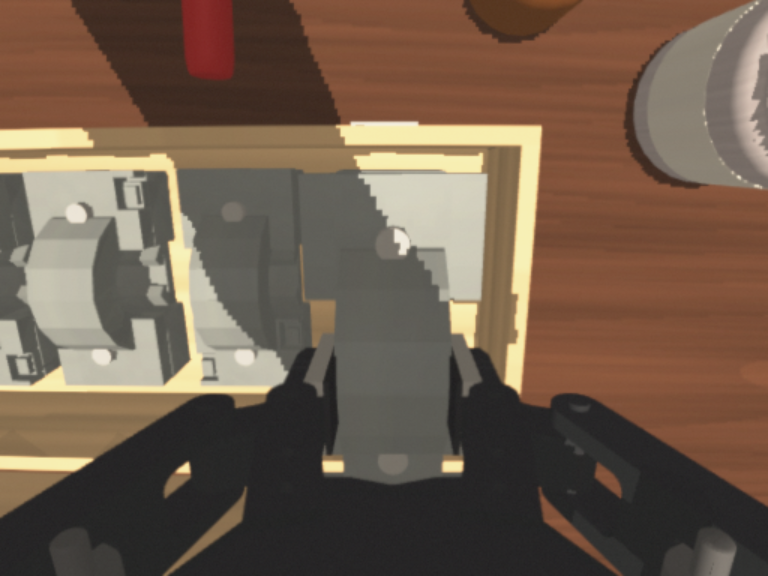

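Request:
{"api": "send_rows", "payload": {"increments": [{"travel": [35, -1, -1], "rot": [0, 0, 0], "gripper": 25}, {"travel": [60, -1, -1], "rot": [0, 0, 0], "gripper": 25}, {"travel": [74, -1, -1], "rot": [0, 0, 0], "gripper": 25}, {"travel": [76, -1, -1], "rot": [0, 0, 0], "gripper": 25}, {"travel": [76, -1, -1], "rot": [0, 0, 0], "gripper": 25}, {"travel": [76, -1, -1], "rot": [0, 0, 0], "gripper": 25}]}}

```text
time_s: 36.2
eef_pos: [0.5977, 0.3327, 0.0676]
ee_rot: [-0.384, 1.567, 1.219]
contact_force: [-0.0, 0.0, -1.8]
finger_gap: 0.0326
```

```bash
python3 - <<'E'
from h import *
plan([.5966,.332,.0497],91.7,-1)
E
```

```text
t 36.2 pos [0.5977 0.3327 0.0676] travel [17.9  1.1 -0.8] rot [0.14 0.2  0.08] F [-0.   0.  -1.8] gap 0.0326 q [0.51 0.62 0.02 0.96 0.   0.47]
```

Request:
{"api": "send_rows", "payload": {"increments": [{"travel": [3, 0.9, -0.7], "rot": [0, 0, 0], "gripper": 25}, {"travel": [6, 0.9, -0.7], "rot": [0, 0, 0], "gripper": 25}, {"travel": [9, 0.9, -0.7], "rot": [0, 0, 0], "gripper": 25}, {"travel": [12, 0.9, -0.7], "rot": [0, 0, 0], "gripper": 25}, {"travel": [15, 0.9, -0.7], "rot": [0, 0, 0], "gripper": 25}, {"travel": [18, 0.9, -0.7], "rot": [0, 0, 0], "gripper": 25}, {"travel": [19, 0.9, -0.7], "rot": [0, 0, 0], "gripper": 25}]}}

```text
time_s: 36.9
eef_pos: [0.5968, 0.332, 0.0498]
ee_rot: [-0.455, 1.567, 1.148]
contact_force: [-3.2, -0.8, 8.8]
finger_gap: 0.0325
```

Down at .0498, where .0497 was expected. Releasing and checking.

Request:
{"api": "send_rows", "payload": {"increments": [{"travel": [0, 0, 0], "rot": [0, 0, 0], "gripper": 52}, {"travel": [0, 0, 0], "rot": [0, 0, 0], "gripper": 52}, {"travel": [0, 0, 0], "rot": [0, 0, 0], "gripper": 52}, {"travel": [-15, 0, 0], "rot": [0, 0, 0], "gripper": 52}, {"travel": [-60, 0, 0], "rot": [0, 0, 0], "gripper": 52}, {"travel": [-105, 0, 0], "rot": [0, 0, 0], "gripper": 52}, {"travel": [-150, 0, -40], "rot": [0, 0, 0], "gripper": 52}, {"travel": [-195, 0, -80], "rot": [0, 0, 0], "gripper": 52}]}}

```text
time_s: 37.7
eef_pos: [0.5988, 0.2652, 0.2311]
ee_rot: [-0.692, 1.566, 0.913]
contact_force: [0.4, -0.2, 0.4]
finger_gap: 0.0517
```

Request:
{"api": "send_rows", "payload": {"increments": [{"travel": [-20, 0, -40], "rot": [0, 0, 0], "gripper": 52}, {"travel": [-20, 0, -40], "rot": [0, 0, 0], "gripper": 52}, {"travel": [-20, 0, -40], "rot": [0, 0, 0], "gripper": 52}]}}

```text
time_s: 38.0
eef_pos: [0.6008, 0.2246, 0.2519]
ee_rot: [-0.797, 1.564, 0.806]
contact_force: [-0.2, 0.4, -0.1]
finger_gap: 0.0521
```

```bash
python3 - <<'E'
from h import *
w=viewer.read_camera("wrist"); cv2.imwrite("pics/w20.png",cv2.resize(w["pixels"],None,fx=1.5,fy=1.5))
np.savez("w20.npz",**{k:np.array(w[k]) for k in w}); show(w,90,75,230,120,3.4,"w20c")
plan([.6,.05,.3],90)
E
```

```text
t 38.05 pos [0.6001 0.2252 0.2506] travel [ -50.2    5.9 -174.9] rot [1.93 0.26 0.17] F [ 0.   0.1 -0.6] gap 0.0519 q [0.36 0.46 0.21 1.32 0.   0.32]
```

View pics/w20.png

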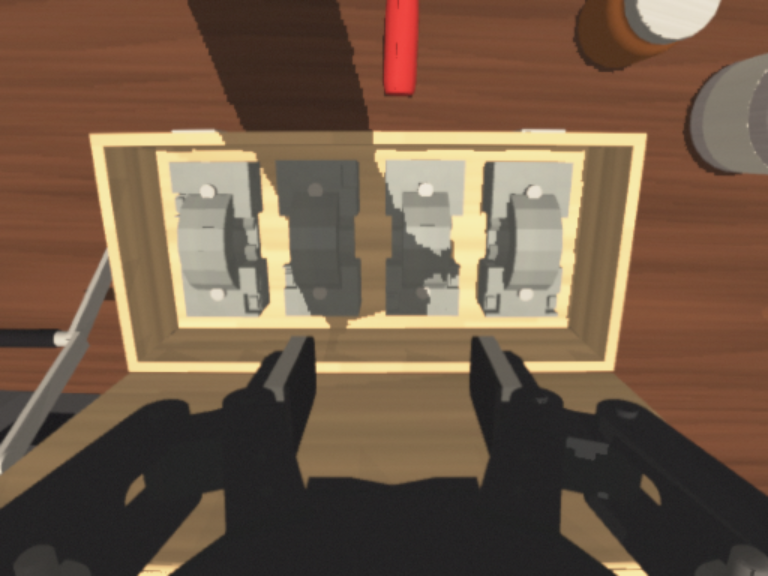

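View pics/w20c.png

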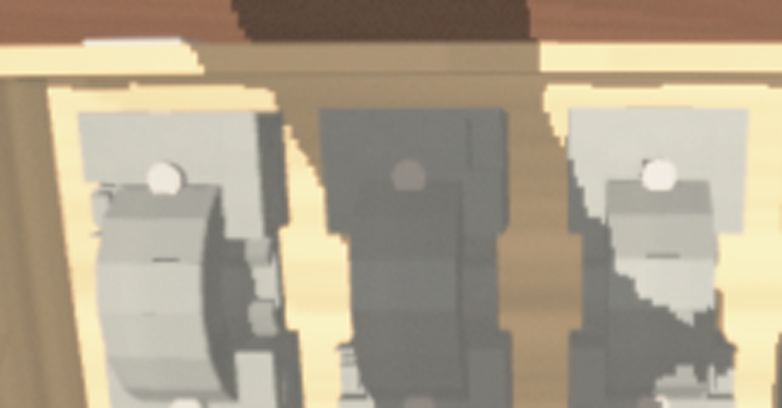

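All four caps sit flush with their tabs in the matching notches. Now the stay: I'll take a view with sideways baseline to triangulate the knee bar and the pivot.

```bash
python3 - <<'E'
from h import *
plan([.60,-.02,.29],91.7)
E
```

```text
t 38.05 pos [0.6001 0.2252 0.2506] travel [ -40.5    8.3 -244.9] rot [0.23 0.25 0.18] F [ 0.   0.1 -0.6] gap 0.0519 q [0.36 0.46 0.21 1.32 0.   0.32]
```

Request:
{"api": "send_rows", "payload": {"increments": [{"travel": [-40, 8, -30], "rot": [0, 0, 0], "gripper": 52}, {"travel": [-40, 8, -75], "rot": [0, 0, 0], "gripper": 52}, {"travel": [-40, 8, -120], "rot": [0, 0, 0], "gripper": 52}, {"travel": [-40, 8, -165], "rot": [0, 0, 0], "gripper": 52}, {"travel": [-40, 8, -205], "rot": [0, 0, 0], "gripper": 52}, {"travel": [-40, 8, -240], "rot": [0, 0, 0], "gripper": 52}, {"travel": [-40, 8, -245], "rot": [0, 0, 0], "gripper": 52}, {"travel": [-40, 8, -245], "rot": [0, 0, 0], "gripper": 52}]}}

```text
time_s: 38.85
eef_pos: [0.6001, -0.0199, 0.288]
ee_rot: [-0.119, 1.565, 1.485]
contact_force: [0.4, -0.2, 0.2]
finger_gap: 0.0522
```

```bash
python3 - <<'E'
from h import *
w=viewer.read_camera("wrist"); cv2.imwrite("pics/w21.png",cv2.resize(w["pixels"],None,fx=1.5,fy=1.5))
np.savez("w21.npz",**{k:np.array(w[k]) for k in w})
t=viewer.read_camera("top"); np.savez("t3.npz",**{k:np.array(t[k]) for k in t}); show(t,230,90,80,80,7,"t3c")
s=viewer.read_camera("scene"); np.savez("s3.npz",**{k:np.array(s[k]) for k in s}); show(s,180,200,100,80,7,"s3c")
plan([.60,-.02,.29],91.7)
E
```

```text
t 39.0 pos [ 0.6002 -0.0183  0.2888] travel [-1.2  0.3 -1.7] rot [0.35 0.3  0.11] F [ 0.1  0.4 -0.4] gap 0.0518 q [-0.03  0.38  0.18  1.37  0.01 -0.07]
```

View pics/w21.png

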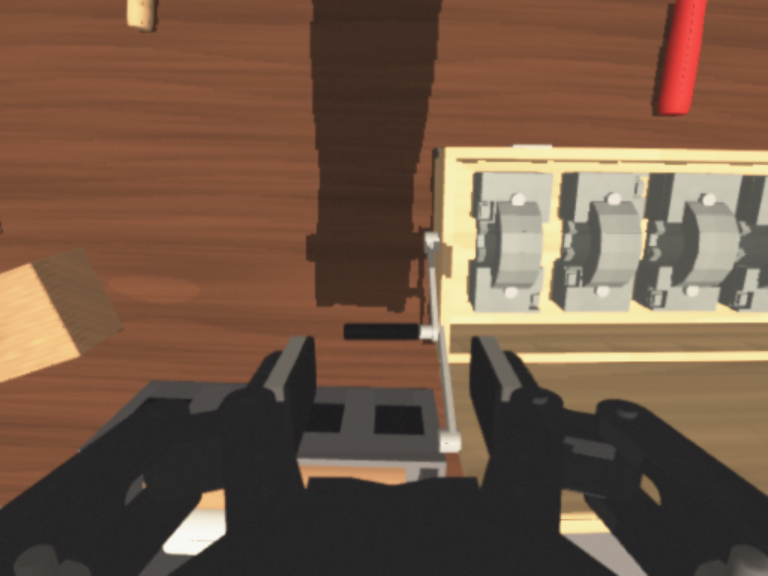

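View pics/s3c.png

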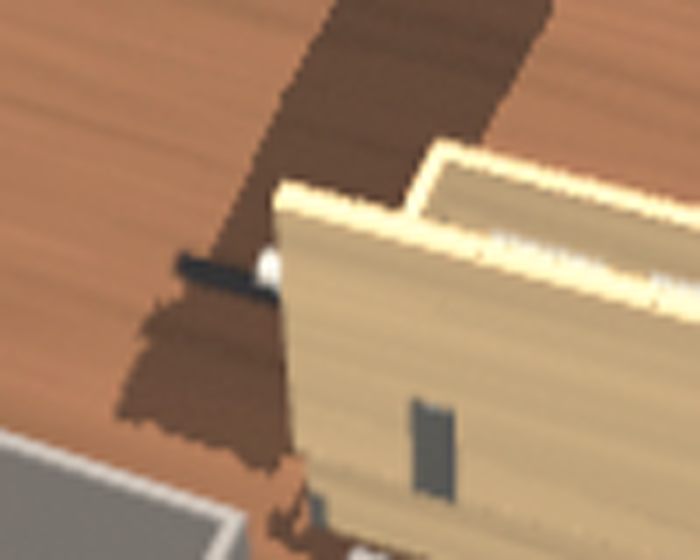

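View pics/t3c.png

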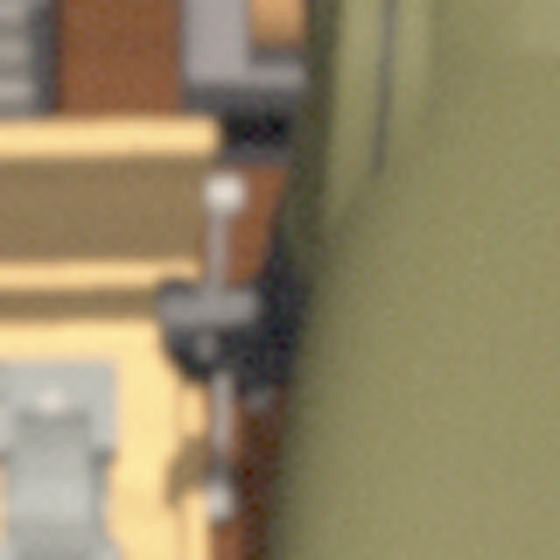

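```bash
python3 - <<'E'
from h import *
a=load("w21.npz");b=load("w16.npz");s=load("s3.npz")
q=lambda u,v:((u+.5)/1.5-.5,(v+.5)/1.5-.5)
def T(n,p,r): print(n,*[np.round(x,4) for x in tri(a,q(*p),b,q(*r))])
T("tip",(345,331),(141,361)); T("inner",(420,332),(238,361)); T("hub",(431,331),(257,361)); T("pivot",(431,240),(279,241))
sp=uncrop([(180,265),(268,285)],180,200,7)
print("tip w21/scene",tri(a,q(345,331),s,sp[0])); print("tip w16/scene",tri(b,q(141,361),s,sp[0]))
c=load("w15.npz"); print("tip w21/w15",tri(a,q(345,331),c,q(76,433)));print("pivot w21/w15",tri(a,q(431,240),c,q(253,275)))
E
```

```text
tip [ 0.656  -0.0521  0.1216] 0.0002
inner [0.6545 0.0027 0.1218] 0.0012
hub [0.6563 0.0115 0.1162] 0.0
pivot [0.5979 0.0131 0.0612] 0.0007
tip w21/scene (array([ 0.65898772, -0.05255747,  0.1141966 ]), np.float64(0.0004889810165421108))
tip w16/scene (array([ 0.65894226, -0.05373447,  0.11547622]), np.float64(0.0036558745853013655))
tip w21/w15 (array([ 0.65593909, -0.05229464,  0.1209588 ]), np.float64(0.0008015488462417722))
pivot w21/w15 (array([0.59683275, 0.0128087 , 0.06312379]), np.float64(0.0008255035813304547))
```

The lower pivot is about (.598, .060) in x,z and the knee bar axis about (.657, .121), which gives a radius near 85 mm against the stated 87. The bar spans y = .003 to -.052, so the grip point is y ≈ -.033. I'll turn the jaws to open along x with the camera away from the lid, and cage the bar from above.

```bash
python3 - <<'E'
from h import *
plan([.657,-.037,.27],181.7,-1)
E
```

```text
t 39.0 pos [ 0.6002 -0.0183  0.2888] travel [ 18.8 -56.  -20.8] rot [-89.65   0.14   0.32] F [ 0.1  0.4 -0.4] gap 0.0518 q [-0.03  0.38  0.18  1.37  0.01 -0.07]
```

Request:
{"api": "send_rows", "payload": {"increments": [{"travel": [0, 0, -40], "rot": [-8, 0, 0], "gripper": 44}, {"travel": [0, 0, -40], "rot": [-17, 0, 0], "gripper": 44}, {"travel": [0, 0, -40], "rot": [-25, 0, 0], "gripper": 44}, {"travel": [0, -20, -40], "rot": [-34, 0, 0], "gripper": 44}, {"travel": [0, -30, -40], "rot": [-42, 0, 0], "gripper": 44}, {"travel": [0, -40, -40], "rot": [-51, 0, 0], "gripper": 44}, {"travel": [0, -50, -35], "rot": [-59, 0, 0], "gripper": 44}, {"travel": [0, -56, -30], "rot": [-68, 0, 0], "gripper": 44}]}}

```text
time_s: 39.8
eef_pos: [0.6581, -0.0441, 0.2882]
ee_rot: [-1.477, 1.565, 1.318]
contact_force: [-0.3, -0.5, 0.5]
finger_gap: 0.0442
```

```bash
python3 - <<'E'
from h import *
plan([.657,-.037,.20],181.7,-1)
E
```

```text
t 39.8 pos [ 0.6581 -0.0441  0.2882] travel [88.3 -5.8  3.4] rot [-21.56  -0.03   0.34] F [-0.3 -0.5  0.5] gap 0.0442 q [-0.07  0.49  0.37  1.44  0.01 -1.29]
```

Request:
{"api": "send_rows", "payload": {"increments": [{"travel": [0, -6, 3], "rot": [-8, 0, 0], "gripper": 44}, {"travel": [20, -6, 3], "rot": [-17, 0, 0], "gripper": 44}, {"travel": [50, -6, 3], "rot": [-21.5, 0, 0.3], "gripper": 44}, {"travel": [88, -6, 3], "rot": [-21.5, 0, 0.3], "gripper": 44}, {"travel": [88, -6, 3], "rot": [-21.5, 0, 0.3], "gripper": 44}, {"travel": [88, -6, 3], "rot": [-21.5, 0, 0.3], "gripper": 44}]}}

```text
time_s: 40.4
eef_pos: [0.657, -0.0356, 0.2001]
ee_rot: [-0.596, 1.569, 2.576]
contact_force: [0.0, 0.2, 0.6]
finger_gap: 0.0442
```

```bash
python3 - <<'E'
from h import *
w=viewer.read_camera("wrist"); cv2.imwrite("pics/w22.png",cv2.resize(w["pixels"],None,fx=1.5,fy=1.5))
plan([.657,-.037,.102],181.7,-1)
E
```

```text
t 40.45 pos [ 0.6583 -0.036   0.2018] travel [99.8  1.1  1.6] rot [ 0.01 -0.14  0.03] F [0.1 0.  0.1] gap 0.044 q [-0.05  0.5   0.16  1.23  0.   -1.66]
```

View pics/w22.png

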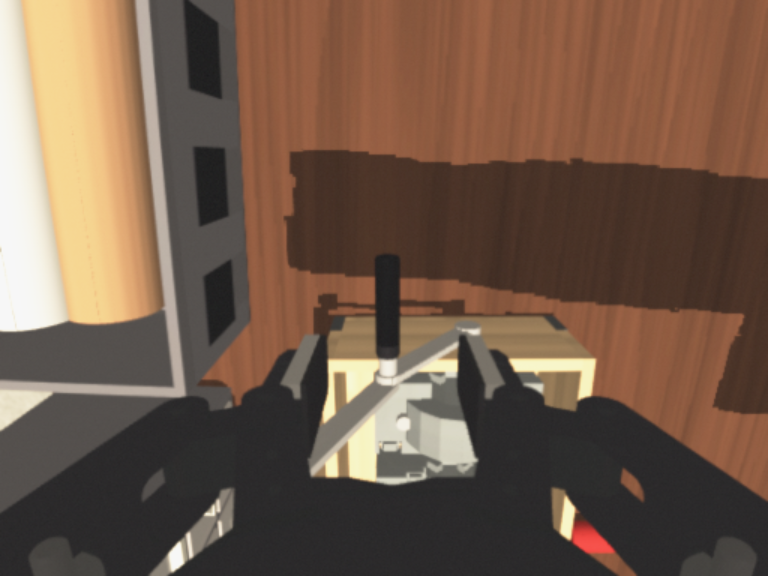

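The bar lies centred between the fingers at column 388. Before descending I'll check the clearance to the grey bin at left.

```bash
python3 - <<'E'
from h import *
w=viewer.read_camera("wrist"); q=lambda u,v:((u+.5)/1.5-.5,(v+.5)/1.5-.5)
for z in(.08,.11,.14): print(z,onz(w,[q(150,50),q(185,388),q(388,260),q(388,345)],z).round(3).tolist())
plan([.657,-.037,.102],181.7,-1)
t=load("t3.npz"); t0=viewer.read_camera("top")
print(onz(t0,[(258,113),(262,95)],.1))
E
```

```text
0.08 [[0.792, -0.156, 0.08], [0.791, 0.047, 0.08], [0.66, -0.043, 0.08], [0.658, 0.012, 0.08]]
0.11 [[0.777, -0.15, 0.11], [0.776, 0.03, 0.11], [0.659, -0.05, 0.11], [0.658, -0.001, 0.11]]
0.14 [[0.761, -0.144, 0.14], [0.761, 0.013, 0.14], [0.659, -0.056, 0.14], [0.658, -0.014, 0.14]]
t 40.5 pos [ 0.659  -0.0363  0.2027] travel [100.7   0.7   2.5] rot [-0.01 -0.25  0.02] F [0.9 0.  0.2] gap 0.0441 q [-0.06  0.5   0.17  1.23  0.   -1.66]
[[0.73872814 0.0225344  0.1       ]
 [0.79580063 0.01066445 0.1       ]]
```

Request:
{"api": "send_rows", "payload": {"increments": [{"travel": [40, 1, 1], "rot": [0, 0, 0], "gripper": 44}, {"travel": [75, 1, 1], "rot": [0, 0, 0], "gripper": 44}, {"travel": [95, 1, 1], "rot": [0, 0, 0], "gripper": 44}, {"travel": [103, 1, 1], "rot": [0, 0, 0], "gripper": 44}, {"travel": [103, 1, 1], "rot": [0, 0, 0], "gripper": 28}, {"travel": [103, 1, 1], "rot": [0, 0, 0], "gripper": 20}, {"travel": [103, 1, 1], "rot": [0, 0, 0], "gripper": 20}, {"travel": [103, 1, 1], "rot": [0, 0, 0], "gripper": 20}], "grip_force": 30}}

```text
time_s: 41.35
eef_pos: [0.66, -0.0376, 0.1016]
ee_rot: [3.137, 1.563, 0.024]
contact_force: [0.3, -0.2, 0.3]
finger_gap: 0.02
```

```bash
python3 - <<'E'
from h import *
w=viewer.read_camera("wrist"); cv2.imwrite("pics/w23.png",cv2.resize(w["pixels"],None,fx=1.5,fy=1.5))
plan([.657,-.037,.102],181.7,-1)
E
```

```text
t 41.4 pos [ 0.6597 -0.0376  0.1013] travel [-0.7 -0.7  2.6] rot [-0.03 -0.43 -0.  ] F [-0.5 -0.2 -0.2] gap 0.0201 q [-0.06  0.56 -0.01  0.99  0.   -1.66]
```

View pics/w23.png

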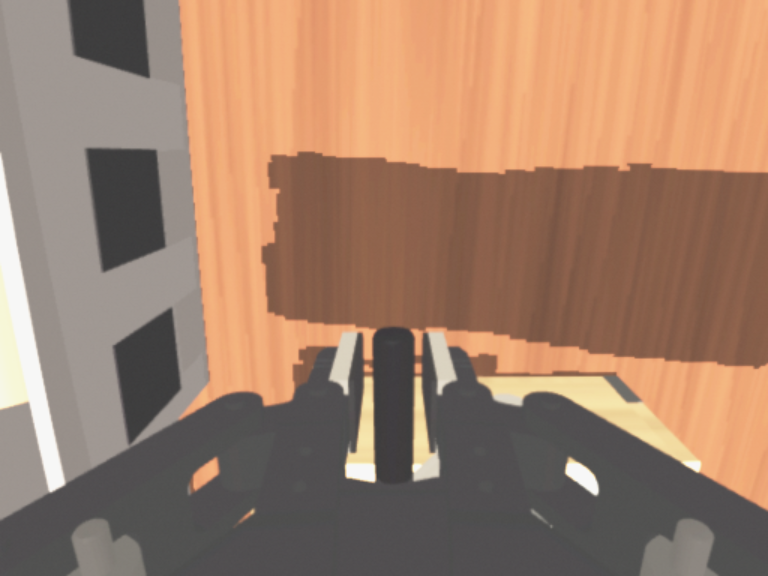

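The bar is caged at x ≈ .660 with about 3 mm of slack each side. Lifting it along the arc.

Request:
{"api": "send_rows", "payload": {"increments": [{"travel": [-3, 0, 4], "rot": [0, 0, 0], "gripper": 20}, {"travel": [-6, 0, 8], "rot": [0, 0, 0], "gripper": 20}, {"travel": [-9, 0, 12], "rot": [0, 0, 0], "gripper": 20}, {"travel": [-11.5, 0, 16], "rot": [0, 0, 0], "gripper": 20}, {"travel": [-14, 0, 20.5], "rot": [0, 0, 0], "gripper": 20}, {"travel": [-16, 0, 25], "rot": [0, 0, 0], "gripper": 20}, {"travel": [-18, 0, 30], "rot": [0, 0, 0], "gripper": 20}, {"travel": [-19.5, 0, 35], "rot": [0, 0, 0], "gripper": 20}]}}

```text
time_s: 42.2
eef_pos: [0.6268, -0.0387, 0.1224]
ee_rot: [3.119, 1.557, 0.007]
contact_force: [5.5, 0.6, 4.8]
finger_gap: 0.0199
```

```bash
python3 - <<'E'
from h import *
w=viewer.read_camera("wrist"); cv2.imwrite("pics/w24.png",cv2.resize(w["pixels"],None,fx=1.5,fy=1.5))
t=viewer.read_camera("scene"); show(t,180,190,130,110,6,"s24")
plan([.657,-.037,.102],181.7,-1)
E
```

```text
t 42.3 pos [ 0.6256 -0.0387  0.1222] travel [ 20.5  -0.8 -31.2] rot [-0.03 -0.65 -0.02] F [ 4.8 -0.4  3.1] gap 0.02 q [-0.06  0.48 -0.08  0.99  0.   -1.66]
```

View pics/w24.png

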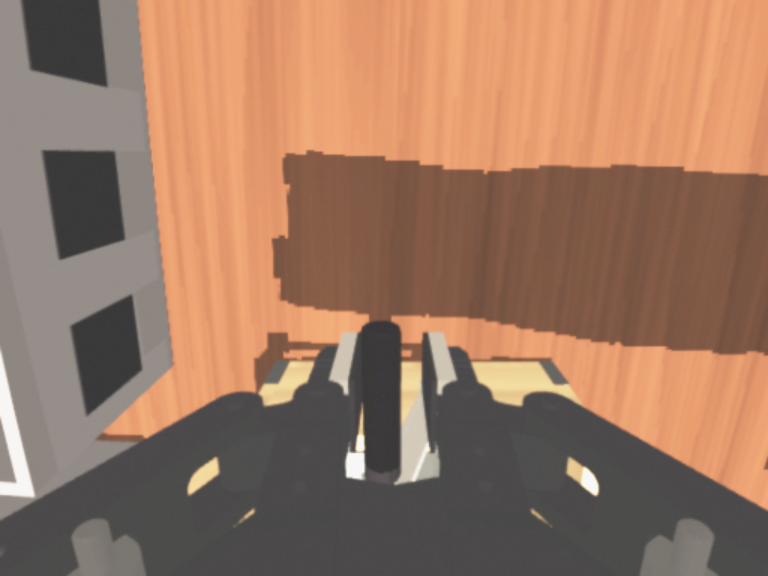

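View pics/s24.png

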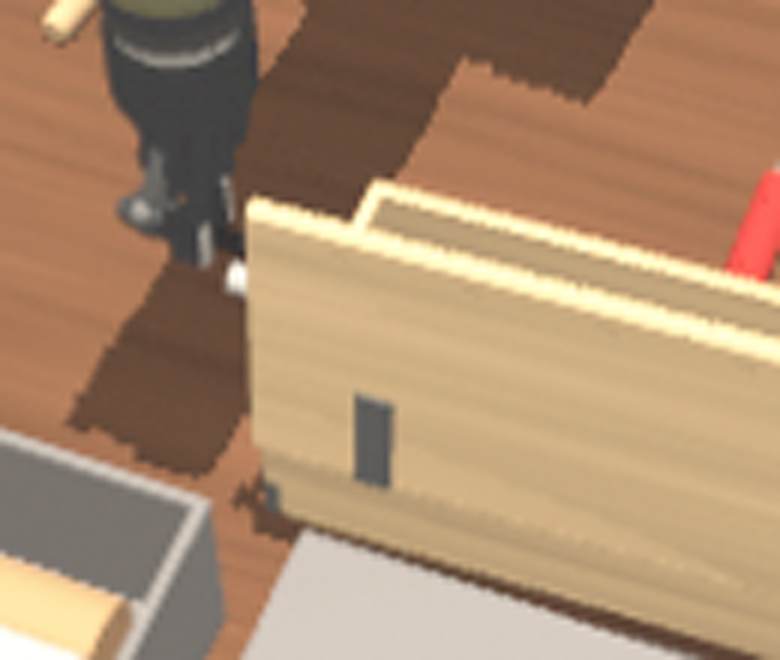

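The bar rests against the rear finger at 5 N. The knee has travelled about 0.4 rad on its arc, so it is past centre. I'll keep drawing it forward so the lid starts down gently.

Request:
{"api": "send_rows", "payload": {"increments": [{"travel": [-2, 0, 6], "rot": [0, 0, 0], "gripper": 20}, {"travel": [-3.5, 0, 12], "rot": [0, 0, 0], "gripper": 20}, {"travel": [-4.5, 0, 18], "rot": [0, 0, 0], "gripper": 20}, {"travel": [-5.5, 0, 24], "rot": [0, 0, 0], "gripper": 20}, {"travel": [-5.5, 0, 30], "rot": [0, 0, 0], "gripper": 20}, {"travel": [-5.5, 0, 36], "rot": [0, 0, 0], "gripper": 20}, {"travel": [-5, 0, 42], "rot": [0, 0, 0], "gripper": 20}, {"travel": [-4.5, 0, 47], "rot": [0, 0, 0], "gripper": 20}]}}

```text
time_s: 43.1
eef_pos: [0.5773, -0.0402, 0.1257]
ee_rot: [3.097, 1.561, -0.016]
contact_force: [3.3, -0.9, 0.1]
finger_gap: 0.0197
```

```bash
python3 - <<'E'
from h import *
w=viewer.read_camera("wrist"); cv2.imwrite("pics/w25.png",cv2.resize(w["pixels"],None,fx=1.5,fy=1.5))
t=viewer.read_camera("scene"); show(t,180,190,190,110,4.2,"s25")
plan([.657,-.037,.102],181.7,-1)
E
```

```text
t 43.2 pos [ 0.5762 -0.0401  0.1253] travel [ 23.9  -0.7 -80.7] rot [-0.04 -0.43 -0.01] F [-0.5 -0.1 -0.7] gap 0.0202 q [-0.07  0.41 -0.21  0.95  0.   -1.67]
```

View pics/w25.png

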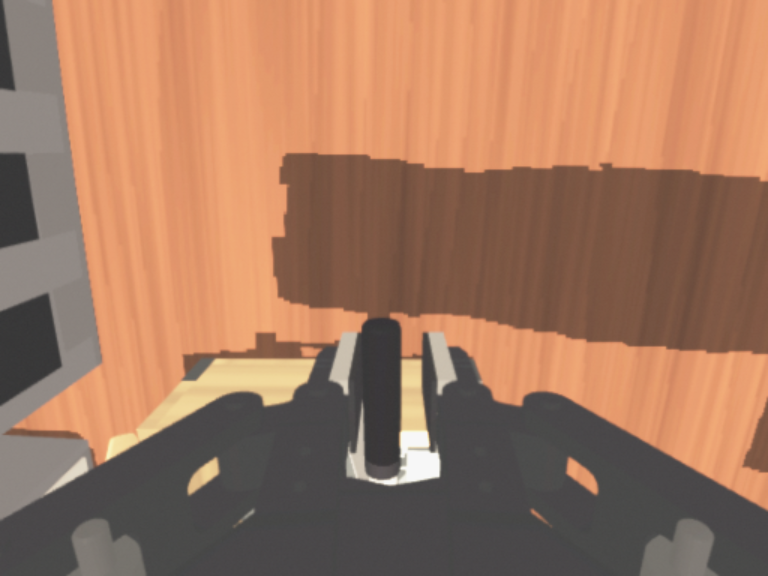

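View pics/s25.png

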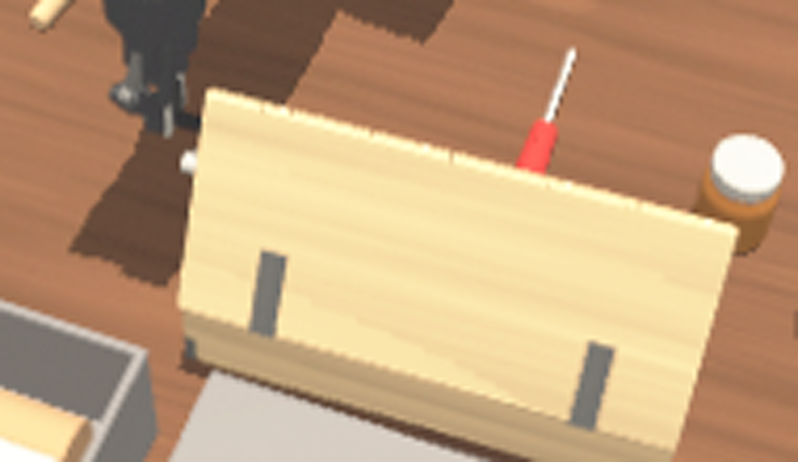

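The lid follows gently. Continuing along the arc.

Request:
{"api": "send_rows", "payload": {"increments": [{"travel": [1.5, 0, 6], "rot": [0, 0, 0], "gripper": 20}, {"travel": [3.5, 0, 13], "rot": [0, 0, 0], "gripper": 20}, {"travel": [5.5, 0, 19], "rot": [0, 0, 0], "gripper": 20}, {"travel": [9, 0, 25], "rot": [0, 0, 0], "gripper": 20}, {"travel": [13, 0, 32], "rot": [0, 0, 0], "gripper": 20}, {"travel": [17.5, 0, 38], "rot": [0, 0, 0], "gripper": 20}, {"travel": [23, 0, 44], "rot": [0, 0, 0], "gripper": 20}, {"travel": [29, 0, 49], "rot": [0, 0, 0], "gripper": 20}]}}

```text
time_s: 44.0
eef_pos: [0.5287, -0.0414, 0.0958]
ee_rot: [-3.13, 1.56, 0.041]
contact_force: [8.2, -0.1, -5.0]
finger_gap: 0.0199
```

```bash
python3 - <<'E'
from h import *
w=viewer.read_camera("wrist"); cv2.imwrite("pics/w26.png",cv2.resize(w["pixels"],None,fx=1.5,fy=1.5))
t=viewer.read_camera("scene"); show(t,180,190,190,110,4.2,"s26")
plan([.657,-.037,.102],181.7,-1)
E
```

```text
t 44.1 pos [ 0.5276 -0.0414  0.0951] travel [  -5.8   -0.6 -129.5] rot [-0.03 -0.5   0.01] F [ 5.9  0.6 -4.7] gap 0.0202 q [-0.08  0.36 -0.38  0.83  0.   -1.68]
```

View pics/w26.png

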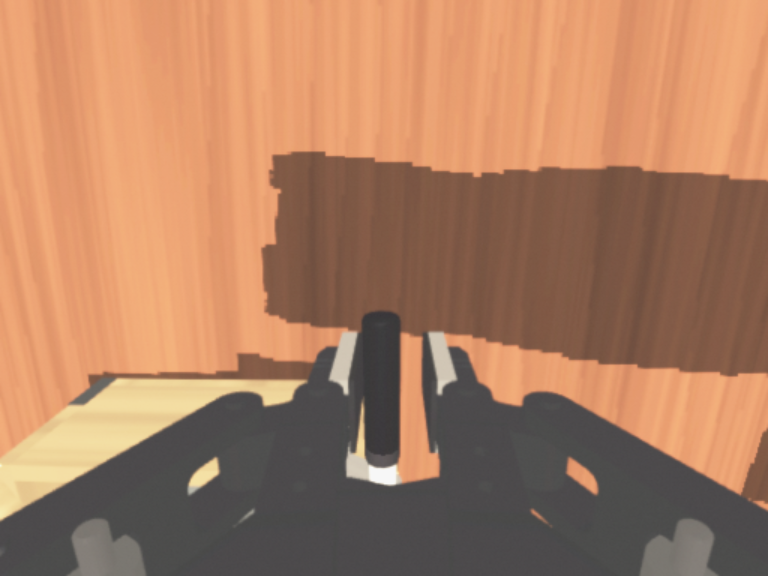

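View pics/s26.png

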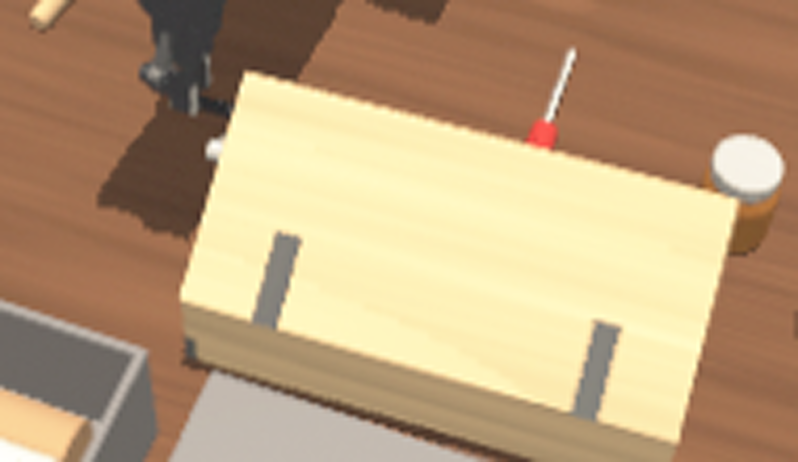

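The lid is about two thirds down. I'll lift off the bar and finish by pressing the lid's free edge from above with closed fingers.

Request:
{"api": "send_rows", "payload": {"increments": [{"travel": [0, 0, -3], "rot": [0, 0, 0], "gripper": 30}, {"travel": [-10, 0, -3], "rot": [0, 0, 0], "gripper": 36}, {"travel": [-50, 0, -3], "rot": [0, 0, 0], "gripper": 36}, {"travel": [-95, 0, -3], "rot": [0, 0, 0], "gripper": 36}, {"travel": [-140, 0, -3], "rot": [0, 0, 0], "gripper": 0}, {"travel": [-185, 0, -3], "rot": [0, 0, 0], "gripper": 0}, {"travel": [-185, 0, -3], "rot": [0, 0, 0], "gripper": 0}, {"travel": [-185, 0, -3], "rot": [0, 0, 0], "gripper": 0}]}}

```text
time_s: 44.9
eef_pos: [0.529, -0.0414, 0.2818]
ee_rot: [3.137, 1.56, 0.024]
contact_force: [-0.9, -0.2, -0.7]
finger_gap: 0.0
```

```bash
python3 - <<'E'
from h import *
w=viewer.read_camera("wrist"); cv2.imwrite("pics/w27.png",cv2.resize(w["pixels"],None,fx=1.5,fy=1.5)); np.savez("w27.npz",**{k:np.array(w[k]) for k in w})
s=viewer.read_camera("scene"); show(s,180,190,190,110,4.2,"s27")
# lid edge far corners: scene crop s27
np.savez("s27.npz",**{k:np.array(s[k]) for k in s})
plan([.55,.15,.25],181.7,-1)
E
```

```text
t 45.0 pos [ 0.5277 -0.0413  0.2792] travel [  29.4 -190.5  -27.7] rot [-0.04 -0.35  0.03] F [-0.8 -0.3  0.1] gap 0.0001 q [-0.08  0.25 -0.03  1.29  0.   -1.68]
```

View pics/w27.png

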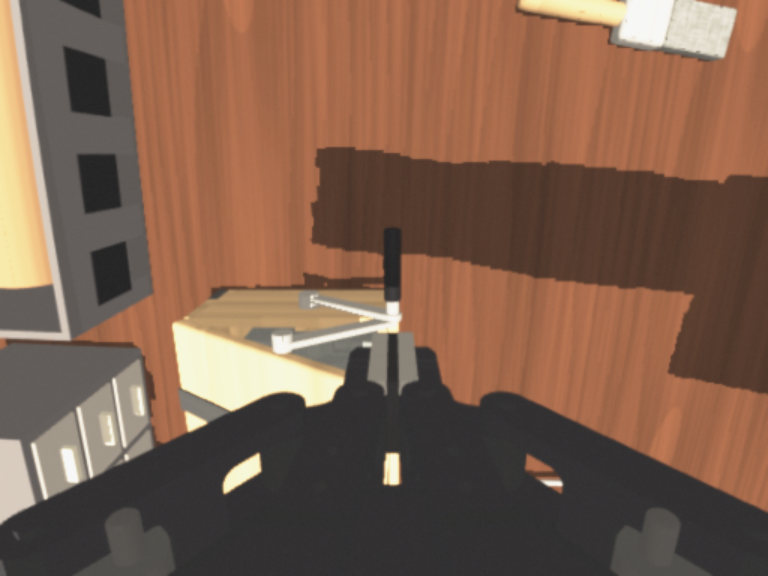

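View pics/s27.png

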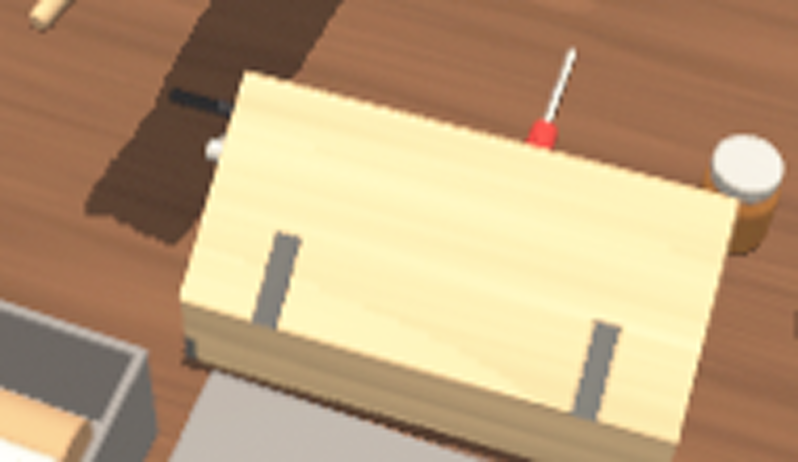

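```bash
python3 - <<'E'
from h import *
s=load("s27.npz")
for p,y in(((247,72),.021),((738,200),.396)):
    o,D=rays(s,uncrop([p],180,190,4.2)); X=o+D[0]*((y-o[1])/D[0][1]); h=np.array([.698 if y<.1 else .687,y,.08]); r=X-h
    print(X.round(4),"r",np.hypot(r[0],r[2]),"open deg",np.degrees(np.arctan2(r[2],-r[0])))
plan([.56,.15,.25],181.7,-1)
E
```

```text
[0.5533 0.021  0.1789] r 0.17526975300836065 open deg 34.34124799481244
[0.5197 0.396  0.1505] r 0.18154748394713302 open deg 22.852837412240593
t 45.0 pos [ 0.5277 -0.0413  0.2792] travel [  29.5 -190.3  -37.7] rot [-0.04 -0.35  0.03] F [-0.8 -0.3  0.1] gap 0.0001 q [-0.08  0.25 -0.03  1.29  0.   -1.68]
```

Request:
{"api": "send_rows", "payload": {"increments": [{"travel": [0, -45, -12], "rot": [0, 0, 0], "gripper": 0}, {"travel": [0, -90, -24], "rot": [0, 0, 0], "gripper": 0}, {"travel": [0, -135, -36], "rot": [0, 0, 0], "gripper": 0}, {"travel": [0, -180, -47], "rot": [0, 0, 0], "gripper": 0}, {"travel": [20, -190, -47], "rot": [0, 0, 0], "gripper": 0}, {"travel": [40, -190, -47], "rot": [0, 0, 0], "gripper": 0}, {"travel": [60, -190, -47], "rot": [0, 0, 0], "gripper": 0}, {"travel": [75, -190, -47], "rot": [0, 0, 0], "gripper": 0}]}}

```text
time_s: 45.8
eef_pos: [0.5672, 0.1498, 0.2008]
ee_rot: [1.265, 1.57, -1.847]
contact_force: [-1.0, -0.1, -0.2]
finger_gap: -0.0001
```

Request:
{"api": "send_rows", "payload": {"increments": [{"travel": [10, 0, 0], "rot": [0, 0, 0], "gripper": 0}, {"travel": [20, 0, 0], "rot": [0, 0, 0], "gripper": 0}, {"travel": [30, 0, 0], "rot": [0, 0, 0], "gripper": 0}, {"travel": [40, 0, 0], "rot": [0, 0, 0], "gripper": 0}, {"travel": [48, 0, 0], "rot": [0, 0, 0], "gripper": 0}]}}

```text
time_s: 46.3
eef_pos: [0.5672, 0.1497, 0.1522]
ee_rot: [1.378, 1.57, -1.734]
contact_force: [-1.0, -0.9, 0.6]
finger_gap: 0.0002
```

```bash
python3 - <<'E'
from h import *
s=viewer.read_camera("scene"); show(s,160,160,210,140,3.7,"s28"); plan([.57,.15,.1],181.7,-1)
E
```

```text
t 46.35 pos [0.5664 0.1495 0.1509] travel [50.9 -0.5 -3.7] rot [ 0.    0.13 -0.09] F [-0.7  0.2 -0.7] gap -0.0 q [ 0.26  0.41 -0.13  1.03 -0.   -1.34]
```

View pics/s28.png

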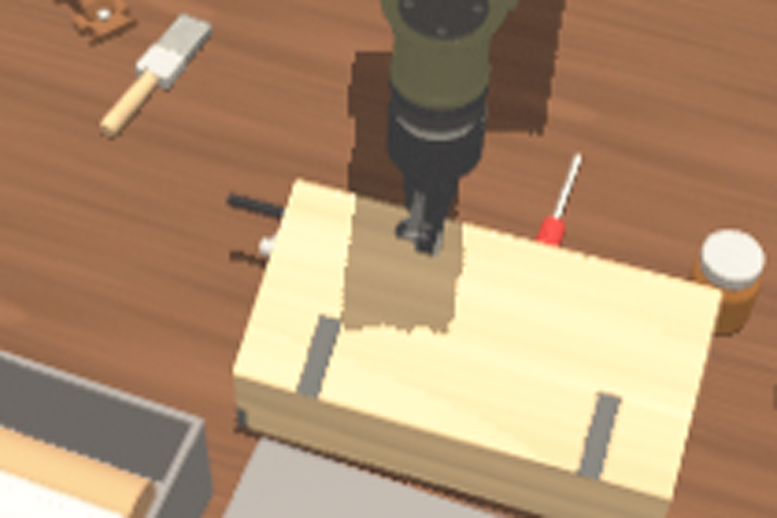

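Fingertips are above the lid, near its front edge. I'll press down step by step.

Request:
{"api": "send_rows", "payload": {"increments": [{"travel": [7, 0, 0], "rot": [0, 0, 0], "gripper": 0}, {"travel": [14, 0, 0], "rot": [0, 0, 0], "gripper": 0}, {"travel": [21, 0, 0], "rot": [0, 0, 0], "gripper": 0}, {"travel": [28, 0, 0], "rot": [0, 0, 0], "gripper": 0}, {"travel": [35, 0, 0], "rot": [0, 0, 0], "gripper": 0}]}}

```text
time_s: 46.85
eef_pos: [0.5664, 0.1494, 0.1153]
ee_rot: [0.609, 1.568, -2.503]
contact_force: [-0.1, 0.9, 0.6]
finger_gap: 0.0
```

Request:
{"api": "send_rows", "payload": {"increments": [{"travel": [5, 0, 0], "rot": [0, 0, 0], "gripper": 0}, {"travel": [10, 0, 0], "rot": [0, 0, 0], "gripper": 0}, {"travel": [14, 0, 0], "rot": [0, 0, 0], "gripper": 0}, {"travel": [17, 0, 0], "rot": [0, 0, 0], "gripper": 0}]}}

```text
time_s: 47.25
eef_pos: [0.5663, 0.1494, 0.098]
ee_rot: [0.573, 1.568, -2.539]
contact_force: [-1.1, -0.2, -0.9]
finger_gap: -0.0001
```

```bash
python3 - <<'E'
from h import *
s=viewer.read_camera("scene"); show(s,160,160,210,140,3.7,"s29");w=viewer.read_camera("wrist"); cv2.imwrite("pics/w29.png",cv2.resize(w["pixels"],None,fx=1.5,fy=1.5)); plan([.57,.15,.1],181.7,-1)
E
```

```text
t 47.35 pos [0.5661 0.1494 0.0979] travel [-2.1 -0.5 -3.9] rot [-0.    0.17 -0.1 ] F [-0.6  1.2 -0.6] gap 0.0001 q [ 0.26  0.45 -0.22  0.91 -0.   -1.34]
```

View pics/s29.png

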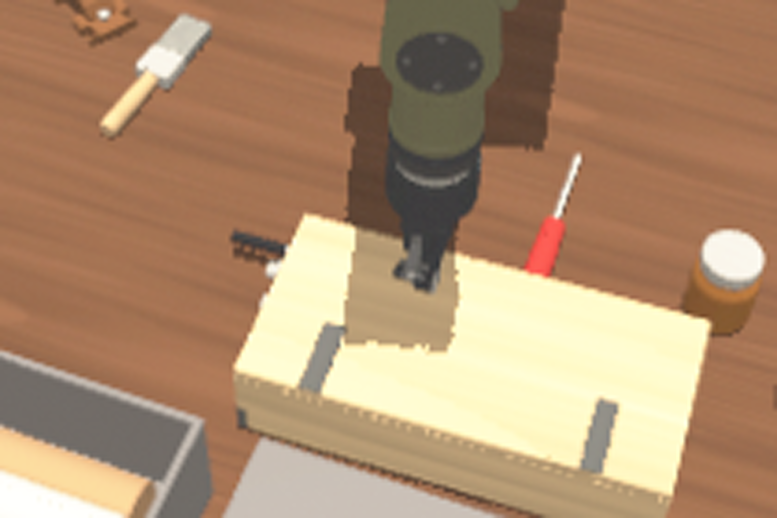

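View pics/w29.png

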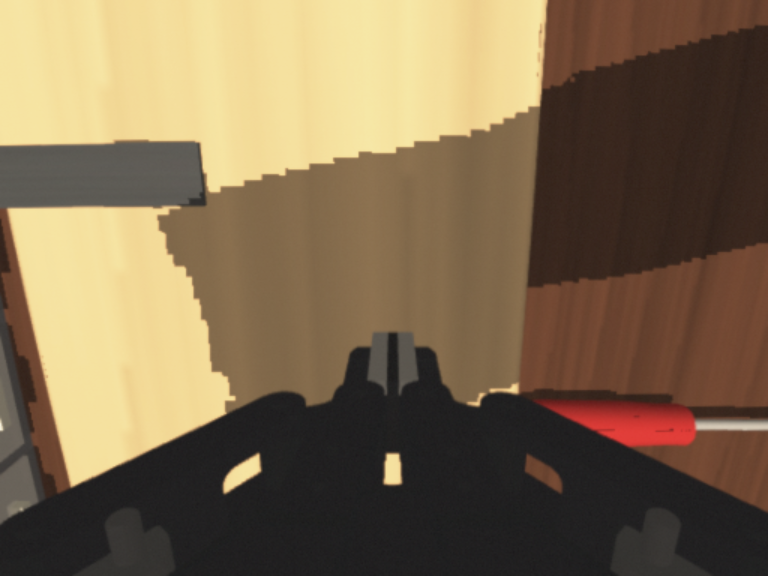

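Request:
{"api": "send_rows", "payload": {"increments": [{"travel": [2, 0, 0], "rot": [0, 0, 0], "gripper": 0}, {"travel": [4, 0, 0], "rot": [0, 0, 0], "gripper": 0}, {"travel": [6, 0, 0], "rot": [0, 0, 0], "gripper": 0}]}}

```text
time_s: 47.65
eef_pos: [0.5662, 0.1494, 0.092]
ee_rot: [0.559, 1.568, -2.553]
contact_force: [-0.4, -0.4, 15.2]
finger_gap: 0.0
```

Request:
{"api": "send_rows", "payload": {"increments": [{"travel": [1.5, 0, 0], "rot": [0, 0, 0], "gripper": 0}, {"travel": [3, 0, 0], "rot": [0, 0, 0], "gripper": 0}, {"travel": [3, 0, 0], "rot": [0, 0, 0], "gripper": 0}]}}

```text
time_s: 47.95
eef_pos: [0.5663, 0.1494, 0.092]
ee_rot: [1.0, 1.569, -2.112]
contact_force: [-5.5, -1.4, 17.7]
finger_gap: 0.0001
```

Hard stop at z = .092, the exact height of a shut lid (.080 + .012), at 18 N. Retreating to check.

Request:
{"api": "send_rows", "payload": {"increments": [{"travel": [-15, 0, 0], "rot": [0, 0, 0], "gripper": 0}, {"travel": [-55, 0, 0], "rot": [0, 0, 0], "gripper": 0}, {"travel": [-100, 0, 0], "rot": [0, 0, 0], "gripper": 0}, {"travel": [-145, 0, 20], "rot": [0, 0, 0], "gripper": 0}, {"travel": [-190, 0, 60], "rot": [0, 0, 0], "gripper": 0}, {"travel": [-190, 0, 110], "rot": [0, 0, 0], "gripper": 0}, {"travel": [-190, 0, 150], "rot": [0, 0, 0], "gripper": 0}, {"travel": [-190, 0, 150], "rot": [0, 0, 0], "gripper": 0}]}}

```text
time_s: 48.75
eef_pos: [0.4097, 0.1439, 0.2822]
ee_rot: [0.372, 1.565, -2.738]
contact_force: [0.7, 0.9, 0.2]
finger_gap: 0.0
```

Request:
{"api": "send_rows", "payload": {"increments": [{"travel": [0, 0, 0], "rot": [0, 0, 0], "gripper": 0}, {"travel": [0, 0, 0], "rot": [0, 0, 0], "gripper": 0}]}}

```text
time_s: 48.95
eef_pos: [0.41, 0.144, 0.2825]
ee_rot: [0.39, 1.566, -2.721]
contact_force: [-0.1, 0.1, 0.0]
finger_gap: 0.0002
```

```bash
python3 - <<'E'
from h import *
s=viewer.read_camera("scene"); show(s,0,60,512,310,1.55,"s30",1)
s0=cv2.imread("pics/scene0.png")
t=viewer.read_camera("top"); cv2.imwrite("pics/t30.png",cv2.resize(t["pixels"],None,fx=1.5,fy=1.5))
show(s,200,210,170,100,4.5,"s30c",1)
for p,y in(((0,0),0),): pass
plan([.57,.15,.1],181.7,-1)
E
```

```text
t 49.05 pos [0.411  0.1441 0.2822] travel [ 181.4   -1.3 -160. ] rot [ 0.07  0.27 -0.11] F [0.8 0.8 0.1] gap -0.0001 q [ 0.34  0.09 -0.22  1.27 -0.   -1.26]
```

View pics/s30c.png

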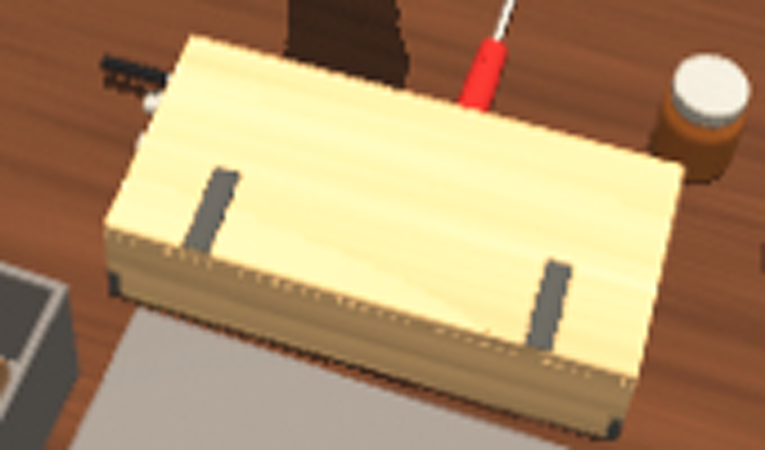

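View pics/t30.png

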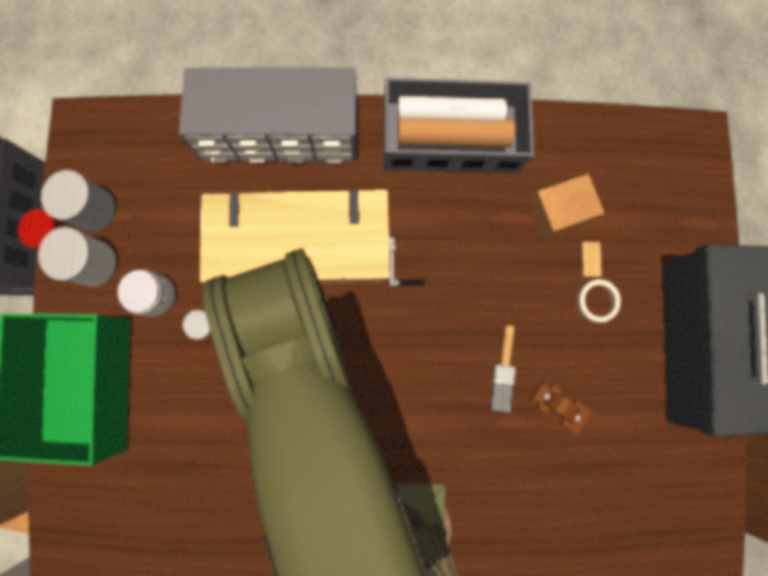

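The lid lies flat, the bystanders are unmoved, and no grey cap is left on the bench. One numeric check of the lid's level before I hand in.

```bash
python3 - <<'E'
from h import *
s=viewer.read_camera("scene")
X=onz(s,uncrop([(190,37),(684,168),(106,228),(634,380)],200,210,4.5),.092)
print(X.round(4).tolist(),"depth",np.linalg.norm(X[0]-X[2]),np.linalg.norm(X[1]-X[3]),"width",np.linalg.norm(X[0]-X[1]),np.linalg.norm(X[2]-X[3]))
print(env.hand_in())
E
```

```text
[[0.5273, 0.0203, 0.092], [0.5159, 0.3944, 0.092], [0.7051, 0.0282, 0.092], [0.6936, 0.398, 0.092]] depth 0.17789720492295397 0.17770506853179016 width 0.37429419109396445 0.37001434120795235
the job is handed in; nothing more can be done
None
```

All four caps (A, B, C, D) are back on their own bases, the stay is unlocked and the lid is shut. I handed the job in at about 49 s; no verdict was reported.

- **Caps:** Each cap went down to within 0.2 mm of its expected seat height. In the wrist views afterwards I saw every cap flush with tabs in its notches. C and A were turned half a turn between pick and place.
- **Stay and lid:** I lifted the knee bar past centre and drew it forward until the lid was roughly two thirds down. I then pressed the free edge down slowly until it stopped hard at z = 0.092, the height of a shut lid. The final scene image gives a lid depth of 177.8 mm against the true 178 mm, which fits a lid lying flat.
- **Other things:** The bystanders and the brown look-alike looked unmoved in the last top view, and the robot was clear of everything.

Some checks disagreed or were not direct:
- Wrist-camera readings differed by 1 to 3 mm between views, especially pictures taken while the arm was still moving. I averaged or corrected for this.
- Two camera views before the final press put the lid at 34° and 23° open, so that reading was rough.
- I never read the knee angle directly. I judged it past centre from how far the bar travelled and from the lid then following it down.

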